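Weigh out an aggregate sample with a scoop

TASK

Weigh the aggregate sample: centre the empty steel pan flat on the balance plate between its four stops and let go, press the green key fully down to zero it, then use the scoop to transfer every stone from the blue tray into the pan. Put the scoop back down flat on its black mat, then press the green key fully again to record the weight, with everything in its place. Never touch the stones in the tray with the fingers (a stone spilt outside the tray may be picked up and put in the pan by hand), and leave the asphalt beams and the marker tin where they are.

Things in the scene. Friction and masses are not known exactly. Their poses are not given: they have to be found in the camera images.
- tray: blue open tray, fixed, outside 250 x 120 mm and 36 mm high, walls and floor 4 mm (inside 242 x 112, floor 4 mm above the bench). Origin: centre of its underside; x along its length, y across, z up. At the start all stones lie in its +x half (x from 10 to 120 mm); the -x half is empty
- balance: white bench balance, fixed, housing 260 x 190 mm, 54 mm high, reaching from x = -160 to +100 mm of its origin, y +-95 mm. Origin: on the bench under the centre of its steel plate; its front with the key and display faces -x, z up
- plate (a point): centre of the top of the balance's 150 mm square steel plate, 62 mm above the bench; axes as the balance. Four black stop bars (60 long, 6 thick, 8 mm high) stand on it, one on each side (+x, -x, +y, -y), inner faces 64 mm from the centre: 4 mm of play all round for the 120 mm pan
- key (a joint): travel of the balance's round green sprung key, m: 0 up, 0.006 fully down (takes about 5 N); springs back
- key_top (a point): centre of the top of the green key (26 mm across) when up, 72 mm above the bench, at x = -125, y = +50 mm of the balance; moves with the key
- mat: black rubber mat for the scoop, fixed, 120 (x) x 170 (y) mm, 4 mm thick. Origin: centre of its underside
- scoop: loose aluminium scoop, 110 to 210 g, stands on its floor, at first pointing about to world +y. Floor 90 (x) x 66 (y) x 2 mm, open at the front (+x); side walls 2.5 mm thick, 30 high, ending 18 mm short of the lip; rear wall 36 high. Red handle 14 thick (y), 26 wide, 98 long, from the rear wall (x -43, z 28 mm) up, leaning 25 deg back to -x; top 120 mm high. Origin: centre of the underside
- scoop_grip (a point): point in the middle of the scoop's handle, 60 mm up along it: at x = -68.4, z = 82 mm of the scoop; axes as the scoop
- scoop_lip (a point): middle of the lower edge of the scoop's front lip: x = +45 mm, z = 0 of the scoop
- pan: loose square steel weighing pan, 240 to 375 g, outside 120 x 120 mm, rim 42 mm high, walls and floor 3 mm. On the middle of its -x wall, flush with the outside, stands a yellow grip tab 10 mm thick (x from -60 to -50 mm), 40 mm wide (y), its top 72 mm above the underside. Origin: centre of the underside; z up
- stone1: one of the 6 to 9 stones: a chunky round-edged stone, 26 mm across and 24 mm high, 26 g, grey, dark or brown, smooth: slides off a scoop tilted over about 30 deg. Origin: its centre. None if absent
- stone2: one of the 6 to 9 stones: a chunky round-edged stone, 26 mm across and 24 mm high, 26 g, grey, dark or brown, smooth: slides off a scoop tilted over about 30 deg. Origin: its centre. None if absent
- stone3: one of the 6 to 9 stones: a chunky round-edged stone, 26 mm across and 24 mm high, 26 g, grey, dark or brown, smooth: slides off a scoop tilted over about 30 deg. Origin: its centre. None if absent
- stone4: one of the 6 to 9 stones: a chunky round-edged stone, 26 mm across and 24 mm high, 26 g, grey, dark or brown, smooth: slides off a scoop tilted over about 30 deg. Origin: its centre. None if absent
- stone5: one of the 6 to 9 stones: a chunky round-edged stone, 26 mm across and 24 mm high, 26 g, grey, dark or brown, smooth: slides off a scoop tilted over about 30 deg. Origin: its centre. None if absent
- stone6: one of the 6 to 9 stones: a chunky round-edged stone, 26 mm across and 24 mm high, 26 g, grey, dark or brown, smooth: slides off a scoop tilted over about 30 deg. Origin: its centre. None if absent
- stone7: one of the 6 to 9 stones: a chunky round-edged stone, 26 mm across and 24 mm high, 26 g, grey, dark or brown, smooth: slides off a scoop tilted over about 30 deg. Origin: its centre. None if absent
- stone8: one of the 6 to 9 stones: a chunky round-edged stone, 26 mm across and 24 mm high, 26 g, grey, dark or brown, smooth: slides off a scoop tilted over about 30 deg. Origin: its centre. None if absent
- stone9: one of the 6 to 9 stones: a chunky round-edged stone, 26 mm across and 24 mm high, 26 g, grey, dark or brown, smooth: slides off a scoop tilted over about 30 deg. Origin: its centre. None if absent
- beam_a: bystander: loose sawn asphalt beam 70 x 190 x 55 mm, on the far side. Origin: centre of the underside
- beam_b: bystander: loose sawn asphalt beam 60 x 160 x 50 mm, on the far side. Origin: centre of the underside
- marker_tin: bystander: white tin of markers, 72 mm across, 90 mm high (135 mm with the markers), on the far side. Origin: centre of the underside

How it is judged:
On the way, in this order (a step that is already met when the one before it is completed fails the run):
1. the empty pan sits flat on the plate between the stops, let go (horizontal distance between pan and plate below 0.007 m and z of pan in the frame of plate below 0.003 m and angle between pan's own z axis and vertical below 0.05 rad and contact force between the fingers and pan below 0.2 N and linear speed of pan below 0.03 m/s and not (x of stone1 in the frame of pan between -0.06 and 0.06 m and y of stone1 in the frame of pan between -0.06 and 0.06 m and z of stone1 in the frame of pan between 0 and 0.046 m) and not (x of stone2 in the frame of pan between -0.06 and 0.06 m and y of stone2 in the frame of pan between -0.06 and 0.06 m and z of stone2 in the frame of pan between 0 and 0.046 m) and not (x of stone3 in the frame of pan between -0.06 and 0.06 m and y of stone3 in the frame of pan between -0.06 and 0.06 m and z of stone3 in the frame of pan between 0 and 0.046 m) and not (x of stone4 in the frame of pan between -0.06 and 0.06 m and y of stone4 in the frame of pan between -0.06 and 0.06 m and z of stone4 in the frame of pan between 0 and 0.046 m) and not (x of stone5 in the frame of pan between -0.06 and 0.06 m and y of stone5 in the frame of pan between -0.06 and 0.06 m and z of stone5 in the frame of pan between 0 and 0.046 m) and not (x of stone6 in the frame of pan between -0.06 and 0.06 m and y of stone6 in the frame of pan between -0.06 and 0.06 m and z of stone6 in the frame of pan between 0 and 0.046 m) and not (x of stone7 in the frame of pan between -0.06 and 0.06 m and y of stone7 in the frame of pan between -0.06 and 0.06 m and z of stone7 in the frame of pan between 0 and 0.046 m) and not (x of stone8 in the frame of pan between -0.06 and 0.06 m and y of stone8 in the frame of pan between -0.06 and 0.06 m and z of stone8 in the frame of pan between 0 and 0.046 m) and not (x of stone9 in the frame of pan between -0.06 and 0.06 m and y of stone9 in the frame of pan between -0.06 and 0.06 m and z of stone9 in the frame of pan between 0 and 0.046 m)), for 0.2 s.
2. the green key is pressed (4.5 mm or more) with the empty pan in place (value of joint key above 0.0045 m and horizontal distance between pan and plate below 0.007 m and z of pan in the frame of plate below 0.003 m and angle between pan's own z axis and vertical below 0.05 rad and not (x of stone1 in the frame of pan between -0.06 and 0.06 m and y of stone1 in the frame of pan between -0.06 and 0.06 m and z of stone1 in the frame of pan between 0 and 0.046 m) and not (x of stone2 in the frame of pan between -0.06 and 0.06 m and y of stone2 in the frame of pan between -0.06 and 0.06 m and z of stone2 in the frame of pan between 0 and 0.046 m) and not (x of stone3 in the frame of pan between -0.06 and 0.06 m and y of stone3 in the frame of pan between -0.06 and 0.06 m and z of stone3 in the frame of pan between 0 and 0.046 m) and not (x of stone4 in the frame of pan between -0.06 and 0.06 m and y of stone4 in the frame of pan between -0.06 and 0.06 m and z of stone4 in the frame of pan between 0 and 0.046 m) and not (x of stone5 in the frame of pan between -0.06 and 0.06 m and y of stone5 in the frame of pan between -0.06 and 0.06 m and z of stone5 in the frame of pan between 0 and 0.046 m) and not (x of stone6 in the frame of pan between -0.06 and 0.06 m and y of stone6 in the frame of pan between -0.06 and 0.06 m and z of stone6 in the frame of pan between 0 and 0.046 m) and not (x of stone7 in the frame of pan between -0.06 and 0.06 m and y of stone7 in the frame of pan between -0.06 and 0.06 m and z of stone7 in the frame of pan between 0 and 0.046 m) and not (x of stone8 in the frame of pan between -0.06 and 0.06 m and y of stone8 in the frame of pan between -0.06 and 0.06 m and z of stone8 in the frame of pan between 0 and 0.046 m) and not (x of stone9 in the frame of pan between -0.06 and 0.06 m and y of stone9 in the frame of pan between -0.06 and 0.06 m and z of stone9 in the frame of pan between 0 and 0.046 m)).
3. every stone is in the pan, and the pan in its place (x of stone1 in the frame of pan between -0.06 and 0.06 m and y of stone1 in the frame of pan between -0.06 and 0.06 m and z of stone1 in the frame of pan between 0 and 0.046 m and x of stone2 in the frame of pan between -0.06 and 0.06 m and y of stone2 in the frame of pan between -0.06 and 0.06 m and z of stone2 in the frame of pan between 0 and 0.046 m and x of stone3 in the frame of pan between -0.06 and 0.06 m and y of stone3 in the frame of pan between -0.06 and 0.06 m and z of stone3 in the frame of pan between 0 and 0.046 m and x of stone4 in the frame of pan between -0.06 and 0.06 m and y of stone4 in the frame of pan between -0.06 and 0.06 m and z of stone4 in the frame of pan between 0 and 0.046 m and x of stone5 in the frame of pan between -0.06 and 0.06 m and y of stone5 in the frame of pan between -0.06 and 0.06 m and z of stone5 in the frame of pan between 0 and 0.046 m and x of stone6 in the frame of pan between -0.06 and 0.06 m and y of stone6 in the frame of pan between -0.06 and 0.06 m and z of stone6 in the frame of pan between 0 and 0.046 m and x of stone7 in the frame of pan between -0.06 and 0.06 m and y of stone7 in the frame of pan between -0.06 and 0.06 m and z of stone7 in the frame of pan between 0 and 0.046 m and x of stone8 in the frame of pan between -0.06 and 0.06 m and y of stone8 in the frame of pan between -0.06 and 0.06 m and z of stone8 in the frame of pan between 0 and 0.046 m and x of stone9 in the frame of pan between -0.06 and 0.06 m and y of stone9 in the frame of pan between -0.06 and 0.06 m and z of stone9 in the frame of pan between 0 and 0.046 m and horizontal distance between pan and plate below 0.007 m and z of pan in the frame of plate below 0.003 m and angle between pan's own z axis and vertical below 0.05 rad), for 0.2 s.
4. the green key is pressed (4.5 mm or more) again with every stone in the pan, the pan in its place and the scoop back on its mat (all of step 3 and value of joint key above 0.0045 m and x of scoop in the frame of mat between -0.06 and 0.06 m and y of scoop in the frame of mat between -0.085 and 0.085 m and z of scoop in the frame of mat between -0.002 and 0.012 m and angle between scoop's own z axis and vertical below 0.1 rad).
At the end, for the whole second after the job is handed in: Every stone lies inside the pan (its centre no higher than 4 mm above the rim); the pan sits flat on the plate between the stops, its centre within 7 mm of the plate's; the scoop stands upright on the mat (its centre over the mat); the key is up; all is at rest (all of step 3 and x of scoop in the frame of mat between -0.06 and 0.06 m and y of scoop in the frame of mat between -0.085 and 0.085 m and z of scoop in the frame of mat between -0.002 and 0.012 m and angle between scoop's own z axis and vertical below 0.1 rad and contact force between the fingers and pan below 0.2 N and linear speed of each of pan, scoop below 0.03 m/s and value of joint key below 0.002 m); the robot touches nothing.
It fails at once if a stone in the tray is touched with the fingers ((contact force between the fingers and stone1 above 0.5 N and x of stone1 in the frame of tray between -0.122 and 0.122 m and y of stone1 in the frame of tray between -0.057 and 0.057 m and z of stone1 in the frame of tray between 0 and 0.034 m) or (contact force between the fingers and stone2 above 0.5 N and x of stone2 in the frame of tray between -0.122 and 0.122 m and y of stone2 in the frame of tray between -0.057 and 0.057 m and z of stone2 in the frame of tray between 0 and 0.034 m) or (contact force between the fingers and stone3 above 0.5 N and x of stone3 in the frame of tray between -0.122 and 0.122 m and y of stone3 in the frame of tray between -0.057 and 0.057 m and z of stone3 in the frame of tray between 0 and 0.034 m) or (contact force between the fingers and stone4 above 0.5 N and x of stone4 in the frame of tray between -0.122 and 0.122 m and y of stone4 in the frame of tray between -0.057 and 0.057 m and z of stone4 in the frame of tray between 0 and 0.034 m) or (contact force between the fingers and stone5 above 0.5 N and x of stone5 in the frame of tray between -0.122 and 0.122 m and y of stone5 in the frame of tray between -0.057 and 0.057 m and z of stone5 in the frame of tray between 0 and 0.034 m) or (contact force between the fingers and stone6 above 0.5 N and x of stone6 in the frame of tray between -0.122 and 0.122 m and y of stone6 in the frame of tray between -0.057 and 0.057 m and z of stone6 in the frame of tray between 0 and 0.034 m) or (contact force between the fingers and stone7 above 0.5 N and x of stone7 in the frame of tray between -0.122 and 0.122 m and y of stone7 in the frame of tray between -0.057 and 0.057 m and z of stone7 in the frame of tray between 0 and 0.034 m) or (contact force between the fingers and stone8 above 0.5 N and x of stone8 in the frame of tray between -0.122 and 0.122 m and y of stone8 in the frame of tray between -0.057 and 0.057 m and z of stone8 in the frame of tray between 0 and 0.034 m) or (contact force between the fingers and stone9 above 0.5 N and x of stone9 in the frame of tray between -0.122 and 0.122 m and y of stone9 in the frame of tray between -0.057 and 0.057 m and z of stone9 in the frame of tray between 0 and 0.034 m)).
It fails at once if the larger asphalt beam is moved by more than 30 mm (distance of beam_a from where it was at the start of the episode above 0.03 m).
It fails at once if the smaller asphalt beam is moved by more than 30 mm (distance of beam_b from where it was at the start of the episode above 0.03 m).
It fails at once if the marker tin is moved by more than 30 mm (distance of marker_tin from where it was at the start of the episode above 0.03 m).
Of stone1, stone2, stone3, stone4, stone5, stone6, stone7, stone8, stone9 only 6 to 9 are there at a start; the rules pass over those that are not, and their reading is None.
At some moment in a run one of scoop, pan may be knocked a few centimetres aside while the robot is not near it.
Once in a run the grip may slacken for a moment while it holds something.
It also fails if it takes over 210 s, if anything falls off the work surface, if the arm or the gripper's body presses on something with over 40 N, if the wrist force passes 120 N, or if a joint passes its speed limit or range.

ROBOT

A 7-joint arm with a two-finger parallel gripper is mounted at the origin on the work surface. World frame = base frame: x ahead of the robot, y to its left, z up, the work surface at z = 0. Lengths are in m, angles in rad, forces in N, time in s.
With the tool pointing down it reaches from about 0.425 to 0.825 m from the base axis. Payload 3.6 kg.
Tool frame: the origin (TCP) lies at the very end of the fingers, on their centre line; the grasp point (between the pads) lies 19 mm behind it; z points along the fingers, y is the direction in which the jaws open and shut (so a half turn about z gives the same grasp; the last joint's range is limited). The gripper opens to 85 mm and grips with 20 to 120 N. Pads are 22 mm wide; open, the fingers measure 114 mm over their backs; the gripper's body (76 mm by 85 mm) begins 54 mm behind the grasp point. The pads swing forward as they close: fully open they stand 13 mm farther back than shut.
Start: joints at [1.131, 0.615, -0.013, 1.423, 0.008, 1.103, -0.04], TCP at [0.261, -0.595, 0.231] pointing down, gripper open.
Joint ranges: [-3.12, 3.12], [-0.3, 2.06], [-1.34, 1.32], [0.26, 2.42], [-1.36, 4.5], [0.01, 1.98], [-2.84, 2.84]. Speed limits (rad/s): [2.79, 2.79, 3.14, 3.14, 3.14, 3.14, 3.14].

INTERFACE

Orientations are given as a unit quaternion [w, x, y, z].
In Python, from station import robot gives the robot as it stands. The module is installed in compiled form; this text tells all that it offers.
- The arm moves only by the tool apply_moves, never from a script. Its argument "steps" is a list of rows, each an object of numbers: "dx", "dy", "dz": the shift along the world's x, y, z in m; "roll": the turn about the world's z in rad; "jaw": the gripper command: -1 is fully open, 1 is shut, values between are in proportion. In form: [{"dx": .., "dy": .., "dz": .., "roll": .., "jaw": ..}, ...]. A call has 1 to 5 rows; each row shifts and turns the pose as measured when the row begins; what a row does not reach is not made up. A row lasts 1/8 s, in which the tool goes at most 62.5 mm and 10.7 degrees, less where a joint would pass 70% of its speed; a pose out of reach is approached as far as the arm can. A call with a gripper value outside its range is refused whole. The fingers move at their own pace and stop on an object; the grip force is fixed at half the most. Time passes only in rows, so rows that do not move let the fingers close. It gives the time, the measured TCP pose, the force and the opening at its end, in the units of the state.
- robot.read_state(): the state, without advancing time (a new reading comes with each control period).
- robot.grab_frame(name): name is "scene" or "top"; returns the picture (384x512x3 uint8, red, green, blue); there is no depth.
- robot.get_calibration(name): a dict with "camera_matrix" (3x3 intrinsics, pixels), "cam_to_world" (4x4, takes a point from camera to world coordinates). Camera axes: x right, y down, z forward; pixel columns grow to the right and rows downward; lengths in m; the calibration is good to about 2 mm. A picture is of the moment at which its call begins. get_calibration takes no time and is no camera call.
- robot.close_job(): hands the job in, once; it reports no verdict.
The state is a dict: "time": time; "qpos": joint angles; "qd": joint speeds; "joint_torque": joint torques, N m; "ee_pos": TCP position; "tcp_rot": TCP orientation; "force": force on the tool from outside, world axes, zero at the start; "wrist_torque": the same for the moment, N m; "gripper_width": finger opening in m.
Only numpy, scipy, OpenCV 4.12 (cv2) and the standard library are available. Lean on these libraries where they do the work, as an engineer would, in place of code of your own. Each camera call takes 0.05 s, during which the arm holds its last target.

## Working session

There is one attempt and no reset: what is moved stays moved. The work goes in short steps, Python scripts to look and compute and a tool call to move; the robot and the scene stay as the last step left them, time stands still between calls to the robot, and variables do not carry over. Pictures are saved under pics/ and viewed, and the job is handed in when it is done.

Besides the shell and the picture viewer there is one more tool, called after "Call:" by a JSON object that holds its "fn" and its "kwargs", one argument or row to a line. apply_moves: Moves the arm, as the interface text tells. Its arguments: {"type":"object","properties":{"steps":{"type":"array","items":{"type":"object","properties":{"dx":{"type":"number"},"dy":{"type":"number"},"dz":{"type":"number"},"roll":{"type":"number"},"jaw":{"type":"number"}}}}},"required":["steps"]}

```bash
mkdir -p pics; ls
python3 - <<'E'
from station import robot
import cv2,numpy as np
s=robot.read_state(); print(s)
for n in("scene","top"):
    im=robot.grab_frame(n); cv2.imwrite(f"pics/{n}0.png",im[:,:,::-1])
    c=robot.get_calibration(n); print(n,np.round(c["camera_matrix"],2).tolist(),np.round(c["cam_to_world"],4).tolist())
E
```

```text
pics
{'time': 0.0, 'qpos': array([ 1.13146676,  0.61591321, -0.01260606,  1.42494864,  0.00806623,
        1.10340186, -0.04041389]), 'qd': array([-0.00039555,  0.000333  , -0.00052049,  0.00030632, -0.00015067,
        0.00066268, -0.0016625 ]), 'joint_torque': array([ 3.25949554e-05, -4.69213307e+01,  2.59387549e-01, -1.71032041e+01,
        9.97058116e-03,  9.66572436e-03,  6.18523941e-06]), 'ee_pos': array([ 0.26047642, -0.59466579,  0.2301256 ]), 'tcp_rot': array([-1.28146037e-03,  9.78768156e-01,  2.04966285e-01, -2.76021222e-04]), 'force': array([ 0.43243576, -0.00168212, -0.50592034]), 'wrist_torque': array([-0.01396764, -0.02469426,  0.03278591]), 'gripper_width': 0.08500512727700874}
scene [[469.04, 0.0, 253.25], [0.0, 469.04, 194.15], [0.0, 0.0, 1.0]] [[0.7966, 0.4138, -0.4406, 1.0593], [0.6043, -0.5271, 0.5975, -0.5699], [0.015, -0.7422, -0.67, 0.8025], [0.0, 0.0, 0.0, 1.0]]
top [[354.48, 0.0, 255.31], [0.0, 354.48, 188.6], [0.0, 0.0, 1.0]] [[-0.0142, -0.9815, 0.1911, 0.4176], [-0.9999, 0.0149, 0.0022, 0.0264], [-0.005, -0.191, -0.9816, 0.9803], [0.0, 0.0, 0.0, 1.0]]
```

```bash
cat > h.py <<'E'
from station import robot
import cv2,numpy as np
from scipy.spatial.transform import Rotation as R
def cal(n):
    c=robot.get_calibration(n); return np.array(c["camera_matrix"]),np.array(c["cam_to_world"])
def w(n,u,v,z):
    K,T=cal(n); d=T[:3,:3]@np.linalg.solve(K,[u,v,1.]); o=T[:3,3]
    return np.round(o+d*(z-o[2])/d[2],4)
def px(n,p):
    K,T=cal(n); q=K@(T[:3,:3].T@(np.array(p)-T[:3,3])); return q[:2]/q[2]
def crop(n,box,k,out,src=None):
    im=(robot.grab_frame(n)[:,:,::-1] if src is None else cv2.imread(src)); u0,v0,u1,v1=box
    c=cv2.resize(im[v0:v1,u0:u1],None,fx=k,fy=k,interpolation=cv2.INTER_CUBIC); 
    for t in range(u0-u0%10+10,u1,10):
        cv2.putText(c,str(t),(int((t-u0)*k)-8,8),0,.3,(0,255,255),1) ; cv2.line(c,(int((t-u0+.5)*k),10),(int((t-u0+.5)*k),14),(0,255,255),1)
    for t in range(v0-v0%10+10,v1,10):
        cv2.putText(c,str(t),(0,int((t-v0)*k)+4),0,.3,(0,255,255),1); cv2.line(c,(20,int((t-v0+.5)*k)),(24,int((t-v0+.5)*k)),(0,255,255),1)
    cv2.imwrite(out,c)
def st():
    s=robot.read_state(); r=R.from_quat(np.roll(s["tcp_rot"],-1)).as_matrix()
    print("t",round(s["time"],2),"pos",np.round(s["ee_pos"],4),"jawdir deg",round(np.degrees(np.arctan2(r[1,1],r[0,1])),2),"zdir",np.round(r[:,2],3),"F",np.round(s["force"],1),"w",round(s["gripper_width"],4),"q",np.round(s["qpos"],2))
E
python3 - <<'E'
from h import *
crop("top",(110,140,310,285),4,"pics/a1.png","pics/top0.png")
crop("top",(310,175,425,245),6.5,"pics/a2.png","pics/top0.png")
st()
E
```

```text
t 0.1 pos [ 0.2605 -0.5948  0.2302] jawdir deg -66.34 zdir [-0.001  0.002 -1.   ] F [ 0.3  0.3 -0.4] w 0.0857 q [ 1.13  0.62 -0.01  1.42  0.01  1.1  -0.04]
```

Run:
```python
from h import *
def f(x,y,k,u0,v0): return (x+.5)/k-.5+u0,(y+.5)/k-.5+v0
def P(name,pts,z,k=4,u0=110,v0=140):
    a=np.array([w("top",*f(x,y,k,u0,v0),z) for x,y in pts]); print(name,a[:,:2].tolist(),"mean",a.mean(0)[:2], "sides",np.round(np.linalg.norm(np.diff(np.vstack([a,a[:1]]),axis=0),axis=1),3),"ang0",np.degrees(np.arctan2(*(a[1]-a[0])[[1,0]])), np.degrees(np.arctan2(*(a[2]-a[1])[[1,0]])))
P("plate TL TR BR BL",[(110,188),(338,191),(330,418),(96,417)],.062)
P("house",[(93,156),(371,160),(355,552),(62,546)],.054)
P("key",[(121,497)],.072)
P("stops +x -x +y -y",[(222,200),(209,405)],.07)
P("stopsy",[(113,300),(319,303)],.07)
P("pan rim",[(573,33),(744,49),(727,222),(549,204)],.042)
P("tab top",[(613,188),(672,193),(672,209),(612,206)],.072)
P("mat",[(507,313),(749,315),(752,488),(503,487)],.004)
P("scoop floorish",[(558,325),(699,332),(691,437),(551,430)],.03)
P("handle top",[(781,383)],.118)
P("handle base",[(680,386)],.03)
g=dict(k=6.5,u0=310,v0=175)
P("tray rim",[(62,102),(661,84),(695,370),(70,392)],.036,**g)
P("stones",[(122,166),(286,148),(206,246),(219,322),(138,340),(296,329)],.018,**g)
```

```text
plate TL TR BR BL [[0.6064, 0.3412], [0.6021, 0.1902], [0.4538, 0.1925], [0.4566, 0.3427]] mean [0.529725 0.26665 ] sides [0.151 0.148 0.15  0.15 ] ang0 -91.63116084482867 179.1114650802437
house [[0.6301, 0.3564], [0.6245, 0.1699], [0.3697, 0.1764], [0.376, 0.363]] mean [0.500075 0.266425] sides [0.187 0.255 0.187 0.254] ang0 -91.71989269907276 178.53868990911877Traceback (most recent call last):
  File "<stdin>", line 7, in <module>
  File "<stdin>", line 4, in P
IndexError: index 1 is out of bounds for axis 0 with size 1
```

Run:
```python
from h import *
def f(x,y,k,u0,v0): return (x+.5)/k-.5+u0,(y+.5)/k-.5+v0
def P(name,pts,z,k=4,u0=110,v0=140):
    a=np.array([w("top",*f(x,y,k,u0,v0),z) for x,y in pts]); print(name,a[:,:2].tolist(),"mean",a.mean(0)[:2]) 
    if len(a)==4:print( "sides",np.round(np.linalg.norm(np.diff(np.vstack([a,a[:1]]),axis=0),axis=1),3),"ang0",[round(np.degrees(np.arctan2(*(a[(i+1)%4]-a[i])[[1,0]])),1) for i in range(4)])
P("key",[(121,497)],.072)
P("stops +x -x +y -y",[(222,200),(209,405)],.07)
P("stopsy",[(113,300),(319,303)],.07)
P("pan rim",[(573,33),(744,49),(727,222),(549,204)],.042)
P("tab top",[(613,188),(672,193),(672,209),(612,206)],.072)
P("mat",[(507,313),(749,315),(752,488),(503,487)],.004)
P("scoop floorish",[(558,325),(699,332),(691,437),(551,430)],.03)
P("handle top",[(781,383)],.118)
P("handle base",[(680,386)],.03)
g=dict(k=6.5,u0=310,v0=175)
P("tray rim",[(62,102),(661,84),(695,370),(70,392)],.036,**g)
P("stones",[(122,166),(286,148),(206,246),(219,322),(138,340),(296,329)],.018,**g)
```

```text
key [[0.4062, 0.321]] mean [0.4062 0.321 ]
stops +x -x +y -y [[0.5956, 0.2646], [0.4628, 0.2683]] mean [0.5292  0.26645]
stopsy [[0.5309, 0.3328], [0.5269, 0.1996]] mean [0.5289 0.2662]
pan rim [[0.7147, 0.0336], [0.7014, -0.0838], [0.5809, -0.0681], [0.595, 0.0513]] mean [ 0.648   -0.01675]
sides [0.118 0.122 0.12  0.121] ang0 [np.float64(-96.5), np.float64(172.6), np.float64(83.3), np.float64(-8.4)]
tab top [[0.5993, 0.0086], [0.5954, -0.0298], [0.5848, -0.0295], [0.5874, 0.0095]] mean [ 0.591725 -0.0103  ]
sides [0.039 0.011 0.039 0.012] ang0 [np.float64(-95.8), np.float64(178.4), np.float64(86.2), np.float64(-4.3)]
mat [[0.526, 0.0821], [0.5222, -0.0849], [0.4053, -0.0826], [0.4083, 0.0853]] mean [ 4.6545e-01 -2.5000e-05]
sides [0.167 0.117 0.168 0.118] ang0 [np.float64(-91.3), np.float64(178.9), np.float64(89.0), np.float64(-1.6)]
scoop floorish [[0.5146, 0.0464], [0.5085, -0.048], [0.4392, -0.0407], [0.4451, 0.0518]] mean [0.47685  0.002375]
sides [0.095 0.07  0.093 0.07 ] ang0 [np.float64(-93.7), np.float64(174.0), np.float64(86.4), np.float64(-4.4)]
handle top [[0.4685, -0.0897]] mean [ 0.4685 -0.0897]
handle base [[0.4727, -0.0343]] mean [ 0.4727 -0.0343]
tray rim [[0.5941, -0.1442], [0.598, -0.394], [0.4793, -0.3962], [0.4741, -0.1416]] mean [ 0.536375 -0.269   ]
sides [0.25  0.119 0.255 0.12 ] ang0 [np.float64(-89.1), np.float64(-178.9), np.float64(91.2), np.float64(-1.2)]
stones [[0.5696, -0.1715], [0.5763, -0.2411], [0.5352, -0.2048], [0.5032, -0.2083], [0.4963, -0.1742], [0.4999, -0.2402]] mean [ 0.53008333 -0.20668333]
```

Call:
{"fn": "apply_moves", "kwargs": {
  "steps": [
    {"dx": 0.03, "dy": 0.052, "roll": 0.173, "jaw": -1},
    {"dx": 0.03, "dy": 0.052, "roll": 0.173, "jaw": -1},
    {"dx": 0.03, "dy": 0.052, "roll": 0.173, "jaw": -1},
    {"dx": 0.03, "dy": 0.052, "roll": 0.173, "jaw": -1},
    {"dx": 0.03, "dy": 0.052, "roll": 0.173, "jaw": -1}
  ]
}}

```text
$.steps[0]: bad value
```

Call:
{"fn": "apply_moves", "kwargs": {
  "steps": [
    {"dx": 0.03, "dy": 0.052, "roll": 0.173, "jaw": -1},
    {"dx": 0.03, "dy": 0.052, "jaw": -1},
    {"dx": 0.03, "dy": 0.052, "jaw": -1},
    {"dx": 0.03, "dy": 0.052, "jaw": -1},
    {"dx": 0.03, "dy": 0.052, "jaw": -1}
  ]
}}

```text
$.steps[0]: bad value
```

```bash
python3 -c "
from h import *
st()"
```

```text
t 0.1 pos [ 0.2605 -0.5948  0.2302] jawdir deg -66.34 zdir [-0.001  0.002 -1.   ] F [ 0.3  0.3 -0.4] w 0.0857 q [ 1.13  0.62 -0.01  1.42  0.01  1.1  -0.04]
```

Call:
{"fn": "apply_moves", "kwargs": {
  "steps": [
    {"dx": 0.03, "dy": 0.052, "dz": 0, "roll": 0.173, "jaw": -1},
    {"dx": 0.03, "dy": 0.052, "dz": 0, "roll": 0.173, "jaw": -1},
    {"dx": 0.03, "dy": 0.052, "dz": 0, "roll": 0.173, "jaw": -1},
    {"dx": 0.03, "dy": 0.052, "dz": 0, "roll": 0.173, "jaw": -1},
    {"dx": 0.03, "dy": 0.052, "dz": 0, "roll": 0.173, "jaw": -1}
  ]
}}

```text
time: 0.72
ee_pos: [0.4078, -0.3315, 0.2272]
tcp_rot: [-0.001, 0.798, 0.602, -0.003]
force: [1.4, -0.6, -1.0]
gripper_width: 0.0857
```

Call:
{"fn": "apply_moves", "kwargs": {
  "steps": [
    {"dx": 0.03, "dy": 0.053, "dz": 0, "roll": 0.157, "jaw": -1},
    {"dx": 0.03, "dy": 0.053, "dz": 0, "roll": 0, "jaw": -1},
    {"dx": 0.03, "dy": 0.053, "dz": 0, "roll": 0, "jaw": -1},
    {"dx": 0.03, "dy": 0.053, "dz": 0, "roll": 0, "jaw": -1},
    {"dx": 0.03, "dy": 0.053, "dz": 0, "roll": 0, "jaw": -1}
  ]
}}

```text
time: 1.35
ee_pos: [0.5599, -0.059, 0.226]
tcp_rot: [-0.001, 0.747, 0.665, -0.004]
force: [0.8, -0.2, 0.3]
gripper_width: 0.0857
```

```bash
python3 -c "
from h import *
st()"
```

```text
t 1.35 pos [ 0.5599 -0.059   0.226 ] jawdir deg -6.69 zdir [-0.007 -0.004 -1.   ] F [ 0.8 -0.2  0.3] w 0.0857 q [ 0.29  0.51 -0.35  1.68  0.2   1.   -0.25]
```

Call:
{"fn": "apply_moves", "kwargs": {
  "steps": [
    {"dx": 0.033, "dy": 0.049, "dz": 0, "roll": 0, "jaw": -1},
    {"dx": 0, "dy": 0, "dz": -0.045, "roll": 0, "jaw": -1},
    {"dx": 0, "dy": 0, "dz": -0.045, "roll": 0, "jaw": -1},
    {"dx": 0, "dy": 0, "dz": -0.04, "roll": 0, "jaw": -1},
    {"dx": 0, "dy": 0, "dz": 0, "roll": 0, "jaw": -1}
  ]
}}

```text
time: 1.98
ee_pos: [0.595, 0.0011, 0.0916]
tcp_rot: [-0.002, 0.743, 0.669, -0.002]
force: [-0.3, -0.5, 0.6]
gripper_width: 0.0854
```

```bash
python3 -c "
from h import *
st()
crop('scene',(150,160,350,310),4,'pics/b1.png')"
```

```text
t 1.98 pos [0.595  0.0011 0.0916] jawdir deg -5.95 zdir [-0.006  0.001 -1.   ] F [-0.3 -0.5  0.6] w 0.0854 q [ 0.15  0.71 -0.3   1.72  0.29  0.75 -0.4 ]
```

Call:
{"fn": "apply_moves", "kwargs": {
  "steps": [
    {"dx": -0.002, "dy": -0.011, "dz": 0, "roll": -0.016, "jaw": -1},
    {"dx": 0, "dy": 0, "dz": -0.025, "roll": 0, "jaw": -1},
    {"dx": 0, "dy": 0, "dz": -0.022, "roll": 0, "jaw": -1},
    {"dx": 0, "dy": 0, "dz": 0, "roll": 0, "jaw": -1}
  ]
}}

```text
time: 2.52
ee_pos: [0.6006, -0.014, 0.0543]
tcp_rot: [0.005, 0.75, 0.661, 0.005]
force: [-0.6, 0.3, 0.9]
gripper_width: 0.0855
```

```bash
python3 -c "
from h import *
st()"
```

```text
t 2.52 pos [ 0.6006 -0.014   0.0543] jawdir deg -7.26 zdir [ 0.015 -0.001 -1.   ] F [-0.6  0.3  0.9] w 0.0855 q [ 0.15  0.76 -0.27  1.75  0.31  0.66 -0.42]
```

Call:
{"fn": "apply_moves", "kwargs": {
  "steps": [
    {"dx": -0.006, "dy": 0.003, "dz": -0.008, "roll": 0, "jaw": -1},
    {"dx": 0, "dy": 0, "dz": 0, "roll": 0, "jaw": -1},
    {"dx": 0, "dy": 0, "dz": 0, "roll": 0, "jaw": -1}
  ]
}}

```text
time: 2.9
ee_pos: [0.5966, -0.0116, 0.0499]
tcp_rot: [0.008, 0.751, 0.66, 0.008]
force: [0.5, 1.0, -0.0]
gripper_width: 0.0855
```

```bash
python3 -c "
from h import *
st()"
```

```text
t 2.9 pos [ 0.5966 -0.0116  0.0499] jawdir deg -7.35 zdir [ 0.022 -0.001 -1.   ] F [ 0.5  1.  -0. ] w 0.0855 q [ 0.14  0.76 -0.26  1.77  0.32  0.63 -0.43]
```

Call:
{"fn": "apply_moves", "kwargs": {
  "steps": [
    {"dx": -0.003, "dy": 0.001, "dz": -0.004, "roll": 0, "jaw": 0},
    {"dx": 0, "dy": 0, "dz": 0, "roll": 0, "jaw": 1},
    {"dx": 0, "dy": 0, "dz": 0, "roll": 0, "jaw": 1},
    {"dx": 0, "dy": 0, "dz": 0, "roll": 0, "jaw": 1},
    {"dx": 0, "dy": 0, "dz": 0, "roll": 0, "jaw": 1}
  ]
}}

```text
time: 3.52
ee_pos: [0.5939, -0.0103, 0.0465]
tcp_rot: [0.008, 0.751, 0.66, 0.008]
force: [-0.7, 0.1, 1.7]
gripper_width: 0.0094
```

```bash
python3 -c "
from h import *
st()"
```

```text
t 3.52 pos [ 0.5939 -0.0103  0.0465] jawdir deg -7.34 zdir [ 0.023 -0.001 -1.   ] F [-0.7  0.1  1.7] w 0.0094 q [ 0.14  0.76 -0.26  1.78  0.32  0.62 -0.44]
```

Call:
{"fn": "apply_moves", "kwargs": {
  "steps": [
    {"dx": 0, "dy": 0, "dz": 0.02, "roll": 0, "jaw": 1},
    {"dx": 0, "dy": 0, "dz": 0.03, "roll": 0, "jaw": 1},
    {"dx": 0, "dy": 0, "dz": 0.03, "roll": 0, "jaw": 1},
    {"dx": 0, "dy": 0, "dz": 0.03, "roll": 0, "jaw": 1},
    {"dx": 0, "dy": 0, "dz": 0.0, "roll": 0, "jaw": 1}
  ]
}}

```text
time: 4.15
ee_pos: [0.5882, -0.0111, 0.154]
tcp_rot: [0.004, 0.751, 0.66, 0.003]
force: [0.5, 0.3, -3.1]
gripper_width: 0.0089
```

```bash
python3 -c "
from h import *
st()
crop('scene',(150,110,350,260),4,'pics/b2.png')"
```

```text
t 4.15 pos [ 0.5882 -0.0111  0.154 ] jawdir deg -7.37 zdir [ 0.009 -0.002 -1.   ] F [ 0.5  0.3 -3.1] w 0.0089 q [ 0.18  0.62 -0.32  1.7   0.25  0.85 -0.38]
```

Call:
{"fn": "apply_moves", "kwargs": {
  "steps": [
    {"dx": -0.018, "dy": 0.04, "dz": 0, "roll": 0.05, "jaw": 1},
    {"dx": -0.018, "dy": 0.045, "dz": 0, "roll": 0.05, "jaw": 1},
    {"dx": -0.018, "dy": 0.045, "dz": 0, "roll": 0, "jaw": 1},
    {"dx": -0.018, "dy": 0.045, "dz": 0, "roll": 0, "jaw": 1},
    {"dx": -0.018, "dy": 0.045, "dz": 0, "roll": 0, "jaw": 1}
  ]
}}

```text
time: 4.82
ee_pos: [0.4886, 0.2044, 0.1405]
tcp_rot: [-0.001, 0.721, 0.693, -0.009]
force: [0.7, 1.3, -3.3]
gripper_width: 0.009
```

Call:
{"fn": "apply_moves", "kwargs": {
  "steps": [
    {"dx": -0.018, "dy": 0.03, "dz": 0, "roll": 0, "jaw": 1},
    {"dx": 0, "dy": 0, "dz": 0, "roll": 0, "jaw": 1},
    {"dx": 0, "dy": 0, "dz": 0, "roll": 0, "jaw": 1}
  ]
}}

```text
time: 5.2
ee_pos: [0.464, 0.2383, 0.135]
tcp_rot: [-0.004, 0.717, 0.697, -0.014]
force: [-0.2, -0.4, -3.7]
gripper_width: 0.0089
```

```bash
python3 -c "
from h import *
st()"
```

```text
t 5.2 pos [0.464  0.2383 0.135 ] jawdir deg -1.69 zdir [-0.026 -0.014 -1.   ] F [-0.2 -0.4 -3.7] w 0.0089 q [-0.29  0.57 -0.34  1.88  0.26  0.77 -0.8 ]
```

Call:
{"fn": "apply_moves", "kwargs": {
  "steps": [
    {"dx": 0.01, "dy": 0.027, "dz": 0.005, "roll": 0, "jaw": 1},
    {"dx": 0, "dy": 0, "dz": 0, "roll": 0, "jaw": 1},
    {"dx": 0, "dy": 0, "dz": 0, "roll": 0, "jaw": 1}
  ]
}}

```text
time: 5.58
ee_pos: [0.4748, 0.2596, 0.1369]
tcp_rot: [-0.004, 0.72, 0.694, -0.018]
force: [-0.6, -0.2, -3.8]
gripper_width: 0.009
```

```bash
python3 -c "
from h import *
st()
crop('top',(110,140,230,285),4,'pics/b3.png')
crop('scene',(200,80,350,200),5,'pics/b4.png')"
```

```text
t 5.58 pos [0.4748 0.2596 0.1369] jawdir deg -2.14 zdir [-0.031 -0.02  -0.999] F [-0.6 -0.2 -3.8] w 0.009 q [-0.33  0.6  -0.33  1.81  0.25  0.81 -0.83]
```

Call:
{"fn": "apply_moves", "kwargs": {
  "steps": [
    {"dx": 0.001, "dy": 0.009, "dz": 0, "roll": 0.009, "jaw": 1},
    {"dx": 0, "dy": 0, "dz": 0, "roll": 0, "jaw": 1},
    {"dx": 0, "dy": 0, "dz": -0.01, "roll": 0, "jaw": 1},
    {"dx": 0, "dy": 0, "dz": 0, "roll": 0, "jaw": 1}
  ]
}}

```text
time: 6.18
ee_pos: [0.4758, 0.2688, 0.1264]
tcp_rot: [-0.004, 0.717, 0.697, -0.018]
force: [-0.7, -0.6, -2.7]
gripper_width: 0.009
```

```bash
python3 -c "
from h import *
st()"
```

```text
t 6.17 pos [0.4758 0.2688 0.1264] jawdir deg -1.63 zdir [-0.031 -0.019 -0.999] F [-0.7 -0.6 -2.7] w 0.009 q [-0.34  0.62 -0.33  1.81  0.26  0.79 -0.84]
```

Call:
{"fn": "apply_moves", "kwargs": {
  "steps": [
    {"dx": 0, "dy": 0, "dz": -0.006, "roll": 0, "jaw": 1},
    {"dx": 0, "dy": 0, "dz": -0.004, "roll": 0, "jaw": 1},
    {"dx": 0, "dy": 0, "dz": 0, "roll": 0, "jaw": 1}
  ]
}}

```text
time: 6.55
ee_pos: [0.4757, 0.2685, 0.1154]
tcp_rot: [-0.004, 0.717, 0.697, -0.018]
force: [0.8, -0.2, -3.6]
gripper_width: 0.0088
```

```bash
python3 -c "
from h import *
st()
crop('scene',(200,80,350,200),5,'pics/b5.png')"
```

```text
t 6.55 pos [0.4757 0.2685 0.1154] jawdir deg -1.64 zdir [-0.031 -0.02  -0.999] F [ 0.8 -0.2 -3.6] w 0.0088 q [-0.35  0.63 -0.32  1.82  0.27  0.77 -0.84]
```

Call:
{"fn": "apply_moves", "kwargs": {
  "steps": [
    {"dx": 0, "dy": 0, "dz": -0.004, "roll": 0, "jaw": 1},
    {"dx": 0, "dy": 0, "dz": -0.003, "roll": 0, "jaw": 1},
    {"dx": 0, "dy": 0, "dz": 0, "roll": 0, "jaw": 1}
  ]
}}

```text
time: 6.98
ee_pos: [0.4764, 0.2694, 0.1111]
tcp_rot: [-0.003, 0.717, 0.697, -0.016]
force: [-1.5, -0.8, 1.7]
gripper_width: 0.009
```

```bash
python3 -c "
from h import *
st()
crop('top',(110,140,230,285),4,'pics/b6.png')
crop('scene',(200,80,350,200),5,'pics/b7.png')"
```

```text
t 6.97 pos [0.4764 0.2694 0.1111] jawdir deg -1.64 zdir [-0.027 -0.018 -0.999] F [-1.5 -0.8  1.7] w 0.009 q [-0.35  0.64 -0.32  1.82  0.28  0.76 -0.85]
```

Call:
{"fn": "apply_moves", "kwargs": {
  "steps": [
    {"dx": 0, "dy": 0, "dz": 0, "roll": 0, "jaw": 0.3},
    {"dx": 0, "dy": 0, "dz": 0, "roll": 0, "jaw": 0.3},
    {"dx": 0, "dy": 0, "dz": 0, "roll": 0, "jaw": 0.3}
  ]
}}

```text
time: 7.45
ee_pos: [0.4772, 0.2699, 0.1109]
tcp_rot: [-0.003, 0.717, 0.697, -0.015]
force: [-1.1, -0.2, -0.1]
gripper_width: 0.0295
```

Call:
{"fn": "apply_moves", "kwargs": {
  "steps": [
    {"dx": 0, "dy": 0, "dz": 0.03, "roll": 0, "jaw": 0.3},
    {"dx": 0, "dy": 0, "dz": 0.03, "roll": 0, "jaw": 0.3},
    {"dx": 0, "dy": 0, "dz": 0.03, "roll": 0, "jaw": 0.3},
    {"dx": -0.02, "dy": -0.05, "dz": 0.02, "roll": 0, "jaw": 1}
  ]
}}

```text
time: 7.95
ee_pos: [0.4566, 0.2226, 0.2215]
tcp_rot: [-0.005, 0.715, 0.699, -0.016]
force: [0.4, -0.6, 1.3]
gripper_width: 0.0129
```

```bash
python3 -c "
from h import *
st()
crop('top',(110,140,230,285),4,'pics/b8.png')
crop('scene',(200,80,350,200),5,'pics/b9.png')"
```

```text
t 7.95 pos [0.4566 0.2226 0.2215] jawdir deg -1.27 zdir [-0.029 -0.015 -0.999] F [ 0.4 -0.6  1.3] w 0.0129 q [-0.23  0.44 -0.38  1.81  0.19  0.96 -0.72]
```

```bash
python3 -c "
from h import *
a=np.radians(-1.6);c,s=np.cos(a),np.sin(a)
for zz in(.104,.062):
  for x,y in((.06,.06),(.06,-.06),(-.06,-.06),(-.06,.06)):
    p=[.529+c*x-s*y,.2665+s*x+c*y,zz]
    q=px('scene',p);r=px('top',p);print(zz,x,y,'scenecrop',np.round((q-[200,80]+.5)*5-.5,0),'topcrop',np.round((r-[110,140]+.5)*4-.5,0))
"
```

```text
0.104 0.06 0.06 scenecrop [573. 287.] topcrop [113. 199.]
0.104 0.06 -0.06 scenecrop [437. 397.] topcrop [303. 201.]
0.104 -0.06 -0.06 scenecrop [245. 304.] topcrop [293. 393.]
0.104 -0.06 0.06 scenecrop [386. 204.] topcrop [ 98. 391.]
0.062 0.06 0.06 scenecrop [565. 353.] topcrop [134. 211.]
0.062 0.06 -0.06 scenecrop [431. 464.] topcrop [315. 213.]
0.062 -0.06 -0.06 scenecrop [244. 370.] topcrop [306. 397.]
0.062 -0.06 0.06 scenecrop [382. 269.] topcrop [120. 394.]
```

```bash
python3 -c "
from h import *
a=np.radians(-1.6);c,s=np.cos(a),np.sin(a)
for x,y in((.075,.075),(.075,-.075),(-.075,-.075),(-.075,.075)):
    p=[.529+c*x-s*y,.2665+s*x+c*y,.062]
    q=px('scene',p);r=px('top',p);print(x,y,'scenecrop',np.round((q-[200,80]+.5)*5-.5,0),'topcrop',np.round((r-[110,140]+.5)*4-.5,0))
for d in ((.003,0),(0,.003)):
  p=np.array([.529,.2665,.104]);print(d,(px('scene',p+[*d,0])-px('scene',p))*5,(px('top',p+[*d,0])-px('top',p))*4)
"
python3 -c "
from h import *
crop('scene',(235,110,335,185),8,'pics/b10.png')"
```

```text
0.075 0.075 scenecrop [604. 351.] topcrop [113. 188.]
0.075 -0.075 scenecrop [438. 491.] topcrop [339. 191.]
-0.075 -0.075 scenecrop [204. 372.] topcrop [328. 421.]
-0.075 0.075 scenecrop [377. 247.] topcrop [ 95. 418.]
(0.003, 0) [4.82629982 2.12097649] [ 0.17937928 -4.79472685]
(0, 0.003) [ 3.32274578 -2.66946497] [-4.81945362  0.07096162]
```

Call:
{"fn": "apply_moves", "kwargs": {
  "steps": [
    {"dx": -0.018, "dy": 0.033, "dz": -0.02, "roll": 0, "jaw": 1},
    {"dx": -0.018, "dy": 0.033, "dz": -0.02, "roll": 0, "jaw": 1},
    {"dx": -0.016, "dy": 0.03, "dz": -0.02, "roll": 0, "jaw": 1},
    {"dx": 0, "dy": 0, "dz": -0.02, "roll": 0, "jaw": 1},
    {"dx": 0, "dy": 0, "dz": 0, "roll": 0, "jaw": 1}
  ]
}}

```text
time: 8.72
ee_pos: [0.4026, 0.3192, 0.1372]
tcp_rot: [-0.004, 0.718, 0.696, -0.017]
force: [-0.2, -0.9, -0.1]
gripper_width: -0.0001
```

```bash
python3 -c "
from h import *
st()"
```

```text
t 8.72 pos [0.4026 0.3192 0.1372] jawdir deg -1.78 zdir [-0.03  -0.017 -0.999] F [-0.2 -0.9 -0.1] w -0.0001 q [-0.48  0.56 -0.35  1.89  0.25  0.77 -1.  ]
```

Call:
{"fn": "apply_moves", "kwargs": {
  "steps": [
    {"dx": 0.003, "dy": 0.001, "dz": -0.025, "roll": 0, "jaw": 1},
    {"dx": 0, "dy": 0, "dz": -0.02, "roll": 0, "jaw": 1},
    {"dx": 0, "dy": 0, "dz": -0.01, "roll": 0, "jaw": 1},
    {"dx": 0, "dy": 0, "dz": 0, "roll": 0, "jaw": 1}
  ]
}}

```text
time: 9.22
ee_pos: [0.408, 0.3232, 0.0828]
tcp_rot: [-0.005, 0.718, 0.696, -0.014]
force: [0.0, 0.7, 0.2]
gripper_width: -0.0001
```

```bash
python3 -c "
from h import *
st()
crop('scene',(200,80,350,200),5,'pics/b11.png')"
```

```text
t 9.22 pos [0.408  0.3232 0.0828] jawdir deg -1.81 zdir [-0.026 -0.012 -1.   ] F [0.  0.7 0.2] w -0.0001 q [-0.5   0.65 -0.31  1.92  0.3   0.64 -1.03]
```

Call:
{"fn": "apply_moves", "kwargs": {
  "steps": [
    {"dx": -0.002, "dy": -0.003, "dz": -0.008, "roll": 0, "jaw": 1},
    {"dx": 0, "dy": 0, "dz": -0.006, "roll": 0, "jaw": 1},
    {"dx": 0, "dy": 0, "dz": -0.004, "roll": 0, "jaw": 1},
    {"dx": 0, "dy": 0, "dz": -0.003, "roll": 0, "jaw": 1}
  ]
}}

```text
time: 9.78
ee_pos: [0.4071, 0.321, 0.0697]
tcp_rot: [-0.003, 0.718, 0.696, -0.011]
force: [-4.8, -4.9, 25.0]
gripper_width: 0.0
```

```bash
python3 -c "
from h import *
st()
crop('scene',(230,90,300,150),10,'pics/b12.png');st()"
```

```text
t 9.78 pos [0.4071 0.321  0.0697] jawdir deg -1.84 zdir [-0.02  -0.011 -1.   ] F [-4.8 -4.9 25. ] w 0.0 q [-0.51  0.67 -0.3   1.94  0.32  0.6  -1.05]
t 9.82 pos [0.4071 0.321  0.0697] jawdir deg -1.84 zdir [-0.02  -0.011 -1.   ] F [-4.9 -4.7 24.7] w -0.0001 q [-0.51  0.67 -0.3   1.94  0.32  0.6  -1.05]
```

Call:
{"fn": "apply_moves", "kwargs": {
  "steps": [
    {"dx": 0, "dy": 0, "dz": 0.002, "roll": 0, "jaw": 1}
  ]
}}

```text
time: 9.95
ee_pos: [0.407, 0.3209, 0.073]
tcp_rot: [-0.003, 0.718, 0.696, -0.01]
force: [-1.1, -0.2, 2.8]
gripper_width: 0.0005
```

Call:
{"fn": "apply_moves", "kwargs": {
  "steps": [
    {"dx": 0, "dy": 0, "dz": 0.001, "roll": 0, "jaw": 1}
  ]
}}

```text
time: 10.07
ee_pos: [0.407, 0.3209, 0.0745]
tcp_rot: [-0.002, 0.718, 0.696, -0.01]
force: [-0.8, -0.5, 1.7]
gripper_width: -0.0001
```

Call:
{"fn": "apply_moves", "kwargs": {
  "steps": [
    {"dx": 0, "dy": 0, "dz": 0.001, "roll": 0, "jaw": 1}
  ]
}}

```text
time: 10.2
ee_pos: [0.4069, 0.3209, 0.0754]
tcp_rot: [-0.002, 0.718, 0.696, -0.01]
force: [-0.5, -0.1, 1.8]
gripper_width: 0.0002
```

Call:
{"fn": "apply_moves", "kwargs": {
  "steps": [
    {"dx": 0, "dy": 0, "dz": 0.001, "roll": 0, "jaw": 1}
  ]
}}

```text
time: 10.32
ee_pos: [0.4069, 0.3209, 0.0762]
tcp_rot: [-0.003, 0.718, 0.696, -0.01]
force: [0.1, 0.2, 1.8]
gripper_width: -0.0002
```

Call:
{"fn": "apply_moves", "kwargs": {
  "steps": [
    {"dx": 0, "dy": 0, "dz": 0.002, "roll": 0, "jaw": 1}
  ]
}}

```text
time: 10.45
ee_pos: [0.4069, 0.3208, 0.0777]
tcp_rot: [-0.003, 0.718, 0.696, -0.011]
force: [0.2, -0.6, 0.0]
gripper_width: 0.0001
```

Call:
{"fn": "apply_moves", "kwargs": {
  "steps": [
    {"dx": 0, "dy": 0, "dz": 0.04, "roll": 0, "jaw": 1},
    {"dx": 0.01, "dy": -0.01, "dz": 0.05, "roll": 0, "jaw": 1},
    {"dx": 0.02, "dy": -0.04, "dz": 0.05, "roll": 0, "jaw": 1},
    {"dx": 0.02, "dy": -0.05, "dz": 0.03, "roll": 0, "jaw": 0},
    {"dx": 0.01, "dy": -0.055, "dz": 0, "roll": 0, "jaw": 0}
  ]
}}

```text
time: 11.08
ee_pos: [0.4658, 0.1691, 0.2485]
tcp_rot: [-0.003, 0.714, 0.7, -0.01]
force: [1.5, -0.4, -0.5]
gripper_width: 0.0359
```

```bash
python3 -c "
from h import *
st()
crop('top',(210,130,330,280),5,'pics/c1.png')"
```

```text
t 11.07 pos [0.4658 0.1691 0.2485] jawdir deg -1.14 zdir [-0.019 -0.009 -1.   ] F [ 1.5 -0.4 -0.5] w 0.0359 q [-0.11  0.39 -0.39  1.81  0.17  1.   -0.6 ]
```

```bash
python3 -c "
from h import *
f=lambda x,y:((x+.5)/5-.5+210,(y+.5)/5-.5+130)
t=w('top',*f(457,530),.121);b=w('top',*f(345,534),.034)
print(t,b)
print([w('top',*f(*p),.006) for p in((190,586),(200,460))], [w('top',*f(*p),.04) for p in((372,466),(362,596))])
m=[w('top',*f(*p),.004) for p in((135,440),(437,444),(440,660),(129,657))];print(np.mean(m,0))
"
```

```text
[ 0.468  -0.0799  0.121 ] [ 0.4718 -0.0313  0.034 ]
[array([0.4466, 0.0518, 0.006 ]), array([0.515 , 0.0456, 0.006 ])] [array([ 0.5071, -0.0462,  0.04  ]), array([ 0.4392, -0.039 ,  0.04  ])]
[ 4.659e-01 -2.750e-04  4.000e-03]
```

Call:
{"fn": "apply_moves", "kwargs": {
  "steps": [
    {"dx": 0, "dy": -0.05, "dz": 0, "roll": -0.06, "jaw": 0},
    {"dx": 0, "dy": -0.05, "dz": 0, "roll": 0, "jaw": 0},
    {"dx": 0, "dy": -0.05, "dz": -0.01, "roll": 0, "jaw": 0},
    {"dx": 0, "dy": -0.05, "dz": -0.02, "roll": 0, "jaw": 0},
    {"dx": 0, "dy": -0.015, "dz": -0.02, "roll": 0, "jaw": 0}
  ]
}}

```text
time: 11.75
ee_pos: [0.4676, -0.0652, 0.1958]
tcp_rot: [0.0, 0.741, 0.671, -0.013]
force: [0.7, 0.2, -0.6]
gripper_width: 0.0425
```

Call:
{"fn": "apply_moves", "kwargs": {
  "steps": [
    {"dx": 0, "dy": 0, "dz": 0, "roll": 0, "jaw": 0}
  ]
}}

```text
time: 11.88
ee_pos: [0.4662, -0.0665, 0.1943]
tcp_rot: [-0.001, 0.742, 0.67, -0.015]
force: [-0.3, 1.8, 1.1]
gripper_width: 0.0429
```

```bash
python3 -c "
from h import *
st()"
```

```text
t 11.88 pos [ 0.4662 -0.0665  0.1943] jawdir deg -5.89 zdir [-0.023 -0.018 -1.   ] F [-0.3  1.8  1.1] w 0.0429 q [ 0.3   0.41 -0.3   1.95  0.18  0.83 -0.21]
```

Call:
{"fn": "apply_moves", "kwargs": {
  "steps": [
    {"dx": 0.005, "dy": 0.0015, "dz": -0.02, "roll": 0.02, "jaw": 0},
    {"dx": 0, "dy": 0, "dz": -0.03, "roll": 0, "jaw": 0},
    {"dx": 0, "dy": 0, "dz": -0.03, "roll": 0, "jaw": 0},
    {"dx": 0, "dy": 0, "dz": -0.02, "roll": 0, "jaw": 0},
    {"dx": 0, "dy": 0, "dz": 0, "roll": 0, "jaw": 0}
  ]
}}

```text
time: 12.5
ee_pos: [0.4759, -0.0573, 0.0953]
tcp_rot: [0.001, 0.732, 0.681, -0.01]
force: [-0.0, 1.2, -0.3]
gripper_width: 0.0427
```

```bash
python3 -c "
from h import *
st()"
```

```text
t 12.5 pos [ 0.4759 -0.0573  0.0953] jawdir deg -4.18 zdir [-0.014 -0.015 -1.   ] F [-0.   1.2 -0.3] w 0.0427 q [ 0.23  0.57 -0.25  2.04  0.27  0.57 -0.28]
```

Call:
{"fn": "apply_moves", "kwargs": {
  "steps": [
    {"dx": -0.004, "dy": -0.008, "dz": -0.012, "roll": -0.008, "jaw": 0},
    {"dx": 0, "dy": 0, "dz": -0.012, "roll": 0, "jaw": 0},
    {"dx": 0, "dy": 0, "dz": 0, "roll": 0, "jaw": 0}
  ]
}}

```text
time: 12.88
ee_pos: [0.4735, -0.0648, 0.0719]
tcp_rot: [0.002, 0.735, 0.678, -0.008]
force: [-0.1, 0.2, -0.5]
gripper_width: 0.0426
```

```bash
python3 -c "
from h import *
st()
crop('scene',(140,150,260,250),6,'pics/c2.png')"
```

```text
t 12.88 pos [ 0.4735 -0.0648  0.0719] jawdir deg -4.59 zdir [-0.009 -0.015 -1.   ] F [-0.1  0.2 -0.5] w 0.0426 q [ 0.23  0.61 -0.22  2.07  0.3   0.51 -0.29]
```

Call:
{"fn": "apply_moves", "kwargs": {
  "steps": [
    {"dx": -0.002, "dy": 0, "dz": -0.002, "roll": 0, "jaw": 0.5},
    {"dx": 0, "dy": 0, "dz": 0, "roll": 0, "jaw": 1},
    {"dx": 0, "dy": 0, "dz": 0, "roll": 0, "jaw": 1},
    {"dx": 0, "dy": 0, "dz": 0, "roll": 0, "jaw": 1}
  ]
}}

```text
time: 13.42
ee_pos: [0.4718, -0.0651, 0.0707]
tcp_rot: [0.003, 0.735, 0.678, -0.008]
force: [-0.1, 0.9, -2.1]
gripper_width: 0.0133
```

Call:
{"fn": "apply_moves", "kwargs": {
  "steps": [
    {"dx": 0, "dy": 0, "dz": 0.015, "roll": 0, "jaw": 1},
    {"dx": 0, "dy": 0, "dz": 0.02, "roll": 0, "jaw": 1},
    {"dx": 0, "dy": 0, "dz": 0.02, "roll": 0, "jaw": 1},
    {"dx": 0, "dy": 0, "dz": 0, "roll": 0, "jaw": 1}
  ]
}}

```text
time: 13.92
ee_pos: [0.4708, -0.065, 0.1263]
tcp_rot: [0.002, 0.735, 0.678, -0.009]
force: [0.2, 0.1, -1.9]
gripper_width: 0.0134
```

```bash
python3 -c "
from h import *
st()
crop('scene',(140,130,260,230),6,'pics/c3.png')"
```

```text
t 13.93 pos [ 0.4708 -0.065   0.1263] jawdir deg -4.59 zdir [-0.01  -0.015 -1.   ] F [ 0.2  0.1 -1.9] w 0.0134 q [ 0.27  0.51 -0.27  2.03  0.25  0.64 -0.25]
```

Call:
{"fn": "apply_moves", "kwargs": {
  "steps": [
    {"dx": 0, "dy": 0, "dz": -0.02, "roll": 0, "jaw": 1},
    {"dx": 0, "dy": 0, "dz": -0.01, "roll": 0, "jaw": 1},
    {"dx": 0, "dy": 0, "dz": 0, "roll": 0, "jaw": 1},
    {"dx": 0, "dy": 0, "dz": 0, "roll": 0, "jaw": 0.75},
    {"dx": 0, "dy": 0, "dz": 0, "roll": 0, "jaw": 0.72}
  ]
}}

```text
time: 14.6
ee_pos: [0.4687, -0.0649, 0.0928]
tcp_rot: [-0.0, 0.735, 0.678, -0.011]
force: [0.3, -0.1, -1.8]
gripper_width: 0.0135
```

Call:
{"fn": "apply_moves", "kwargs": {
  "steps": [
    {"dx": 0, "dy": 0, "dz": 0, "roll": 0, "jaw": 0.7}
  ]
}}

```text
time: 14.72
ee_pos: [0.469, -0.065, 0.0931]
tcp_rot: [0.0, 0.735, 0.678, -0.011]
force: [-0.9, 0.9, -2.4]
gripper_width: 0.0131
```

```bash
python3 -c "
from h import *
st()
crop('scene',(140,130,260,230),6,'pics/c4.png')"
```

```text
t 14.72 pos [ 0.469  -0.065   0.0931] jawdir deg -4.58 zdir [-0.015 -0.015 -1.   ] F [-0.9  0.9 -2.4] w 0.0131 q [ 0.25  0.57 -0.24  2.06  0.28  0.56 -0.28]
```

Call:
{"fn": "apply_moves", "kwargs": {
  "steps": [
    {"dx": 0, "dy": 0, "dz": 0, "roll": 0, "jaw": 0.69},
    {"dx": 0, "dy": 0, "dz": 0, "roll": 0, "jaw": 0.69}
  ]
}}

```text
time: 15.02
ee_pos: [0.4693, -0.065, 0.0935]
tcp_rot: [0.001, 0.735, 0.678, -0.01]
force: [-0.8, -0.4, -1.0]
gripper_width: 0.0134
```

Call:
{"fn": "apply_moves", "kwargs": {
  "steps": [
    {"dx": 0, "dy": 0, "dz": 0, "roll": 0, "jaw": 0.685},
    {"dx": 0, "dy": 0, "dz": 0, "roll": 0, "jaw": 0.685}
  ]
}}

```text
time: 15.28
ee_pos: [0.4693, -0.0651, 0.0936]
tcp_rot: [0.001, 0.735, 0.678, -0.01]
force: [0.2, 0.0, -1.7]
gripper_width: 0.0133
```

```bash
python3 -c "
from h import *
st()
crop('scene',(140,130,260,230),6,'pics/c5.png')"
```

```text
t 15.28 pos [ 0.4693 -0.0651  0.0936] jawdir deg -4.59 zdir [-0.014 -0.015 -1.   ] F [ 0.2  0.  -1.7] w 0.0133 q [ 0.25  0.57 -0.24  2.06  0.28  0.56 -0.28]
```

Call:
{"fn": "apply_moves", "kwargs": {
  "steps": [
    {"dx": 0, "dy": 0, "dz": 0, "roll": 0, "jaw": 0.68},
    {"dx": 0, "dy": 0, "dz": 0, "roll": 0, "jaw": 0.68}
  ]
}}

```text
time: 15.58
ee_pos: [0.4693, -0.065, 0.0935]
tcp_rot: [0.001, 0.735, 0.678, -0.01]
force: [-0.4, 0.7, -1.5]
gripper_width: 0.0137
```

```bash
python3 -c "
from h import *
st()
crop('scene',(140,130,260,230),4,'pics/c6.png')"
```

```text
t 15.57 pos [ 0.4693 -0.065   0.0935] jawdir deg -4.58 zdir [-0.014 -0.015 -1.   ] F [-0.4  0.7 -1.5] w 0.0137 q [ 0.25  0.57 -0.24  2.06  0.28  0.56 -0.28]
```

Call:
{"fn": "apply_moves", "kwargs": {
  "steps": [
    {"dx": 0, "dy": 0, "dz": 0, "roll": 0, "jaw": 0.676}
  ]
}}

```text
time: 15.75
ee_pos: [0.4693, -0.065, 0.0935]
tcp_rot: [0.001, 0.735, 0.678, -0.01]
force: [0.6, -1.0, -1.4]
gripper_width: 0.0138
```

```bash
python3 -c "
from h import *
st()
crop('scene',(140,130,260,230),4,'pics/c7.png')"
```

```text
t 15.75 pos [ 0.4693 -0.065   0.0935] jawdir deg -4.58 zdir [-0.014 -0.015 -1.   ] F [ 0.6 -1.  -1.4] w 0.0138 q [ 0.25  0.57 -0.24  2.06  0.28  0.56 -0.28]
```

Call:
{"fn": "apply_moves", "kwargs": {
  "steps": [
    {"dx": 0, "dy": 0, "dz": 0, "roll": 0, "jaw": 0.672}
  ]
}}

```text
time: 15.92
ee_pos: [0.4694, -0.0651, 0.0936]
tcp_rot: [0.001, 0.735, 0.678, -0.01]
force: [-0.7, 0.1, -0.8]
gripper_width: 0.0138
```

Call:
{"fn": "apply_moves", "kwargs": {
  "steps": [
    {"dx": 0, "dy": 0, "dz": 0, "roll": 0, "jaw": 0.669}
  ]
}}

```text
time: 16.05
ee_pos: [0.4695, -0.0651, 0.0937]
tcp_rot: [0.001, 0.735, 0.678, -0.01]
force: [-1.5, -0.0, -0.3]
gripper_width: 0.0142
```

```bash
python3 -c "
from h import *
st()
crop('scene',(140,130,260,230),4,'pics/c8.png')"
```

```text
t 16.05 pos [ 0.4695 -0.0651  0.0937] jawdir deg -4.59 zdir [-0.014 -0.015 -1.   ] F [-1.5 -0.  -0.3] w 0.0142 q [ 0.25  0.57 -0.24  2.06  0.28  0.56 -0.28]
```

Call:
{"fn": "apply_moves", "kwargs": {
  "steps": [
    {"dx": 0, "dy": 0, "dz": 0, "roll": 0, "jaw": 0.3},
    {"dx": 0.001, "dy": 0, "dz": -0.012, "roll": 0, "jaw": 0.3},
    {"dx": 0.001, "dy": 0, "dz": -0.011, "roll": 0, "jaw": 0.3},
    {"dx": 0, "dy": 0, "dz": 0, "roll": 0, "jaw": 0.3}
  ]
}}

```text
time: 16.6
ee_pos: [0.472, -0.0649, 0.0691]
tcp_rot: [0.001, 0.735, 0.678, -0.01]
force: [0.2, 0.1, -0.3]
gripper_width: 0.0298
```

```bash
python3 -c "
from h import *
st()
crop('scene',(140,150,260,250),6,'pics/c9.png')
crop('top',(210,180,330,280),5,'pics/c10.png')"
```

```text
t 16.6 pos [ 0.472  -0.0649  0.0691] jawdir deg -4.59 zdir [-0.013 -0.015 -1.   ] F [ 0.2  0.1 -0.3] w 0.0298 q [ 0.23  0.61 -0.22  2.07  0.3   0.5  -0.3 ]
```

Call:
{"fn": "apply_moves", "kwargs": {
  "steps": [
    {"dx": 0, "dy": -0.004, "dz": 0, "roll": 0, "jaw": 0.4},
    {"dx": 0, "dy": 0, "dz": 0, "roll": 0.02, "jaw": 1},
    {"dx": 0, "dy": 0, "dz": 0, "roll": 0, "jaw": 1},
    {"dx": 0, "dy": 0, "dz": 0, "roll": 0, "jaw": 1}
  ]
}}

```text
time: 17.2
ee_pos: [0.4725, -0.0697, 0.0703]
tcp_rot: [0.002, 0.728, 0.686, -0.009]
force: [0.4, -0.3, -0.8]
gripper_width: 0.0131
```

```bash
python3 -c "
from h import *
st()"
```

```text
t 17.2 pos [ 0.4725 -0.0697  0.0703] jawdir deg -3.39 zdir [-0.011 -0.016 -1.   ] F [ 0.4 -0.3 -0.8] w 0.0131 q [ 0.25  0.61 -0.23  2.07  0.31  0.5  -0.27]
```

Call:
{"fn": "apply_moves", "kwargs": {
  "steps": [
    {"dx": 0, "dy": 0, "dz": 0.02, "roll": 0, "jaw": 1},
    {"dx": 0, "dy": 0, "dz": 0.03, "roll": 0, "jaw": 1},
    {"dx": 0, "dy": 0, "dz": 0.03, "roll": 0, "jaw": 1},
    {"dx": 0, "dy": 0, "dz": 0, "roll": 0, "jaw": 1}
  ]
}}

```text
time: 17.7
ee_pos: [0.471, -0.0693, 0.1513]
tcp_rot: [0.001, 0.727, 0.686, -0.01]
force: [-0.2, -0.3, -2.2]
gripper_width: 0.0133
```

```bash
python3 -c "
from h import *
st()
crop('scene',(140,130,260,230),6,'pics/c11.png')"
```

```text
t 17.7 pos [ 0.471  -0.0693  0.1513] jawdir deg -3.35 zdir [-0.014 -0.015 -1.   ] F [-0.2 -0.3 -2.2] w 0.0133 q [ 0.3   0.48 -0.3   2.    0.23  0.71 -0.21]
```

Call:
{"fn": "apply_moves", "kwargs": {
  "steps": [
    {"dx": 0.01, "dy": -0.04, "dz": 0, "roll": 0.04, "jaw": 1},
    {"dx": 0.01, "dy": -0.05, "dz": 0, "roll": 0.025, "jaw": 1},
    {"dx": 0.01, "dy": -0.05, "dz": 0, "roll": 0, "jaw": 1},
    {"dx": 0.01, "dy": -0.05, "dz": 0, "roll": 0, "jaw": 1},
    {"dx": 0.005, "dy": -0.05, "dz": 0, "roll": 0, "jaw": 1}
  ]
}}

```text
time: 18.38
ee_pos: [0.5119, -0.3079, 0.142]
tcp_rot: [-0.008, 0.698, 0.715, -0.013]
force: [0.7, 0.6, -2.1]
gripper_width: 0.0135
```

Call:
{"fn": "apply_moves", "kwargs": {
  "steps": [
    {"dx": 0, "dy": -0.04, "dz": 0, "roll": 0, "jaw": 1},
    {"dx": 0, "dy": 0, "dz": 0, "roll": 0, "jaw": 1},
    {"dx": 0, "dy": 0, "dz": 0, "roll": 0, "jaw": 1}
  ]
}}

```text
time: 18.75
ee_pos: [0.5073, -0.3534, 0.1348]
tcp_rot: [-0.012, 0.701, 0.713, -0.015]
force: [-0.4, 0.5, -1.4]
gripper_width: 0.0132
```

```bash
python3 -c "
from h import *
st()"
```

```text
t 18.75 pos [ 0.5073 -0.3534  0.1348] jawdir deg 0.92 zdir [-0.038 -0.005 -0.999] F [-0.4  0.5 -1.4] w 0.0132 q [ 0.74  0.7  -0.31  1.6   0.28  0.92  0.34]
```

Call:
{"fn": "apply_moves", "kwargs": {
  "steps": [
    {"dx": 0.008, "dy": -0.033, "dz": 0, "roll": -0.01, "jaw": 1},
    {"dx": 0, "dy": 0, "dz": 0, "roll": 0, "jaw": 1},
    {"dx": 0, "dy": 0, "dz": -0.02, "roll": 0, "jaw": 1},
    {"dx": 0, "dy": 0, "dz": 0, "roll": 0, "jaw": 1}
  ]
}}

```text
time: 19.25
ee_pos: [0.5159, -0.3785, 0.1114]
tcp_rot: [-0.016, 0.701, 0.713, -0.014]
force: [-0.9, -0.4, -1.1]
gripper_width: 0.0135
```

```bash
python3 -c "
from h import *
st()
crop('top',(310,170,450,250),5.5,'pics/d1.png')
crop('scene',(40,180,200,360),3.3,'pics/d2.png')"
```

```text
t 19.25 pos [ 0.5159 -0.3785  0.1114] jawdir deg 0.92 zdir [-0.043  0.003 -0.999] F [-0.9 -0.4 -1.1] w 0.0135 q [ 0.76  0.76 -0.3   1.54  0.28  0.92  0.37]
```

```bash
python3 -c "
from h import *
f=lambda x,y:((x+.5)/5.5-.5+310,(y+.5)/5.5-.5+170)
for p in((308,207),(324,349),(545,330)): print(w('top',*f(*p),.046))
print('tray', [w('top',*f(*p),.036) for p in((583,342),(65,360),(50,117),(558,98))])"
```

```text
[ 0.5446 -0.2634  0.046 ]
[ 0.4764 -0.266   0.046 ]
[ 0.4839 -0.3718  0.046 ]
tray [array([ 0.4786, -0.3937,  0.036 ]), array([ 0.4736, -0.1444,  0.036 ]), array([ 0.5925, -0.143 ,  0.036 ]), array([ 0.5983, -0.3935,  0.036 ])]
```

Call:
{"fn": "apply_moves", "kwargs": {
  "steps": [
    {"dx": 0.004, "dy": 0, "dz": 0, "roll": -0.026, "jaw": 1},
    {"dx": 0, "dy": 0, "dz": -0.012, "roll": 0, "jaw": 1},
    {"dx": 0, "dy": 0, "dz": 0, "roll": 0, "jaw": 1}
  ]
}}

```text
time: 19.73
ee_pos: [0.5236, -0.3784, 0.1027]
tcp_rot: [-0.013, 0.711, 0.703, -0.013]
force: [0.5, -0.7, -2.9]
gripper_width: 0.0134
```

```bash
python3 -c "
from h import *
st()
crop('top',(310,170,450,250),5.5,'pics/d3.png')"
```

```text
t 19.73 pos [ 0.5236 -0.3784  0.1027] jawdir deg -0.57 zdir [-0.036  0.    -0.999] F [ 0.5 -0.7 -2.9] w 0.0134 q [ 0.75  0.77 -0.29  1.54  0.28  0.9   0.34]
```

```bash
python3 -c "
from h import *
f=lambda x,y:((x+.5)/5.5-.5+310,(y+.5)/5.5-.5+170)
for p in((303,187),(317,328),(530,312)): print(w('top',*f(*p),.038))"
```

```text
[ 0.5556 -0.2642  0.038 ]
[ 0.487  -0.2659  0.038 ]
[ 0.4932 -0.3688  0.038 ]
```

Call:
{"fn": "apply_moves", "kwargs": {
  "steps": [
    {"dx": -0.005, "dy": 0, "dz": -0.01, "roll": 0, "jaw": 1},
    {"dx": 0, "dy": 0, "dz": -0.01, "roll": 0, "jaw": 1},
    {"dx": 0, "dy": 0, "dz": -0.006, "roll": 0, "jaw": 1},
    {"dx": 0, "dy": 0, "dz": 0, "roll": 0, "jaw": 1}
  ]
}}

```text
time: 20.27
ee_pos: [0.5182, -0.3789, 0.0752]
tcp_rot: [-0.012, 0.711, 0.703, -0.012]
force: [0.3, -0.7, -1.8]
gripper_width: 0.0132
```

```bash
python3 -c "
from h import *
st()"
```

```text
t 20.27 pos [ 0.5182 -0.3789  0.0752] jawdir deg -0.62 zdir [-0.035 -0.    -0.999] F [ 0.3 -0.7 -1.8] w 0.0132 q [ 0.75  0.8  -0.28  1.57  0.29  0.84  0.33]
```

Call:
{"fn": "apply_moves", "kwargs": {
  "steps": [
    {"dx": 0, "dy": 0, "dz": -0.004, "roll": 0, "jaw": 1},
    {"dx": 0, "dy": 0, "dz": -0.003, "roll": 0, "jaw": 1},
    {"dx": 0, "dy": 0, "dz": -0.002, "roll": 0, "jaw": 1}
  ]
}}

```text
time: 20.65
ee_pos: [0.5188, -0.3796, 0.0703]
tcp_rot: [-0.011, 0.711, 0.703, -0.013]
force: [-2.1, 1.4, 9.9]
gripper_width: 0.0133
```

```bash
python3 -c "
from h import *
st()
crop('top',(310,170,450,250),5.5,'pics/d4.png')
crop('scene',(40,220,200,360),4,'pics/d5.png')"
```

```text
t 20.65 pos [ 0.5188 -0.3796  0.0703] jawdir deg -0.63 zdir [-0.034 -0.002 -0.999] F [-2.1  1.4  9.9] w 0.0133 q [ 0.75  0.81 -0.28  1.57  0.3   0.83  0.33]
```

Call:
{"fn": "apply_moves", "kwargs": {
  "steps": [
    {"dx": 0, "dy": 0.012, "dz": 0, "roll": 0, "jaw": 1},
    {"dx": 0, "dy": 0.012, "dz": -0.001, "roll": 0, "jaw": 1},
    {"dx": 0, "dy": 0.012, "dz": -0.001, "roll": 0, "jaw": 1},
    {"dx": 0, "dy": 0.012, "dz": -0.001, "roll": 0, "jaw": 1}
  ]
}}

```text
time: 21.25
ee_pos: [0.5217, -0.3334, 0.0705]
tcp_rot: [-0.005, 0.712, 0.702, -0.013]
force: [-0.2, -4.2, 5.6]
gripper_width: 0.0136
```

```bash
python3 -c "
from h import *
st()
crop('top',(310,170,450,250),5.5,'pics/d6.png')
crop('scene',(40,220,200,360),4,'pics/d7.png')"
```

```text
t 21.25 pos [ 0.5217 -0.3334  0.0705] jawdir deg -0.78 zdir [-0.025 -0.01  -1.   ] F [-0.2 -4.2  5.6] w 0.0136 q [ 0.68  0.77 -0.27  1.66  0.3   0.77  0.25]
```

Call:
{"fn": "apply_moves", "kwargs": {
  "steps": [
    {"dx": -0.002, "dy": 0.012, "dz": -0.001, "roll": 0, "jaw": 1},
    {"dx": -0.002, "dy": 0.012, "dz": -0.001, "roll": 0, "jaw": 1},
    {"dx": -0.002, "dy": 0.012, "dz": -0.001, "roll": 0, "jaw": 1},
    {"dx": -0.002, "dy": 0.012, "dz": -0.001, "roll": 0, "jaw": 1}
  ]
}}

```text
time: 21.85
ee_pos: [0.519, -0.2896, 0.0703]
tcp_rot: [0.003, 0.713, 0.701, -0.011]
force: [0.0, -2.9, 5.1]
gripper_width: 0.0131
```

```bash
python3 -c "
from h import *
st()
crop('top',(310,170,450,250),5.5,'pics/d8.png')
crop('scene',(40,220,200,360),4,'pics/d9.png')"
```

```text
t 21.85 pos [ 0.519  -0.2896  0.0703] jawdir deg -1.0 zdir [-0.011 -0.02  -1.   ] F [ 0.  -2.9  5.1] w 0.0131 q [ 0.62  0.73 -0.26  1.75  0.3   0.7   0.17]
```

Call:
{"fn": "apply_moves", "kwargs": {
  "steps": [
    {"dx": -0.001, "dy": 0.01, "dz": -0.002, "roll": 0, "jaw": 1},
    {"dx": -0.001, "dy": 0.01, "dz": -0.002, "roll": 0, "jaw": 1},
    {"dx": -0.001, "dy": 0.01, "dz": -0.002, "roll": 0, "jaw": 1}
  ]
}}

```text
time: 22.32
ee_pos: [0.5197, -0.2702, 0.0705]
tcp_rot: [0.014, 0.715, 0.699, -0.013]
force: [-0.1, -14.4, 15.1]
gripper_width: 0.0132
```

```bash
python3 -c "
from h import *
st()
crop('top',(310,170,450,250),5.5,'pics/d10.png')
crop('scene',(40,220,200,360),4,'pics/d11.png')"
```

```text
t 22.32 pos [ 0.5197 -0.2702  0.0705] jawdir deg -1.3 zdir [ 0.001 -0.038 -0.999] F [ -0.1 -14.4  15.1] w 0.0132 q [ 0.57  0.72 -0.24  1.79  0.31  0.66  0.12]
```

Call:
{"fn": "apply_moves", "kwargs": {
  "steps": [
    {"dx": 0, "dy": 0.008, "dz": -0.001, "roll": 0, "jaw": 1},
    {"dx": 0, "dy": 0.006, "dz": 0, "roll": 0, "jaw": 1}
  ]
}}

```text
time: 22.68
ee_pos: [0.519, -0.2689, 0.073]
tcp_rot: [0.021, 0.716, 0.697, -0.019]
force: [-1.1, -7.4, 3.6]
gripper_width: 0.0129
```

```bash
python3 -c "
from h import *
st()
crop('top',(310,180,370,240),10,'pics/d12.png')
crop('scene',(110,220,200,310),7,'pics/d13.png')"
```

```text
t 22.68 pos [ 0.519  -0.2689  0.073 ] jawdir deg -1.57 zdir [ 0.002 -0.056 -0.998] F [-1.1 -7.4  3.6] w 0.0129 q [ 0.55  0.71 -0.22  1.8   0.32  0.65  0.1 ]
```

Call:
{"fn": "apply_moves", "kwargs": {
  "steps": [
    {"dx": 0, "dy": -0.002, "dz": 0.002, "roll": 0, "jaw": 1},
    {"dx": 0, "dy": 0, "dz": 0.005, "roll": 0, "jaw": 1},
    {"dx": 0, "dy": 0, "dz": 0.008, "roll": 0, "jaw": 1},
    {"dx": 0, "dy": 0, "dz": 0.008, "roll": 0, "jaw": 1},
    {"dx": 0, "dy": 0, "dz": 0.008, "roll": 0, "jaw": 1}
  ]
}}

```text
time: 23.4
ee_pos: [0.5145, -0.2678, 0.1014]
tcp_rot: [0.015, 0.716, 0.698, -0.02]
force: [0.6, 0.0, -3.2]
gripper_width: 0.0132
```

```bash
python3 -c "
from h import *
st()
crop('top',(310,170,400,240),7,'pics/d14.png')
crop('scene',(90,200,200,310),6,'pics/d15.png')"
```

```text
t 23.4 pos [ 0.5145 -0.2678  0.1014] jawdir deg -1.48 zdir [-0.009 -0.05  -0.999] F [ 0.6  0.  -3.2] w 0.0132 q [ 0.57  0.67 -0.24  1.78  0.3   0.72  0.12]
```

Call:
{"fn": "apply_moves", "kwargs": {
  "steps": [
    {"dx": 0, "dy": 0, "dz": 0.01, "roll": 0, "jaw": 1},
    {"dx": 0, "dy": 0, "dz": 0.006, "roll": 0, "jaw": 1},
    {"dx": 0.001, "dy": 0.01, "dz": 0, "roll": 0, "jaw": 1},
    {"dx": 0.001, "dy": 0.012, "dz": 0, "roll": 0, "jaw": 1},
    {"dx": 0, "dy": 0.006, "dz": 0, "roll": 0, "jaw": 1}
  ]
}}

```text
time: 24.12
ee_pos: [0.5173, -0.237, 0.1192]
tcp_rot: [0.015, 0.716, 0.698, -0.02]
force: [0.1, 0.4, -2.2]
gripper_width: 0.0131
```

```bash
python3 -c "
from h import *
st()
crop('scene',(90,190,200,300),6,'pics/d16.png')"
```

```text
t 24.12 pos [ 0.5173 -0.237   0.1192] jawdir deg -1.44 zdir [-0.007 -0.049 -0.999] F [ 0.1  0.4 -2.2] w 0.0131 q [ 0.52  0.63 -0.25  1.8   0.29  0.74  0.08]
```

Call:
{"fn": "apply_moves", "kwargs": {
  "steps": [
    {"dx": 0, "dy": 0, "dz": -0.008, "roll": 0, "jaw": 1},
    {"dx": 0, "dy": 0, "dz": -0.005, "roll": 0, "jaw": 0.72},
    {"dx": 0, "dy": 0, "dz": -0.004, "roll": 0, "jaw": 0.7},
    {"dx": 0, "dy": 0, "dz": -0.004, "roll": 0, "jaw": 0.7}
  ]
}}

```text
time: 24.68
ee_pos: [0.5177, -0.2399, 0.099]
tcp_rot: [0.017, 0.716, 0.698, -0.021]
force: [-2.2, -3.7, 8.1]
gripper_width: 0.0135
```

```bash
python3 -c "
from h import *
st()
crop('scene',(90,190,200,300),6,'pics/d17.png')"
```

```text
t 24.68 pos [ 0.5177 -0.2399  0.099 ] jawdir deg -1.5 zdir [-0.006 -0.054 -0.999] F [-2.2 -3.7  8.1] w 0.0135 q [ 0.52  0.66 -0.23  1.81  0.31  0.7   0.07]
```

```bash
python3 -c "
from h import *
crop('scene',(90,180,240,300),5,'pics/d18.png')
crop('top',(260,160,400,260),5.5,'pics/d19.png')"
```

Call:
{"fn": "apply_moves", "kwargs": {
  "steps": [
    {"dx": 0, "dy": 0, "dz": -0.005, "roll": 0, "jaw": 0.7},
    {"dx": 0, "dy": 0, "dz": -0.005, "roll": 0, "jaw": 0.7},
    {"dx": 0, "dy": 0, "dz": -0.005, "roll": 0, "jaw": 0.7}
  ]
}}

```text
time: 25.2
ee_pos: [0.5175, -0.2483, 0.0883]
tcp_rot: [0.022, 0.718, 0.696, -0.024]
force: [-2.2, -2.5, 6.7]
gripper_width: 0.0132
```

```bash
python3 -c "
from h import *
st()
crop('scene',(90,180,240,300),5,'pics/d20.png')"
```

```text
t 25.2 pos [ 0.5175 -0.2483  0.0883] jawdir deg -1.8 zdir [-0.004 -0.065 -0.998] F [-2.2 -2.5  6.7] w 0.0132 q [ 0.51  0.67 -0.22  1.82  0.32  0.67  0.06]
```

Call:
{"fn": "apply_moves", "kwargs": {
  "steps": [
    {"dx": 0, "dy": 0.002, "dz": -0.005, "roll": 0, "jaw": 0.7},
    {"dx": 0, "dy": 0.002, "dz": -0.005, "roll": 0, "jaw": 0.7},
    {"dx": 0, "dy": 0.002, "dz": -0.005, "roll": 0, "jaw": 0.7},
    {"dx": 0, "dy": 0, "dz": 0, "roll": 0, "jaw": 1},
    {"dx": 0, "dy": 0, "dz": 0.005, "roll": 0, "jaw": 1}
  ]
}}

```text
time: 25.88
ee_pos: [0.5163, -0.2559, 0.0826]
tcp_rot: [0.029, 0.72, 0.692, -0.03]
force: [-0.1, -0.3, -2.9]
gripper_width: 0.0131
```

Call:
{"fn": "apply_moves", "kwargs": {
  "steps": [
    {"dx": 0, "dy": 0, "dz": 0.015, "roll": 0, "jaw": 1},
    {"dx": 0, "dy": 0, "dz": 0.02, "roll": 0, "jaw": 1},
    {"dx": 0, "dy": 0, "dz": 0.025, "roll": 0, "jaw": 1},
    {"dx": 0, "dy": 0, "dz": 0.025, "roll": 0, "jaw": 1}
  ]
}}

```text
time: 26.38
ee_pos: [0.5156, -0.2537, 0.1699]
tcp_rot: [0.026, 0.72, 0.693, -0.029]
force: [0.6, -0.1, -2.6]
gripper_width: 0.0135
```

```bash
python3 -c "
from h import *
st()
crop('scene',(90,140,270,300),4,'pics/d21.png')"
```

```text
t 26.38 pos [ 0.5156 -0.2537  0.1699] jawdir deg -2.15 zdir [-0.006 -0.079 -0.997] F [ 0.6 -0.1 -2.6] w 0.0135 q [ 0.54  0.56 -0.25  1.75  0.28  0.85  0.11]
```

Call:
{"fn": "apply_moves", "kwargs": {
  "steps": [
    {"dx": 0, "dy": 0.02, "dz": 0.01, "roll": 0, "jaw": 1},
    {"dx": 0.002, "dy": 0.035, "dz": 0.012, "roll": 0, "jaw": 1},
    {"dx": 0.002, "dy": 0.045, "dz": 0.012, "roll": 0, "jaw": 1},
    {"dx": 0.002, "dy": 0.05, "dz": 0.01, "roll": 0, "jaw": 1},
    {"dx": 0.002, "dy": 0.05, "dz": 0.01, "roll": 0, "jaw": 1}
  ]
}}

```text
time: 27.05
ee_pos: [0.5222, -0.0461, 0.2284]
tcp_rot: [0.027, 0.721, 0.692, -0.029]
force: [0.1, -0.0, -2.4]
gripper_width: 0.0132
```

Call:
{"fn": "apply_moves", "kwargs": {
  "steps": [
    {"dx": 0.002, "dy": 0.05, "dz": 0.005, "roll": 0, "jaw": 1},
    {"dx": 0.002, "dy": 0.05, "dz": 0.005, "roll": 0, "jaw": 1},
    {"dx": 0.002, "dy": 0.04, "dz": 0.005, "roll": 0, "jaw": 1},
    {"dx": 0, "dy": 0.03, "dz": 0, "roll": 0, "jaw": 1},
    {"dx": 0, "dy": 0.02, "dz": 0, "roll": 0, "jaw": 1}
  ]
}}

```text
time: 27.68
ee_pos: [0.52, 0.164, 0.2433]
tcp_rot: [0.023, 0.715, 0.698, -0.029]
force: [1.2, -0.2, -2.5]
gripper_width: 0.0132
```

```bash
python3 -c "
from h import *
st()
im=robot.grab_frame('scene');cv2.imwrite('pics/e1.png',im[:,:,::-1])"
```

```text
t 27.68 pos [0.52   0.164  0.2433] jawdir deg -1.32 zdir [-0.009 -0.073 -0.997] F [ 1.2 -0.2 -2.5] w 0.0132 q [-0.16  0.47 -0.33  1.68  0.24  1.06 -0.61]
```

```bash
python3 -c "
from h import *
crop('scene',(200,70,340,200),5,'pics/e2.png')
crop('top',(90,150,310,290),3.5,'pics/e3.png')"
```

Call:
{"fn": "apply_moves", "kwargs": {
  "steps": [
    {"dx": 0.003, "dy": 0.02, "dz": 0, "roll": 0, "jaw": 1},
    {"dx": 0.003, "dy": 0.02, "dz": -0.005, "roll": 0, "jaw": 1},
    {"dx": 0.003, "dy": 0.015, "dz": -0.008, "roll": 0, "jaw": 1},
    {"dx": 0, "dy": 0, "dz": -0.006, "roll": 0, "jaw": 1},
    {"dx": 0, "dy": 0, "dz": 0, "roll": 0, "jaw": 1}
  ]
}}

```text
time: 28.45
ee_pos: [0.5288, 0.2184, 0.2215]
tcp_rot: [0.024, 0.716, 0.697, -0.031]
force: [0.3, -0.2, -2.1]
gripper_width: 0.0133
```

```bash
python3 -c "
from h import *
st();print(robot.read_state()['wrist_torque'])
crop('scene',(200,70,340,200),5,'pics/e4.png')"
```

```text
t 28.45 pos [0.5288 0.2184 0.2215] jawdir deg -1.48 zdir [-0.012 -0.078 -0.997] F [ 0.3 -0.2 -2.1] w 0.0133 q [-0.26  0.54 -0.32  1.63  0.26  1.06 -0.7 ]
[-0.06740048 -0.03155303  0.02593195]
```

Call:
{"fn": "apply_moves", "kwargs": {
  "steps": [
    {"dx": 0, "dy": 0.007, "dz": 0, "roll": 0, "jaw": 0.72},
    {"dx": 0, "dy": 0, "dz": 0, "roll": 0, "jaw": 0.69},
    {"dx": 0, "dy": 0, "dz": 0, "roll": 0, "jaw": 0.684}
  ]
}}

```text
time: 28.88
ee_pos: [0.5296, 0.2249, 0.2225]
tcp_rot: [0.024, 0.716, 0.697, -0.031]
force: [-0.8, -0.3, -3.0]
gripper_width: 0.0134
```

Call:
{"fn": "apply_moves", "kwargs": {
  "steps": [
    {"dx": 0, "dy": 0, "dz": 0, "roll": 0, "jaw": 0.68}
  ]
}}

```text
time: 29.0
ee_pos: [0.5296, 0.2247, 0.2227]
tcp_rot: [0.024, 0.716, 0.697, -0.031]
force: [-0.2, 0.3, -2.9]
gripper_width: 0.014
```

```bash
python3 -c "
from h import *
st();print(robot.read_state()['wrist_torque'])
crop('scene',(200,70,340,200),4,'pics/e5.png')"
```

```text
t 29.0 pos [0.5296 0.2247 0.2227] jawdir deg -1.63 zdir [-0.01  -0.077 -0.997] F [-0.2  0.3 -2.9] w 0.014 q [-0.27  0.54 -0.32  1.62  0.26  1.07 -0.71]
[-0.02838541 -0.05715557 -0.00558946]
```

Holding. Ease further in single rows.

Call:
{"fn": "apply_moves", "kwargs": {
  "steps": [
    {"dx": 0, "dy": 0, "dz": 0, "roll": 0, "jaw": 0.677}
  ]
}}

```text
time: 29.18
ee_pos: [0.5297, 0.2246, 0.2228]
tcp_rot: [0.024, 0.717, 0.696, -0.03]
force: [0.5, -0.3, -3.3]
gripper_width: 0.0139
```

```bash
python3 -c "
from h import *
crop('scene',(200,70,340,200),4,'pics/e6.png')"
```

Call:
{"fn": "apply_moves", "kwargs": {
  "steps": [
    {"dx": 0, "dy": 0, "dz": 0, "roll": 0, "jaw": 0.674}
  ]
}}

```text
time: 29.35
ee_pos: [0.5298, 0.2249, 0.2229]
tcp_rot: [0.024, 0.717, 0.696, -0.03]
force: [-0.1, -0.4, -2.5]
gripper_width: 0.0141
```

```bash
python3 -c "
from h import *
crop('scene',(200,70,340,200),4,'pics/e7.png')"
```

Call:
{"fn": "apply_moves", "kwargs": {
  "steps": [
    {"dx": 0, "dy": 0, "dz": 0, "roll": 0, "jaw": 1}
  ]
}}

```text
time: 29.52
ee_pos: [0.5299, 0.2244, 0.2229]
tcp_rot: [0.024, 0.717, 0.696, -0.03]
force: [-0.4, 0.0, -2.2]
gripper_width: 0.0136
```

```bash
python3 -c "
from h import *
st()
crop('scene',(200,70,340,200),5,'pics/e8.png')"
```

```text
t 29.52 pos [0.5299 0.2244 0.2229] jawdir deg -1.67 zdir [-0.01  -0.077 -0.997] F [-0.4  0.  -2.2] w 0.0136 q [-0.27  0.54 -0.32  1.62  0.26  1.07 -0.71]
```

Call:
{"fn": "apply_moves", "kwargs": {
  "steps": [
    {"dx": 0, "dy": 0, "dz": 0.01, "roll": 0, "jaw": 1},
    {"dx": 0, "dy": 0, "dz": 0.02, "roll": 0, "jaw": 1},
    {"dx": 0, "dy": 0, "dz": 0.03, "roll": 0, "jaw": 1},
    {"dx": 0, "dy": 0, "dz": 0.03, "roll": 0, "jaw": 1}
  ]
}}

```text
time: 30.08
ee_pos: [0.5289, 0.225, 0.3156]
tcp_rot: [0.023, 0.716, 0.697, -0.031]
force: [0.2, 0.2, -1.8]
gripper_width: 0.0133
```

```bash
python3 -c "
from h import *
st()
crop('scene',(200,50,340,200),5,'pics/e9.png')"
```

```text
t 30.07 pos [0.5289 0.225  0.3156] jawdir deg -1.62 zdir [-0.012 -0.077 -0.997] F [ 0.2  0.2 -1.8] w 0.0133 q [-0.26  0.47 -0.34  1.47  0.22  1.28 -0.67]
```

Call:
{"fn": "apply_moves", "kwargs": {
  "steps": [
    {"dx": -0.01, "dy": -0.035, "dz": 0, "roll": 0, "jaw": 1},
    {"dx": -0.013, "dy": -0.045, "dz": -0.01, "roll": 0, "jaw": 1},
    {"dx": -0.013, "dy": -0.045, "dz": -0.02, "roll": 0, "jaw": 1},
    {"dx": -0.013, "dy": -0.045, "dz": -0.03, "roll": 0, "jaw": 1},
    {"dx": -0.01, "dy": -0.03, "dz": -0.03, "roll": 0, "jaw": 1}
  ]
}}

```text
time: 30.75
ee_pos: [0.4732, 0.0268, 0.235]
tcp_rot: [0.028, 0.714, 0.699, -0.017]
force: [1.2, -0.3, -2.7]
gripper_width: 0.0135
```

```bash
python3 -c "
from h import *
st()
crop('scene',(140,110,280,250),5,'pics/f1.png')"
```

```text
t 30.75 pos [0.4732 0.0268 0.235 ] jawdir deg -1.2 zdir [ 0.014 -0.064 -0.998] F [ 1.2 -0.3 -2.7] w 0.0135 q [ 0.08  0.35 -0.3   1.91  0.21  0.91 -0.36]
```

Call:
{"fn": "apply_moves", "kwargs": {
  "steps": [
    {"dx": -0.004, "dy": -0.008, "dz": -0.03, "roll": 0, "jaw": 1},
    {"dx": -0.003, "dy": -0.005, "dz": -0.03, "roll": 0, "jaw": 1},
    {"dx": 0, "dy": 0, "dz": -0.025, "roll": 0, "jaw": 1},
    {"dx": 0, "dy": 0, "dz": -0.01, "roll": 0, "jaw": 1}
  ]
}}

```text
time: 31.3
ee_pos: [0.4639, 0.0079, 0.1363]
tcp_rot: [0.028, 0.717, 0.696, -0.02]
force: [0.8, -0.3, -2.1]
gripper_width: 0.0132
```

```bash
python3 -c "
from h import *
st()
crop('scene',(140,110,280,250),5,'pics/f2.png')"
```

```text
t 31.3 pos [0.4639 0.0079 0.1363] jawdir deg -1.71 zdir [ 0.01  -0.068 -0.998] F [ 0.8 -0.3 -2.1] w 0.0132 q [ 0.06  0.48 -0.24  2.06  0.3   0.64 -0.43]
```

Call:
{"fn": "apply_moves", "kwargs": {
  "steps": [
    {"dx": 0.001, "dy": 0, "dz": -0.008, "roll": 0, "jaw": 0.72},
    {"dx": 0, "dy": 0, "dz": -0.006, "roll": 0, "jaw": 0.7}
  ]
}}

```text
time: 31.6
ee_pos: [0.4676, 0.0076, 0.1245]
tcp_rot: [0.03, 0.717, 0.696, -0.019]
force: [-2.7, -3.6, 34.5]
gripper_width: 0.0137
```

```bash
python3 -c "
from h import *
st()"
```

```text
t 31.6 pos [0.4676 0.0076 0.1245] jawdir deg -1.68 zdir [ 0.015 -0.07  -0.997] F [-2.7 -3.6 34.5] w 0.0137 q [ 0.05  0.5  -0.23  2.07  0.32  0.61 -0.45]
```

Call:
{"fn": "apply_moves", "kwargs": {
  "steps": [
    {"dx": 0, "dy": -0.012, "dz": 0.001, "roll": 0, "jaw": 0.69},
    {"dx": 0, "dy": -0.014, "dz": -0.004, "roll": 0, "jaw": 0.69}
  ]
}}

```text
time: 31.85
ee_pos: [0.4696, -0.0173, 0.1234]
tcp_rot: [0.032, 0.716, 0.697, -0.017]
force: [-1.7, 1.6, 4.6]
gripper_width: 0.0134
```

```bash
python3 -c "
from h import *
st()
crop('scene',(140,110,280,250),5,'pics/f3.png')"
```

```text
t 31.85 pos [ 0.4696 -0.0173  0.1234] jawdir deg -1.54 zdir [ 0.02  -0.069 -0.997] F [-1.7  1.6  4.6] w 0.0134 q [ 0.11  0.5  -0.23  2.07  0.33  0.6  -0.39]
```

Call:
{"fn": "apply_moves", "kwargs": {
  "steps": [
    {"dx": -0.001, "dy": -0.008, "dz": -0.008, "roll": 0, "jaw": 0.69},
    {"dx": -0.001, "dy": -0.008, "dz": -0.008, "roll": 0, "jaw": 0.69},
    {"dx": -0.001, "dy": -0.008, "dz": -0.008, "roll": 0, "jaw": 0.69}
  ]
}}

```text
time: 32.28
ee_pos: [0.4687, -0.0533, 0.1045]
tcp_rot: [0.039, 0.719, 0.694, -0.02]
force: [-2.5, -3.5, 9.4]
gripper_width: 0.0134
```

```bash
python3 -c "
from h import *
st()
crop('scene',(140,110,280,250),5,'pics/f4.png')"
```

```text
t 32.27 pos [ 0.4687 -0.0533  0.1045] jawdir deg -1.99 zdir [ 0.024 -0.084 -0.996] F [-2.5 -3.5  9.4] w 0.0134 q [ 0.15  0.53 -0.2   2.09  0.37  0.54 -0.37]
```

Call:
{"fn": "apply_moves", "kwargs": {
  "steps": [
    {"dx": -0.001, "dy": -0.006, "dz": -0.008, "roll": 0, "jaw": 0.69},
    {"dx": -0.001, "dy": -0.005, "dz": -0.008, "roll": 0, "jaw": 0.69},
    {"dx": -0.001, "dy": -0.004, "dz": -0.008, "roll": 0, "jaw": 0.69}
  ]
}}

```text
time: 32.7
ee_pos: [0.4669, -0.0789, 0.0825]
tcp_rot: [0.044, 0.722, 0.69, -0.023]
force: [-0.1, -5.1, 6.8]
gripper_width: 0.0133
```

```bash
python3 -c "
from h import *
st()
crop('scene',(140,110,280,250),5,'pics/f5.png')"
```

```text
t 32.7 pos [ 0.4669 -0.0789  0.0825] jawdir deg -2.45 zdir [ 0.027 -0.096 -0.995] F [-0.1 -5.1  6.8] w 0.0133 q [ 0.17  0.57 -0.16  2.11  0.41  0.47 -0.37]
```

Call:
{"fn": "apply_moves", "kwargs": {
  "steps": [
    {"dx": 0, "dy": -0.002, "dz": -0.007, "roll": 0, "jaw": 0.69},
    {"dx": 0, "dy": -0.001, "dz": -0.006, "roll": 0, "jaw": 0.69},
    {"dx": 0, "dy": 0, "dz": 0, "roll": 0, "jaw": 1},
    {"dx": 0, "dy": 0, "dz": 0, "roll": 0, "jaw": 1}
  ]
}}

```text
time: 33.25
ee_pos: [0.4678, -0.0896, 0.0717]
tcp_rot: [0.048, 0.724, 0.688, -0.026]
force: [-0.3, 0.8, 0.3]
gripper_width: 0.0133
```

```bash
python3 -c "
from h import *
st()
crop('scene',(140,150,280,250),5,'pics/f6.png')
crop('top',(210,180,330,280),5,'pics/f7.png')"
```

```text
t 33.25 pos [ 0.4678 -0.0896  0.0717] jawdir deg -2.83 zdir [ 0.029 -0.105 -0.994] F [-0.3  0.8  0.3] w 0.0133 q [ 0.17  0.59 -0.13  2.12  0.43  0.44 -0.38]
```

Call:
{"fn": "apply_moves", "kwargs": {
  "steps": [
    {"dx": 0, "dy": 0, "dz": 0.03, "roll": 0, "jaw": 1},
    {"dx": 0.005, "dy": -0.02, "dz": 0.04, "roll": 0.025, "jaw": 1},
    {"dx": 0.018, "dy": -0.055, "dz": 0.01, "roll": 0, "jaw": 1},
    {"dx": 0.018, "dy": -0.055, "dz": 0, "roll": 0, "jaw": 1},
    {"dx": 0.018, "dy": -0.055, "dz": 0, "roll": 0, "jaw": 1}
  ]
}}

```text
time: 33.98
ee_pos: [0.5268, -0.2718, 0.1518]
tcp_rot: [0.045, 0.709, 0.703, -0.025]
force: [0.4, 0.0, -1.6]
gripper_width: 0.0128
```

Call:
{"fn": "apply_moves", "kwargs": {
  "steps": [
    {"dx": 0.015, "dy": -0.05, "dz": 0, "roll": 0, "jaw": 1},
    {"dx": 0.01, "dy": -0.035, "dz": 0, "roll": 0, "jaw": 1},
    {"dx": 0, "dy": 0, "dz": 0, "roll": 0, "jaw": 1},
    {"dx": 0, "dy": 0, "dz": 0, "roll": 0, "jaw": 1}
  ]
}}

```text
time: 34.48
ee_pos: [0.5491, -0.3652, 0.1466]
tcp_rot: [0.042, 0.712, 0.7, -0.027]
force: [0.6, 0.2, -2.4]
gripper_width: 0.013
```

```bash
python3 -c "
from h import *
st()
crop('top',(310,160,450,250),5.5,'pics/g1.png')"
```

```text
t 34.48 pos [ 0.5491 -0.3652  0.1466] jawdir deg -0.89 zdir [ 0.022 -0.098 -0.995] F [ 0.6  0.2 -2.4] w 0.013 q [ 0.68  0.69 -0.27  1.56  0.33  0.87  0.25]
```

```bash
python3 -c "
from h import *
f=lambda x,y:((x+.5)/5.5-.5+310,(y+.5)/5.5-.5+160)
for p in((303,165),(308,305),(535,297)): print(w('top',*f(*p),.079))
for p in((240,208),(97,211)): print(w('top',*f(*p),.018))"
```

```text
[ 0.5861 -0.2542  0.079 ]
[ 0.5201 -0.2517  0.079 ]
[ 0.5222 -0.357   0.079 ]
[ 0.5761 -0.2402  0.018 ]
[ 0.5757 -0.1687  0.018 ]
```

Call:
{"fn": "apply_moves", "kwargs": {
  "steps": [
    {"dx": 0.001, "dy": -0.016, "dz": 0, "roll": 0.008, "jaw": 1},
    {"dx": 0, "dy": 0, "dz": -0.02, "roll": 0, "jaw": 1},
    {"dx": 0, "dy": 0, "dz": -0.02, "roll": 0, "jaw": 1},
    {"dx": 0, "dy": 0, "dz": 0, "roll": 0, "jaw": 1}
  ]
}}

```text
time: 35.02
ee_pos: [0.5506, -0.3816, 0.1067]
tcp_rot: [0.044, 0.707, 0.705, -0.027]
force: [-0.8, 0.4, -1.8]
gripper_width: 0.0132
```

```bash
python3 -c "
from h import *
st()
crop('top',(310,160,450,250),5.5,'pics/g2.png')"
```

```text
t 35.02 pos [ 0.5506 -0.3816  0.1067] jawdir deg -0.1 zdir [ 0.023 -0.1   -0.995] F [-0.8  0.4 -1.8] w 0.0132 q [ 0.69  0.75 -0.26  1.56  0.35  0.8   0.26]
```

```bash
python3 -c "
from h import *
f=lambda x,y:((x+.5)/5.5-.5+310,(y+.5)/5.5-.5+160)
for p in((308,178),(320,316),(535,308)): print(w('top',*f(*p),.039))"
```

```text
[ 0.5871 -0.2686  0.039 ]
[ 0.5192 -0.2694  0.039 ]
[ 0.5215 -0.3735  0.039 ]
```

Call:
{"fn": "apply_moves", "kwargs": {
  "steps": [
    {"dx": 0.001, "dy": 0, "dz": -0.015, "roll": 0, "jaw": 1},
    {"dx": 0, "dy": 0, "dz": -0.01, "roll": 0, "jaw": 1},
    {"dx": 0, "dy": 0, "dz": 0, "roll": 0, "jaw": 1}
  ]
}}

```text
time: 35.45
ee_pos: [0.5538, -0.3823, 0.0832]
tcp_rot: [0.046, 0.707, 0.705, -0.026]
force: [0.3, -0.2, -2.1]
gripper_width: 0.0135
```

```bash
python3 -c "
from h import *
st()"
```

```text
t 35.45 pos [ 0.5538 -0.3823  0.0832] jawdir deg -0.04 zdir [ 0.029 -0.102 -0.994] F [ 0.3 -0.2 -2.1] w 0.0135 q [ 0.68  0.78 -0.24  1.58  0.37  0.75  0.25]
```

Call:
{"fn": "apply_moves", "kwargs": {
  "steps": [
    {"dx": -0.002, "dy": 0, "dz": -0.006, "roll": 0, "jaw": 1},
    {"dx": 0, "dy": 0, "dz": -0.004, "roll": 0, "jaw": 1},
    {"dx": 0, "dy": 0, "dz": -0.003, "roll": 0, "jaw": 1},
    {"dx": 0, "dy": 0, "dz": -0.002, "roll": 0, "jaw": 1}
  ]
}}

```text
time: 35.95
ee_pos: [0.5528, -0.383, 0.0715]
tcp_rot: [0.048, 0.707, 0.705, -0.026]
force: [-2.7, 1.6, 11.6]
gripper_width: 0.0128
```

```bash
python3 -c "
from h import *
st()
crop('top',(310,160,450,250),5.5,'pics/g3.png')
crop('scene',(40,220,200,360),4,'pics/g4.png')"
```

```text
t 35.95 pos [ 0.5528 -0.383   0.0715] jawdir deg -0.06 zdir [ 0.031 -0.105 -0.994] F [-2.7  1.6 11.6] w 0.0128 q [ 0.68  0.8  -0.24  1.59  0.37  0.73  0.24]
```

Call:
{"fn": "apply_moves", "kwargs": {
  "steps": [
    {"dx": -0.0015, "dy": 0.012, "dz": 0, "roll": 0, "jaw": 1},
    {"dx": -0.0015, "dy": 0.012, "dz": -0.001, "roll": 0, "jaw": 1},
    {"dx": -0.0015, "dy": 0.012, "dz": -0.001, "roll": 0, "jaw": 1},
    {"dx": -0.0015, "dy": 0.012, "dz": -0.001, "roll": 0, "jaw": 1}
  ]
}}

```text
time: 36.55
ee_pos: [0.5486, -0.3373, 0.0722]
tcp_rot: [0.054, 0.707, 0.704, -0.027]
force: [0.3, -3.5, 5.3]
gripper_width: 0.0133
```

```bash
python3 -c "
from h import *
st()
crop('top',(310,160,450,250),5.5,'pics/g5.png')"
```

```text
t 36.55 pos [ 0.5486 -0.3373  0.0722] jawdir deg -0.09 zdir [ 0.037 -0.114 -0.993] F [ 0.3 -3.5  5.3] w 0.0133 q [ 0.61  0.76 -0.22  1.68  0.38  0.66  0.15]
```

Call:
{"fn": "apply_moves", "kwargs": {
  "steps": [
    {"dx": 0.001, "dy": 0.012, "dz": -0.001, "roll": 0, "jaw": 1},
    {"dx": 0.001, "dy": 0.012, "dz": -0.001, "roll": 0, "jaw": 1},
    {"dx": 0, "dy": 0.012, "dz": -0.001, "roll": 0, "jaw": 1},
    {"dx": 0, "dy": 0.012, "dz": -0.001, "roll": 0, "jaw": 1}
  ]
}}

```text
time: 37.1
ee_pos: [0.5514, -0.2913, 0.0727]
tcp_rot: [0.059, 0.707, 0.704, -0.03]
force: [-0.2, -4.6, 5.9]
gripper_width: 0.0128
```

```bash
python3 -c "
from h import *
st()
crop('top',(310,160,450,250),5.5,'pics/g6.png')"
```

```text
t 37.1 pos [ 0.5514 -0.2913  0.0727] jawdir deg -0.03 zdir [ 0.041 -0.125 -0.991] F [-0.2 -4.6  5.9] w 0.0128 q [ 0.52  0.73 -0.19  1.75  0.39  0.63  0.06]
```

Call:
{"fn": "apply_moves", "kwargs": {
  "steps": [
    {"dx": -0.0005, "dy": 0.01, "dz": -0.002, "roll": 0, "jaw": 1},
    {"dx": -0.0005, "dy": 0.01, "dz": -0.002, "roll": 0, "jaw": 1},
    {"dx": -0.0005, "dy": 0.01, "dz": -0.002, "roll": 0, "jaw": 1}
  ]
}}

```text
time: 37.52
ee_pos: [0.5532, -0.2656, 0.0732]
tcp_rot: [0.067, 0.707, 0.704, -0.031]
force: [-0.1, -4.1, 10.4]
gripper_width: 0.0132
```

```bash
python3 -c "
from h import *
st()
crop('top',(310,170,380,240),9,'pics/g7.png')
crop('scene',(100,220,200,330),6,'pics/g8.png')"
```

```text
t 37.52 pos [ 0.5532 -0.2656  0.0732] jawdir deg -0.03 zdir [ 0.051 -0.138 -0.989] F [-0.1 -4.1 10.4] w 0.0132 q [ 0.46  0.71 -0.17  1.78  0.4   0.59  0.01]
```

Call:
{"fn": "apply_moves", "kwargs": {
  "steps": [
    {"dx": 0, "dy": -0.001, "dz": 0.002, "roll": 0, "jaw": 1},
    {"dx": -0.001, "dy": 0, "dz": 0.006, "roll": 0, "jaw": 1},
    {"dx": -0.001, "dy": 0, "dz": 0.01, "roll": 0, "jaw": 1},
    {"dx": 0, "dy": 0, "dz": 0.012, "roll": 0, "jaw": 1},
    {"dx": 0, "dy": 0, "dz": 0.012, "roll": 0, "jaw": 1}
  ]
}}

```text
time: 38.25
ee_pos: [0.548, -0.2607, 0.1139]
tcp_rot: [0.061, 0.706, 0.705, -0.031]
force: [-0.0, 0.4, -2.4]
gripper_width: 0.0131
```

```bash
python3 -c "
from h import *
st()
crop('scene',(80,200,200,310),6,'pics/g9.png')"
```

```text
t 38.25 pos [ 0.548  -0.2607  0.1139] jawdir deg 0.14 zdir [ 0.043 -0.13  -0.991] F [-0.   0.4 -2.4] w 0.0131 q [ 0.48  0.65 -0.2   1.77  0.37  0.68  0.04]
```

Call:
{"fn": "apply_moves", "kwargs": {
  "steps": [
    {"dx": 0, "dy": 0.008, "dz": 0, "roll": 0, "jaw": 1},
    {"dx": 0, "dy": 0.008, "dz": -0.003, "roll": 0, "jaw": 1},
    {"dx": 0, "dy": 0, "dz": -0.003, "roll": 0, "jaw": 0.72},
    {"dx": 0, "dy": 0, "dz": -0.003, "roll": 0, "jaw": 0.7}
  ]
}}

```text
time: 38.8
ee_pos: [0.5492, -0.2417, 0.1062]
tcp_rot: [0.062, 0.705, 0.706, -0.029]
force: [1.5, -0.6, -2.2]
gripper_width: 0.0133
```

Call:
{"fn": "apply_moves", "kwargs": {
  "steps": [
    {"dx": 0, "dy": 0.001, "dz": -0.003, "roll": 0, "jaw": 0.7},
    {"dx": 0, "dy": 0.001, "dz": -0.003, "roll": 0, "jaw": 0.7},
    {"dx": 0, "dy": 0.001, "dz": -0.004, "roll": 0, "jaw": 0.7}
  ]
}}

```text
time: 39.17
ee_pos: [0.5503, -0.2444, 0.0994]
tcp_rot: [0.066, 0.706, 0.705, -0.031]
force: [-1.4, -4.0, 6.5]
gripper_width: 0.0132
```

```bash
python3 -c "
from h import *
st()
crop('scene',(80,200,200,310),6,'pics/g10.png')"
```

```text
t 39.17 pos [ 0.5503 -0.2444  0.0994] jawdir deg 0.14 zdir [ 0.049 -0.138 -0.989] F [-1.4 -4.   6.5] w 0.0132 q [ 0.44  0.66 -0.18  1.8   0.39  0.64 -0.01]
```

Continue tilting lip up a little more.

Call:
{"fn": "apply_moves", "kwargs": {
  "steps": [
    {"dx": 0, "dy": 0.001, "dz": -0.004, "roll": 0, "jaw": 0.7},
    {"dx": 0, "dy": 0.002, "dz": -0.005, "roll": 0, "jaw": 0.7},
    {"dx": 0, "dy": 0.002, "dz": -0.005, "roll": 0, "jaw": 0.7},
    {"dx": 0, "dy": 0.001, "dz": -0.004, "roll": 0, "jaw": 0.7},
    {"dx": 0, "dy": 0, "dz": 0, "roll": 0, "jaw": 1}
  ]
}}

```text
time: 39.85
ee_pos: [0.5511, -0.2522, 0.0888]
tcp_rot: [0.075, 0.708, 0.701, -0.037]
force: [-1.1, 0.5, 0.1]
gripper_width: 0.0133
```

Call:
{"fn": "apply_moves", "kwargs": {
  "steps": [
    {"dx": 0, "dy": 0, "dz": 0.008, "roll": 0, "jaw": 1},
    {"dx": 0, "dy": 0, "dz": 0.015, "roll": 0, "jaw": 1},
    {"dx": 0, "dy": 0, "dz": 0.025, "roll": 0, "jaw": 1},
    {"dx": 0, "dy": 0, "dz": 0.025, "roll": 0, "jaw": 1}
  ]
}}

```text
time: 40.35
ee_pos: [0.5498, -0.2506, 0.1626]
tcp_rot: [0.072, 0.707, 0.702, -0.037]
force: [0.7, 0.3, -2.1]
gripper_width: 0.0127
```

```bash
python3 -c "
from h import *
st()
crop('scene',(80,160,200,280),5,'pics/g11.png')"
```

```text
t 40.35 pos [ 0.5498 -0.2506  0.1626] jawdir deg -0.21 zdir [ 0.049 -0.155 -0.987] F [ 0.7  0.3 -2.1] w 0.0127 q [ 0.45  0.58 -0.2   1.74  0.36  0.77  0.03]
```

Call:
{"fn": "apply_moves", "kwargs": {
  "steps": [
    {"dx": 0, "dy": 0.02, "dz": 0.01, "roll": 0, "jaw": 1},
    {"dx": -0.002, "dy": 0.035, "dz": 0.012, "roll": 0, "jaw": 1},
    {"dx": -0.002, "dy": 0.045, "dz": 0.012, "roll": 0, "jaw": 1},
    {"dx": -0.002, "dy": 0.05, "dz": 0.012, "roll": 0, "jaw": 1},
    {"dx": -0.002, "dy": 0.05, "dz": 0.01, "roll": 0, "jaw": 1}
  ]
}}

```text
time: 41.02
ee_pos: [0.5406, -0.0436, 0.2234]
tcp_rot: [0.074, 0.709, 0.7, -0.036]
force: [0.7, -0.3, -2.8]
gripper_width: 0.0131
```

Call:
{"fn": "apply_moves", "kwargs": {
  "steps": [
    {"dx": 0, "dy": 0.05, "dz": 0.005, "roll": 0, "jaw": 1},
    {"dx": 0, "dy": 0.045, "dz": 0.005, "roll": 0, "jaw": 1},
    {"dx": 0, "dy": 0.035, "dz": 0.005, "roll": 0, "jaw": 1},
    {"dx": 0, "dy": 0.025, "dz": 0, "roll": 0, "jaw": 1},
    {"dx": 0, "dy": 0.018, "dz": 0, "roll": 0, "jaw": 1}
  ]
}}

```text
time: 41.65
ee_pos: [0.5336, 0.1493, 0.2388]
tcp_rot: [0.071, 0.703, 0.707, -0.034]
force: [0.4, -0.8, -2.2]
gripper_width: 0.0136
```

```bash
python3 -c "
from h import *
st()
crop('scene',(160,60,320,240),4,'pics/g12.png')"
```

```text
t 41.65 pos [0.5336 0.1493 0.2388] jawdir deg 0.58 zdir [ 0.052 -0.148 -0.988] F [ 0.4 -0.8 -2.2] w 0.0136 q [-0.22  0.47 -0.27  1.7   0.32  1.03 -0.63]
```

```bash
python3 -c "
from h import *
im=robot.grab_frame('scene');cv2.imwrite('pics/g13.png',cv2.resize(im[:,:,::-1],None,fx=1.5,fy=1.5))
im=robot.grab_frame('top');cv2.imwrite('pics/g14.png',cv2.resize(im[:,:,::-1],None,fx=1.5,fy=1.5))
crop('scene',(240,80,310,140),10,'pics/g15.png')"
```

Call:
{"fn": "apply_moves", "kwargs": {
  "steps": [
    {"dx": -0.002, "dy": 0.025, "dz": 0, "roll": 0, "jaw": 1},
    {"dx": -0.002, "dy": 0.025, "dz": -0.004, "roll": 0, "jaw": 1},
    {"dx": 0, "dy": 0.018, "dz": -0.006, "roll": 0, "jaw": 1},
    {"dx": 0, "dy": 0.005, "dz": -0.005, "roll": 0, "jaw": 1},
    {"dx": 0, "dy": 0, "dz": 0, "roll": 0, "jaw": 1}
  ]
}}

```text
time: 42.48
ee_pos: [0.5326, 0.2089, 0.2224]
tcp_rot: [0.074, 0.71, 0.7, -0.039]
force: [-0.3, -0.7, -2.2]
gripper_width: 0.0131
```

```bash
python3 -c "
from h import *
st()
crop('scene',(200,50,340,200),5,'pics/g16.png')"
```

```text
t 42.48 pos [0.5326 0.2089 0.2224] jawdir deg -0.57 zdir [ 0.048 -0.161 -0.986] F [-0.3 -0.7 -2.2] w 0.0131 q [-0.33  0.53 -0.26  1.65  0.34  1.05 -0.76]
```

Call:
{"fn": "apply_moves", "kwargs": {
  "steps": [
    {"dx": -0.001, "dy": 0.014, "dz": 0, "roll": 0, "jaw": 0.75},
    {"dx": 0, "dy": 0.002, "dz": 0, "roll": 0, "jaw": 0.7},
    {"dx": 0, "dy": 0, "dz": 0, "roll": 0, "jaw": 0.685},
    {"dx": 0, "dy": 0, "dz": 0, "roll": 0, "jaw": 0.68}
  ]
}}

```text
time: 43.02
ee_pos: [0.5325, 0.2242, 0.2233]
tcp_rot: [0.075, 0.711, 0.699, -0.039]
force: [0.3, 0.5, -2.5]
gripper_width: 0.0137
```

Call:
{"fn": "apply_moves", "kwargs": {
  "steps": [
    {"dx": 0, "dy": 0, "dz": 0, "roll": 0, "jaw": 0.677}
  ]
}}

```text
time: 43.15
ee_pos: [0.5325, 0.2239, 0.2234]
tcp_rot: [0.075, 0.711, 0.698, -0.039]
force: [0.1, 0.3, -2.2]
gripper_width: 0.0141
```

```bash
python3 -c "
from h import *
st()
crop('scene',(200,50,340,200),4,'pics/g17.png')"
```

```text
t 43.15 pos [0.5325 0.2239 0.2234] jawdir deg -0.76 zdir [ 0.05  -0.161 -0.986] F [ 0.1  0.3 -2.2] w 0.0141 q [-0.36  0.54 -0.26  1.63  0.34  1.06 -0.78]
```

Call:
{"fn": "apply_moves", "kwargs": {
  "steps": [
    {"dx": 0, "dy": 0, "dz": 0, "roll": 0, "jaw": 0.674}
  ]
}}

```text
time: 43.32
ee_pos: [0.5326, 0.2241, 0.2235]
tcp_rot: [0.075, 0.711, 0.698, -0.039]
force: [-0.5, 0.8, -2.7]
gripper_width: 0.0138
```

```bash
python3 -c "
from h import *
crop('scene',(200,50,340,200),4,'pics/g18.png')"
```

Call:
{"fn": "apply_moves", "kwargs": {
  "steps": [
    {"dx": 0, "dy": 0, "dz": 0, "roll": 0, "jaw": 0.674}
  ]
}}

```text
time: 43.5
ee_pos: [0.5326, 0.2237, 0.2234]
tcp_rot: [0.075, 0.711, 0.698, -0.039]
force: [-0.2, -0.4, -2.1]
gripper_width: 0.0134
```

```bash
python3 -c "
from h import *
crop('scene',(200,50,340,200),4,'pics/g19.png')"
```

```text
(no output)
```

Swung down about 50°. Clamp and lift.

Call:
{"fn": "apply_moves", "kwargs": {
  "steps": [
    {"dx": 0, "dy": 0, "dz": 0, "roll": 0, "jaw": 1},
    {"dx": 0, "dy": 0, "dz": 0.01, "roll": 0, "jaw": 1},
    {"dx": 0, "dy": 0, "dz": 0.02, "roll": 0, "jaw": 1},
    {"dx": 0, "dy": 0, "dz": 0.03, "roll": 0, "jaw": 1},
    {"dx": 0, "dy": 0, "dz": 0.03, "roll": 0, "jaw": 1}
  ]
}}

```text
time: 44.18
ee_pos: [0.5317, 0.2235, 0.3159]
tcp_rot: [0.074, 0.711, 0.699, -0.04]
force: [0.7, 0.6, -1.2]
gripper_width: 0.013
```

```bash
python3 -c "
from h import *
st()
crop('scene',(200,50,340,200),5,'pics/g20.png')"
```

```text
t 44.17 pos [0.5317 0.2235 0.3159] jawdir deg -0.75 zdir [ 0.047 -0.162 -0.986] F [ 0.7  0.6 -1.2] w 0.013 q [-0.35  0.46 -0.28  1.49  0.3   1.28 -0.71]
```

Call:
{"fn": "apply_moves", "kwargs": {
  "steps": [
    {"dx": -0.01, "dy": -0.035, "dz": 0, "roll": 0, "jaw": 1},
    {"dx": -0.014, "dy": -0.045, "dz": -0.01, "roll": 0, "jaw": 1},
    {"dx": -0.014, "dy": -0.045, "dz": -0.02, "roll": 0, "jaw": 1},
    {"dx": -0.014, "dy": -0.045, "dz": -0.03, "roll": 0, "jaw": 1},
    {"dx": -0.012, "dy": -0.03, "dz": -0.03, "roll": 0, "jaw": 1}
  ]
}}

```text
time: 44.85
ee_pos: [0.4708, 0.0248, 0.2349]
tcp_rot: [0.079, 0.709, 0.7, -0.027]
force: [1.0, 0.5, -1.9]
gripper_width: 0.0132
```

Call:
{"fn": "apply_moves", "kwargs": {
  "steps": [
    {"dx": -0.003, "dy": -0.003, "dz": -0.03, "roll": 0, "jaw": 1},
    {"dx": -0.002, "dy": 0, "dz": -0.03, "roll": 0, "jaw": 1},
    {"dx": 0, "dy": 0, "dz": -0.02, "roll": 0, "jaw": 1},
    {"dx": 0, "dy": 0, "dz": 0, "roll": 0, "jaw": 1}
  ]
}}

```text
time: 45.35
ee_pos: [0.4643, 0.0176, 0.1535]
tcp_rot: [0.079, 0.712, 0.698, -0.027]
force: [0.4, 0.2, -1.3]
gripper_width: 0.0133
```

```bash
python3 -c "
from h import *
st()
crop('scene',(140,110,280,250),5,'pics/h1.png')"
```

```text
t 45.35 pos [0.4643 0.0176 0.1535] jawdir deg -0.8 zdir [ 0.072 -0.151 -0.986] F [ 0.4  0.2 -1.3] w 0.0133 q [-0.07  0.43 -0.17  2.08  0.41  0.63 -0.57]
```

Call:
{"fn": "apply_moves", "kwargs": {
  "steps": [
    {"dx": 0, "dy": -0.004, "dz": -0.01, "roll": 0, "jaw": 0.75},
    {"dx": 0, "dy": -0.004, "dz": -0.006, "roll": 0, "jaw": 0.7}
  ]
}}

```text
time: 45.65
ee_pos: [0.4671, 0.0102, 0.1396]
tcp_rot: [0.082, 0.711, 0.698, -0.024]
force: [0.5, 0.2, -2.0]
gripper_width: 0.0135
```

```bash
python3 -c "
from h import *
st()"
```

```text
t 45.65 pos [0.4671 0.0102 0.1396] jawdir deg -0.76 zdir [ 0.08  -0.15  -0.986] F [ 0.5  0.2 -2. ] w 0.0135 q [-0.06  0.45 -0.16  2.1   0.43  0.59 -0.58]
```

Call:
{"fn": "apply_moves", "kwargs": {
  "steps": [
    {"dx": -0.001, "dy": -0.006, "dz": -0.005, "roll": 0, "jaw": 0.7},
    {"dx": -0.001, "dy": -0.008, "dz": -0.004, "roll": 0, "jaw": 0.7},
    {"dx": 0, "dy": -0.01, "dz": -0.003, "roll": 0, "jaw": 0.69}
  ]
}}

```text
time: 46.02
ee_pos: [0.4682, -0.0137, 0.1313]
tcp_rot: [0.084, 0.711, 0.698, -0.021]
force: [-3.5, 0.8, 12.9]
gripper_width: 0.0135
```

```bash
python3 -c "
from h import *
st()
crop('scene',(140,110,280,250),5,'pics/h2.png')"
```

```text
t 46.02 pos [ 0.4682 -0.0137  0.1313] jawdir deg -0.69 zdir [ 0.088 -0.149 -0.985] F [-3.5  0.8 12.9] w 0.0135 q [-0.02  0.46 -0.15  2.12  0.45  0.54 -0.55]
```

Call:
{"fn": "apply_moves", "kwargs": {
  "steps": [
    {"dx": -0.001, "dy": -0.009, "dz": -0.005, "roll": 0, "jaw": 0.69},
    {"dx": -0.001, "dy": -0.008, "dz": -0.008, "roll": 0, "jaw": 0.69},
    {"dx": -0.001, "dy": -0.007, "dz": -0.009, "roll": 0, "jaw": 0.69},
    {"dx": -0.001, "dy": -0.006, "dz": -0.009, "roll": 0, "jaw": 0.69}
  ]
}}

```text
time: 46.58
ee_pos: [0.4687, -0.0596, 0.1115]
tcp_rot: [0.097, 0.713, 0.693, -0.025]
force: [-2.2, -5.6, 14.9]
gripper_width: 0.0133
```

```bash
python3 -c "
from h import *
st()
crop('scene',(140,110,280,250),5,'pics/h3.png')"
```

```text
t 46.58 pos [ 0.4687 -0.0596  0.1115] jawdir deg -1.12 zdir [ 0.099 -0.173 -0.98 ] F [-2.2 -5.6 14.9] w 0.0133 q [ 0.03  0.5  -0.08  2.15  0.52  0.45 -0.54]
```

Call:
{"fn": "apply_moves", "kwargs": {
  "steps": [
    {"dx": -0.001, "dy": -0.003, "dz": -0.008, "roll": 0, "jaw": 0.69},
    {"dx": -0.001, "dy": -0.002, "dz": -0.009, "roll": 0, "jaw": 0.69},
    {"dx": -0.001, "dy": -0.001, "dz": -0.009, "roll": 0, "jaw": 0.69},
    {"dx": -0.001, "dy": 0, "dz": -0.009, "roll": 0, "jaw": 0.69}
  ]
}}

```text
time: 47.12
ee_pos: [0.4684, -0.0828, 0.083]
tcp_rot: [0.108, 0.718, 0.687, -0.029]
force: [-0.2, -2.6, 4.6]
gripper_width: 0.0133
```

```bash
python3 -c "
from h import *
st()
crop('scene',(140,110,280,250),5,'pics/h4.png')"
```

```text
t 47.12 pos [ 0.4684 -0.0828  0.083 ] jawdir deg -1.92 zdir [ 0.107 -0.194 -0.975] F [-0.2 -2.6  4.6] w 0.0133 q [-0.    0.55  0.01  2.18  0.59  0.35 -0.59]
```

Call:
{"fn": "apply_moves", "kwargs": {
  "steps": [
    {"dx": -0.001, "dy": 0, "dz": -0.006, "roll": 0, "jaw": 0.69},
    {"dx": 0, "dy": 0, "dz": -0.004, "roll": 0, "jaw": 0.685},
    {"dx": 0, "dy": 0, "dz": 0, "roll": 0, "jaw": 0.6},
    {"dx": 0, "dy": 0, "dz": 0, "roll": 0, "jaw": 0.3},
    {"dx": 0, "dy": 0, "dz": 0, "roll": 0, "jaw": 0.1}
  ]
}}

```text
time: 47.8
ee_pos: [0.4707, -0.0852, 0.0753]
tcp_rot: [0.112, 0.718, 0.686, -0.027]
force: [-0.3, -0.5, -0.1]
gripper_width: 0.0384
```

Call:
{"fn": "apply_moves", "kwargs": {
  "steps": [
    {"dx": 0, "dy": 0, "dz": 0.02, "roll": 0, "jaw": 0.1},
    {"dx": 0, "dy": 0, "dz": 0.03, "roll": 0, "jaw": 0.1},
    {"dx": 0, "dy": 0, "dz": 0.04, "roll": 0, "jaw": 0.1},
    {"dx": 0, "dy": 0, "dz": 0.04, "roll": 0, "jaw": 0.1},
    {"dx": 0, "dy": -0.04, "dz": 0.04, "roll": 0, "jaw": 0.1}
  ]
}}

```text
time: 48.42
ee_pos: [0.4668, -0.12, 0.2449]
tcp_rot: [0.106, 0.714, 0.692, -0.03]
force: [0.6, -0.9, -1.0]
gripper_width: 0.0385
```

```bash
python3 -c "
from h import *
st()
crop('scene',(140,130,280,250),5,'pics/h5.png')
crop('top',(210,180,330,280),5,'pics/h6.png')"
```

```text
t 48.42 pos [ 0.4668 -0.12    0.2449] jawdir deg -1.21 zdir [ 0.103 -0.192 -0.976] F [ 0.6 -0.9 -1. ] w 0.0385 q [ 0.25  0.29 -0.2   1.98  0.35  0.79 -0.21]
```

```bash
python3 -c "
from h import *
crop('scene',(40,220,200,370),4,'pics/h7.png')
f=lambda x,y:((x+.5)/5-.5+210,(y+.5)/5-.5+180)
print('lip',[w('top',*f(*p),.006) for p in((228,170),(252,288))],'rear',[w('top',*f(*p),.03) for p in((386,122),(422,238))])
print('handle top',w('top',*f(492,115),.121),'base',w('top',*f(383,184),.034),'stone',w('top',*f(269,93),.016))"
```

```text
lip [array([0.5369, 0.0299, 0.006 ]), array([0.472 , 0.0177, 0.006 ])] rear [array([ 0.5588, -0.0561,  0.03  ]), array([ 0.4959, -0.0734,  0.03  ])]
handle top [ 0.5479 -0.1002  0.121 ] base [ 0.5247 -0.0531  0.034 ] stone [0.578  0.0067 0.016 ]
```

Call:
{"fn": "apply_moves", "kwargs": {
  "steps": [
    {"dx": 0.018, "dy": -0.05, "dz": 0, "roll": 0, "jaw": 1},
    {"dx": 0.018, "dy": -0.05, "dz": 0, "roll": 0, "jaw": 1},
    {"dx": 0.018, "dy": -0.05, "dz": -0.02, "roll": 0, "jaw": 1},
    {"dx": 0.018, "dy": -0.05, "dz": -0.03, "roll": 0, "jaw": 1},
    {"dx": 0.005, "dy": -0.01, "dz": -0.03, "roll": 0, "jaw": 1}
  ]
}}

```text
time: 49.2
ee_pos: [0.5458, -0.3319, 0.1582]
tcp_rot: [0.104, 0.714, 0.692, -0.029]
force: [0.1, -0.2, -0.3]
gripper_width: 0.0001
```

Call:
{"fn": "apply_moves", "kwargs": {
  "steps": [
    {"dx": 0, "dy": 0, "dz": -0.05, "roll": 0, "jaw": 1},
    {"dx": 0, "dy": 0, "dz": -0.04, "roll": 0, "jaw": 1},
    {"dx": 0, "dy": 0, "dz": -0.03, "roll": 0, "jaw": 1},
    {"dx": 0, "dy": 0, "dz": 0, "roll": 0, "jaw": 1}
  ]
}}

```text
time: 49.7
ee_pos: [0.5417, -0.324, 0.0238]
tcp_rot: [0.095, 0.713, 0.695, -0.029]
force: [0.4, -0.8, -0.8]
gripper_width: 0.0001
```

```bash
python3 -c "
from h import *
st()"
```

```text
t 49.7 pos [ 0.5417 -0.324   0.0238] jawdir deg -1.0 zdir [ 0.09  -0.176 -0.98 ] F [ 0.4 -0.8 -0.8] w 0.0001 q [ 0.48  0.79 -0.06  1.82  0.42  0.41  0.05]
```

Call:
{"fn": "apply_moves", "kwargs": {
  "steps": [
    {"dx": 0.005, "dy": -0.03, "dz": 0, "roll": 0, "jaw": 1},
    {"dx": 0, "dy": -0.02, "dz": 0, "roll": 0, "jaw": 1},
    {"dx": 0, "dy": -0.008, "dz": 0, "roll": 0, "jaw": 1}
  ]
}}

```text
time: 50.08
ee_pos: [0.5486, -0.3793, 0.0246]
tcp_rot: [0.094, 0.711, 0.697, -0.028]
force: [-0.4, -0.3, 0.4]
gripper_width: -0.0
```

Call:
{"fn": "apply_moves", "kwargs": {
  "steps": [
    {"dx": 0, "dy": -0.006, "dz": 0, "roll": 0, "jaw": 1},
    {"dx": 0, "dy": -0.006, "dz": 0, "roll": 0, "jaw": 1}
  ]
}}

```text
time: 50.32
ee_pos: [0.549, -0.3827, 0.0246]
tcp_rot: [0.089, 0.71, 0.698, -0.024]
force: [-2.5, 11.4, 6.0]
gripper_width: -0.0002
```

```bash
python3 -c "
from h import *
st()"
```

```text
t 50.33 pos [ 0.549  -0.3827  0.0246] jawdir deg -0.56 zdir [ 0.09  -0.16  -0.983] F [-2.5 11.4  6. ] w -0.0002 q [ 0.61  0.83 -0.13  1.7   0.41  0.49  0.16]
```

Call:
{"fn": "apply_moves", "kwargs": {
  "steps": [
    {"dx": 0, "dy": -0.009, "dz": 0, "roll": 0, "jaw": 1},
    {"dx": 0, "dy": -0.009, "dz": 0, "roll": 0, "jaw": 1},
    {"dx": 0, "dy": -0.009, "dz": 0, "roll": 0, "jaw": 1},
    {"dx": 0, "dy": -0.009, "dz": 0, "roll": 0, "jaw": 1},
    {"dx": 0, "dy": -0.009, "dz": 0, "roll": 0, "jaw": 1}
  ]
}}

```text
time: 50.95
ee_pos: [0.5506, -0.3824, 0.023]
tcp_rot: [0.063, 0.703, 0.709, -0.009]
force: [-3.3, 11.1, 6.1]
gripper_width: -0.0
```

```bash
python3 -c "
from h import *
st()"
```

```text
t 50.95 pos [ 0.5506 -0.3824  0.023 ] jawdir deg 0.69 zdir [ 0.077 -0.101 -0.992] F [-3.3 11.1  6.1] w -0.0 q [ 0.67  0.85 -0.2   1.65  0.38  0.56  0.24]
```

Working well; repeat (and then x).

Call:
{"fn": "apply_moves", "kwargs": {
  "steps": [
    {"dx": 0, "dy": -0.009, "dz": 0, "roll": 0, "jaw": 1},
    {"dx": 0, "dy": -0.009, "dz": 0, "roll": 0, "jaw": 1},
    {"dx": 0, "dy": -0.009, "dz": 0, "roll": 0, "jaw": 1},
    {"dx": 0, "dy": -0.009, "dz": 0, "roll": 0, "jaw": 1},
    {"dx": 0, "dy": -0.009, "dz": 0, "roll": 0, "jaw": 1}
  ]
}}

```text
time: 51.58
ee_pos: [0.5511, -0.3821, 0.0225]
tcp_rot: [0.035, 0.695, 0.718, 0.006]
force: [-3.1, 11.0, 5.9]
gripper_width: 0.0004
```

Call:
{"fn": "apply_moves", "kwargs": {
  "steps": [
    {"dx": 0.005, "dy": 0.008, "dz": 0, "roll": 0, "jaw": 1},
    {"dx": 0.015, "dy": 0, "dz": 0.002, "roll": 0, "jaw": 1},
    {"dx": 0.01, "dy": 0, "dz": 0, "roll": 0, "jaw": 1},
    {"dx": 0.008, "dy": 0, "dz": 0, "roll": 0, "jaw": 1}
  ]
}}

```text
time: 52.08
ee_pos: [0.5831, -0.3712, 0.0254]
tcp_rot: [0.028, 0.694, 0.719, 0.001]
force: [-21.7, 3.9, 17.7]
gripper_width: 0.0002
```

```bash
python3 -c "
from h import *
st()"
```

```text
t 52.08 pos [ 0.5831 -0.3712  0.0254] jawdir deg 2.04 zdir [ 0.042 -0.038 -0.998] F [-21.7   3.9  17.7] w 0.0002 q [ 0.68  0.89 -0.27  1.52  0.34  0.72  0.29]
```

Call:
{"fn": "apply_moves", "kwargs": {
  "steps": [
    {"dx": 0.005, "dy": 0, "dz": 0, "roll": 0, "jaw": 1},
    {"dx": 0.005, "dy": 0, "dz": 0, "roll": 0, "jaw": 1},
    {"dx": 0.003, "dy": 0, "dz": 0, "roll": 0, "jaw": 1},
    {"dx": -0.01, "dy": 0.005, "dz": 0, "roll": 0, "jaw": 1},
    {"dx": -0.005, "dy": 0.02, "dz": 0.03, "roll": 0, "jaw": 1}
  ]
}}

```text
time: 52.7
ee_pos: [0.5642, -0.3477, 0.0539]
tcp_rot: [0.014, 0.697, 0.717, -0.011]
force: [0.4, -0.1, 0.8]
gripper_width: 0.0
```

```bash
python3 -c "
from h import *
st()"
```

```text
t 52.7 pos [ 0.5642 -0.3477  0.0539] jawdir deg 1.59 zdir [ 0.004 -0.035 -0.999] F [ 0.4 -0.1  0.8] w 0.0 q [ 0.66  0.83 -0.26  1.57  0.33  0.77  0.27]
```

Call:
{"fn": "apply_moves", "kwargs": {
  "steps": [
    {"dx": 0, "dy": 0.01, "dz": 0.05, "roll": 0, "jaw": 1},
    {"dx": 0, "dy": 0.01, "dz": 0.05, "roll": 0, "jaw": 0.2},
    {"dx": 0, "dy": 0.01, "dz": 0.05, "roll": 0, "jaw": 0}
  ]
}}

```text
time: 53.08
ee_pos: [0.5625, -0.3153, 0.2054]
tcp_rot: [0.011, 0.697, 0.717, -0.012]
force: [0.6, -0.2, -0.6]
gripper_width: 0.0354
```

```bash
python3 -c "
from h import *
st()
crop('scene',(150,170,250,260),7,'pics/i1.png')
crop('top',(220,180,330,270),7,'pics/i2.png')"
```

```text
t 53.08 pos [ 0.5625 -0.3153  0.2054] jawdir deg 1.63 zdir [-0.001 -0.033 -0.999] F [ 0.6 -0.2 -0.6] w 0.0354 q [ 0.64  0.64 -0.32  1.48  0.25  1.05  0.29]
```

```bash
python3 -c "
from h import *
f=lambda x,y:((x+.5)/7-.5+220,(y+.5)/7-.5+180)
print('handle top',w('top',*f(625,209),.121),'base',w('top',*f(478,262),.034))
print('lip',[w('top',*f(*p),.006) for p in((249,240),(285,408))],'rear',[w('top',*f(*p),.03) for p in((478,178),(522,345))])
im=robot.grab_frame('top');cv2.imwrite('pics/i3.png',cv2.resize(im[80:280,100:430,::-1],None,fx=2.4,fy=2.4,interpolation=cv2.INTER_CUBIC))
"
```

```text
handle top [ 0.5311 -0.1015  0.121 ] base [ 0.523  -0.0575  0.034 ]
lip [array([0.5362, 0.0301, 0.006 ]), array([0.4702, 0.017 , 0.006 ])] rear [array([ 0.556 , -0.0589,  0.03  ]), array([ 0.4914, -0.0736,  0.03  ])]
```

```bash
python3 -c "
from h import *
print(w('top',256.7,177.9,.014))
crop('top',(240,160,280,200),14,'pics/i4.png')
print(robot.read_state()['time'])"
```

```text
[0.636  0.0243 0.014 ]
53.275
```

Call:
{"fn": "apply_moves", "kwargs": {
  "steps": [
    {"dx": 0.013, "dy": 0.045, "dz": 0, "roll": 0, "jaw": 0},
    {"dx": 0.013, "dy": 0.055, "dz": 0, "roll": 0, "jaw": 0},
    {"dx": 0.013, "dy": 0.055, "dz": 0, "roll": 0, "jaw": -0.2},
    {"dx": 0.013, "dy": 0.055, "dz": 0, "roll": 0, "jaw": -0.2},
    {"dx": 0.013, "dy": 0.055, "dz": 0, "roll": 0, "jaw": -0.2}
  ]
}}

```text
time: 53.9
ee_pos: [0.6214, -0.0555, 0.1941]
tcp_rot: [0.007, 0.704, 0.71, -0.021]
force: [1.7, -0.7, 0.5]
gripper_width: 0.051
```

Call:
{"fn": "apply_moves", "kwargs": {
  "steps": [
    {"dx": 0.01, "dy": 0.045, "dz": 0, "roll": 0, "jaw": -0.2},
    {"dx": 0, "dy": 0, "dz": -0.02, "roll": 0, "jaw": -0.2}
  ]
}}

```text
time: 54.15
ee_pos: [0.6314, -0.0015, 0.171]
tcp_rot: [0.005, 0.7, 0.714, -0.02]
force: [0.3, -0.9, -0.0]
gripper_width: 0.0509
```

```bash
python3 -c "
from h import *
st()
crop('scene',(180,160,340,300),4.5,'pics/i5.png')
crop('top',(200,90,320,200),6,'pics/i6.png')"
```

```text
t 54.15 pos [ 0.6314 -0.0015  0.171 ] jawdir deg 1.06 zdir [-0.021 -0.035 -0.999] F [ 0.3 -0.9 -0. ] w 0.0509 q [ 0.13  0.67 -0.31  1.53  0.26  1.01 -0.24]
```

```bash
python3 -c "
from h import *
print(w('top',256.7,177.2,.013),w('scene',257.8,237.5,.013))"
```

```text
[0.6383 0.0242 0.013 ] [0.6374 0.023  0.013 ]
```

Call:
{"fn": "apply_moves", "kwargs": {
  "steps": [
    {"dx": 0.007, "dy": 0.023, "dz": -0.02, "roll": 0, "jaw": -0.2},
    {"dx": 0, "dy": 0, "dz": -0.04, "roll": 0, "jaw": -0.2},
    {"dx": 0, "dy": 0, "dz": -0.03, "roll": 0, "jaw": -0.2},
    {"dx": 0, "dy": 0, "dz": 0, "roll": 0, "jaw": -0.2}
  ]
}}

```text
time: 54.75
ee_pos: [0.6339, 0.0075, 0.0725]
tcp_rot: [0.003, 0.706, 0.708, -0.03]
force: [0.2, -0.2, -0.0]
gripper_width: 0.0513
```

```bash
python3 -c "
from h import *
st()
crop('scene',(200,170,320,270),6,'pics/i7.png')"
```

```text
t 54.75 pos [0.6339 0.0075 0.0725] jawdir deg 0.1 zdir [-0.038 -0.046 -0.998] F [ 0.2 -0.2 -0. ] w 0.0513 q [ 0.08  0.79 -0.26  1.59  0.31  0.84 -0.32]
```

Call:
{"fn": "apply_moves", "kwargs": {
  "steps": [
    {"dx": 0.004, "dy": 0.016, "dz": 0, "roll": 0, "jaw": -0.2},
    {"dx": 0, "dy": 0, "dz": 0, "roll": 0, "jaw": -0.2}
  ]
}}

```text
time: 55.05
ee_pos: [0.6414, 0.024, 0.0769]
tcp_rot: [0.006, 0.707, 0.707, -0.026]
force: [-0.3, -1.2, 0.6]
gripper_width: 0.051
```

Run:
```python
from h import *
st()
crop("top",(150,60,350,260),4,"pics/j1.png")
```

```text
t 55.05 pos [0.6414 0.024  0.0769] jawdir deg -0.02 zdir [-0.029 -0.045 -0.999] F [-0.3 -1.2  0.6] w 0.051 q [ 0.06  0.8  -0.26  1.57  0.3   0.85 -0.34]
```

View pics/j1.png

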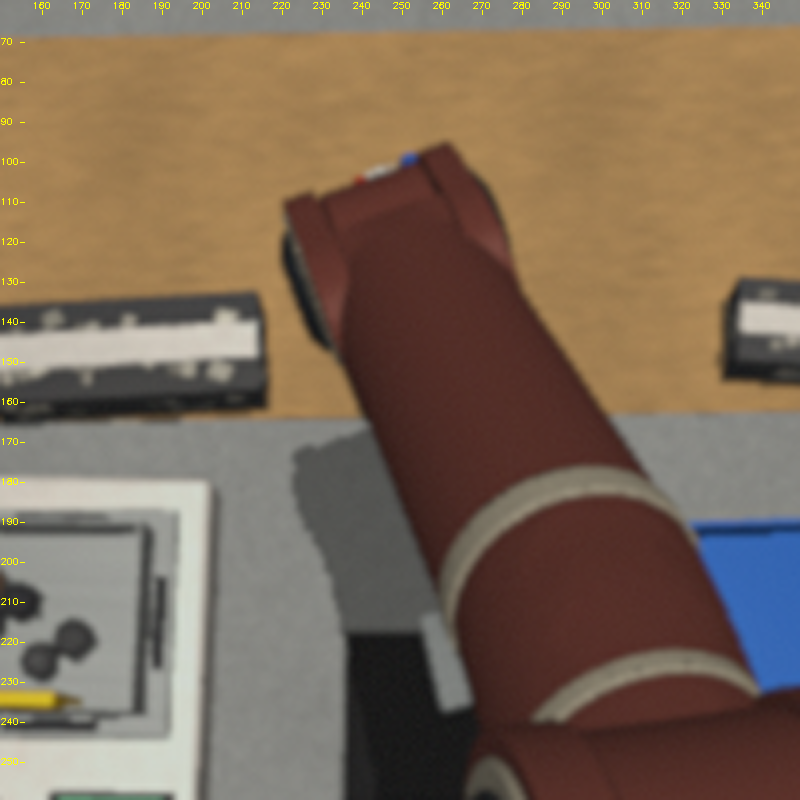

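The arm hides the stone in the top view, so I'll check it in the scene camera.

Run:
```python
from h import *
p=px("scene",(.638,.0236,.012)); print(p); u,v=map(int,p[:2])
crop("scene",(u-60,v-80,u+60,v+40),6,"pics/j2.png")
```

```text
[258.17678115 237.7696677 ]
```

View pics/j2.png

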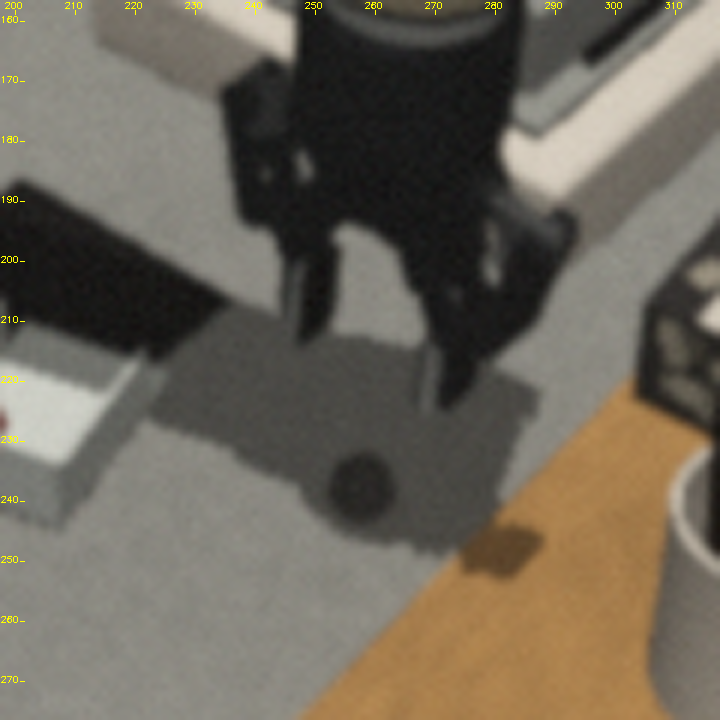

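The stone is at about (258,238), which matches my estimate, with the fingers straddling it above. Next I lower.

Call:
{"fn": "apply_moves", "kwargs": {
  "steps": [
    {"dx": -0.003, "dy": 0, "dz": -0.035, "roll": 0, "jaw": -0.2},
    {"dx": 0, "dy": 0, "dz": -0.015, "roll": 0, "jaw": -0.2},
    {"dx": 0, "dy": 0, "dz": 0, "roll": 0, "jaw": -0.2}
  ]
}}

```text
time: 55.52
ee_pos: [0.6402, 0.0201, 0.0283]
tcp_rot: [0.009, 0.708, 0.706, -0.026]
force: [-1.0, -0.4, 0.2]
gripper_width: 0.051
```

Run:
```python
from h import *
st()
u,v=258,238
crop("scene",(u-60,v-80,u+60,v+40),6,"pics/j3.png")
```

```text
t 55.52 pos [0.6402 0.0201 0.0283] jawdir deg -0.22 zdir [-0.025 -0.049 -0.999] F [-1.  -0.4  0.2] w 0.051 q [ 0.05  0.86 -0.24  1.6   0.33  0.76 -0.36]
```

View pics/j3.png

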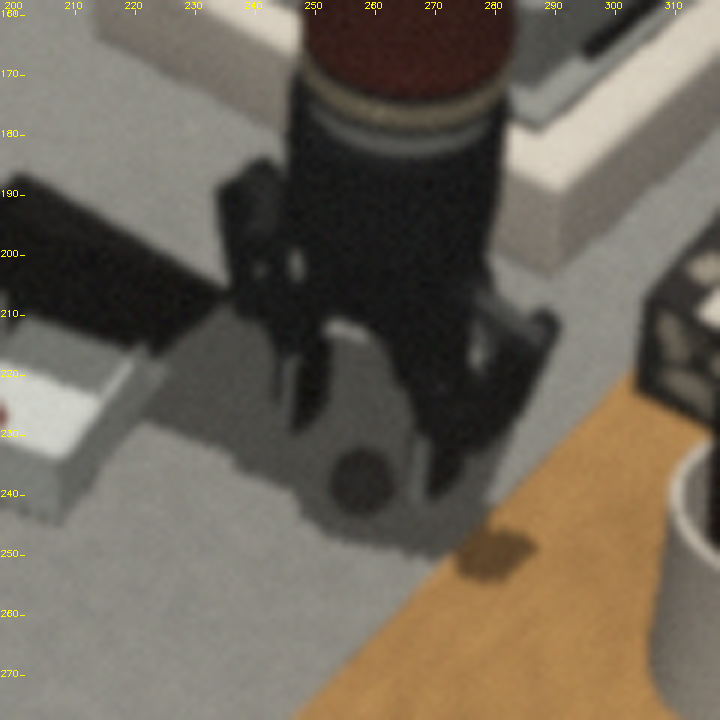

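The fingers (tips at about (248,229) and (270,240)) flank the stone. Now the last part down, then close.

Call:
{"fn": "apply_moves", "kwargs": {
  "steps": [
    {"dx": -0.002, "dy": 0.005, "dz": -0.014, "roll": 0, "jaw": -0.2},
    {"dx": 0, "dy": 0, "dz": -0.003, "roll": 0, "jaw": -0.2},
    {"dx": 0, "dy": 0, "dz": 0, "roll": 0, "jaw": -0.2}
  ]
}}

```text
time: 55.95
ee_pos: [0.6399, 0.0259, 0.0127]
tcp_rot: [0.01, 0.708, 0.706, -0.024]
force: [0.6, -0.4, 0.2]
gripper_width: 0.0512
```

Run:
```python
from h import *
st()
u,v=258,238
crop("scene",(u-60,v-80,u+60,v+40),6,"pics/j4.png")
```

```text
t 55.95 pos [0.6399 0.0259 0.0127] jawdir deg -0.22 zdir [-0.02  -0.048 -0.999] F [ 0.6 -0.4  0.2] w 0.0512 q [ 0.03  0.88 -0.23  1.61  0.34  0.72 -0.38]
```

View pics/j4.png

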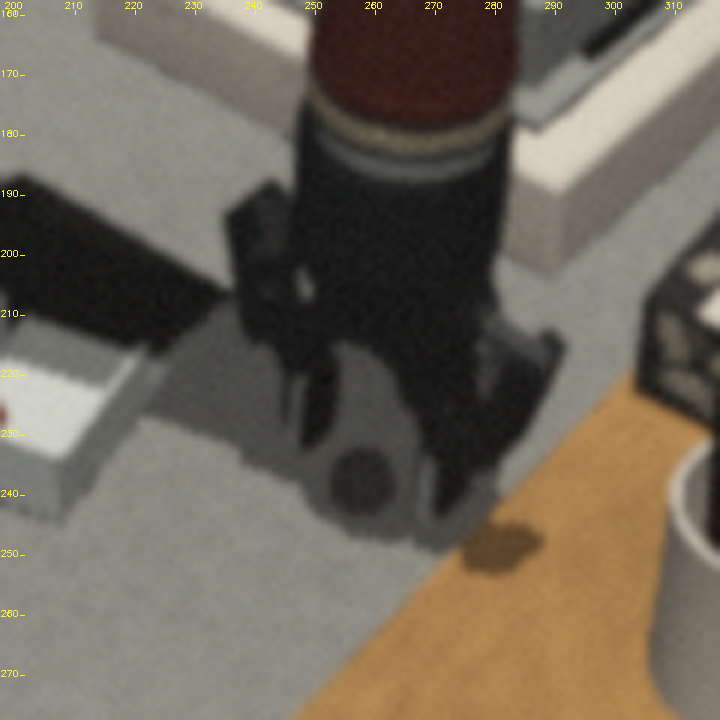

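Call:
{"fn": "apply_moves", "kwargs": {
  "steps": [
    {"dx": -0.002, "dy": -0.002, "dz": -0.005, "roll": 0, "jaw": -0.2},
    {"dx": 0, "dy": 0, "dz": 0, "roll": 0, "jaw": 0.4},
    {"dx": 0, "dy": 0, "dz": 0, "roll": 0, "jaw": 1},
    {"dx": 0, "dy": 0, "dz": 0, "roll": 0, "jaw": 1},
    {"dx": 0, "dy": 0, "dz": 0, "roll": 0, "jaw": 1}
  ]
}}

```text
time: 56.62
ee_pos: [0.6384, 0.0238, 0.0085]
tcp_rot: [0.011, 0.708, 0.706, -0.023]
force: [-0.6, 1.0, -0.8]
gripper_width: 0.0225
```

Run:
```python
from h import *
st()
u,v=258,238
crop("scene",(u-60,v-80,u+60,v+40),6,"pics/j5.png")
```

```text
t 56.62 pos [0.6384 0.0238 0.0085] jawdir deg -0.24 zdir [-0.018 -0.048 -0.999] F [-0.6  1.  -0.8] w 0.0225 q [ 0.04  0.88 -0.23  1.62  0.34  0.71 -0.38]
```

View pics/j5.png

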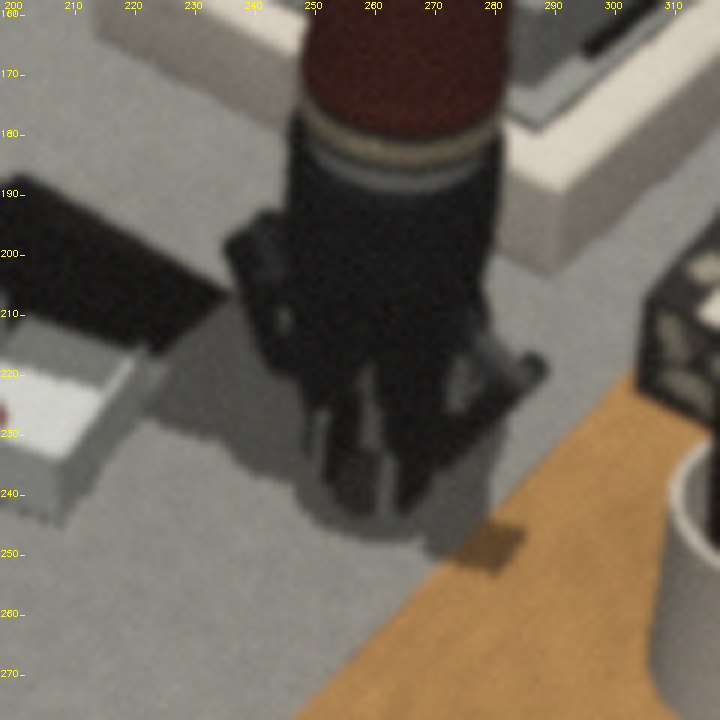

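The stone is held between the fingertips, with the jaw at 22.5 mm. Lift.

Call:
{"fn": "apply_moves", "kwargs": {
  "steps": [
    {"dx": 0, "dy": 0, "dz": 0.02, "roll": 0, "jaw": 1},
    {"dx": 0, "dy": 0, "dz": 0.04, "roll": 0, "jaw": 1},
    {"dx": 0, "dy": 0, "dz": 0.06, "roll": 0, "jaw": 1},
    {"dx": 0, "dy": 0, "dz": 0.06, "roll": 0, "jaw": 1},
    {"dx": 0, "dy": 0, "dz": 0.04, "roll": 0, "jaw": 1}
  ]
}}

```text
time: 57.3
ee_pos: [0.6352, 0.0234, 0.2365]
tcp_rot: [0.009, 0.708, 0.706, -0.025]
force: [0.5, -1.0, -0.6]
gripper_width: 0.0226
```

Run:
```python
from h import *
st()
u,v=px("scene",robot.read_state()["ee_pos"]);u=int(u);v=int(v)
crop("scene",(u-60,v-80,u+60,v+40),6,"pics/j6.png")
```

```text
t 57.3 pos [0.6352 0.0234 0.2365] jawdir deg -0.2 zdir [-0.023 -0.048 -0.999] F [ 0.5 -1.  -0.6] w 0.0226 q [ 0.08  0.62 -0.31  1.43  0.24  1.16 -0.28]
```

View pics/j6.png

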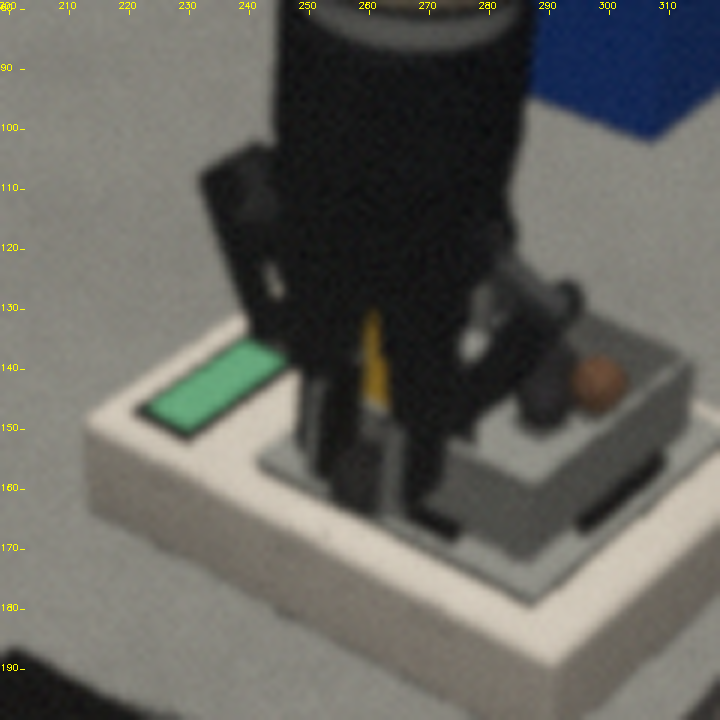

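The stone is held at about (258,160). Next I look for free space in the pan.

Run:
```python
from h import *
crop("top",(80,160,220,270),5,"pics/j7.png")
for q in [(.545,.255),(.51,.25),(.55,.24),(.51,.29),(.55,.29)]: print(q,px("top",(*q,.077)))
```

```text
(0.545, 0.255) [167.48728267 208.37996464]
(0.51, 0.25) [168.99011047 221.95488863]
(0.55, 0.24) [173.37523863 206.36687585]
(0.51, 0.29) [153.33123306 222.18461059]
(0.55, 0.29) [153.96504512 206.65347928]
```

View pics/j7.png

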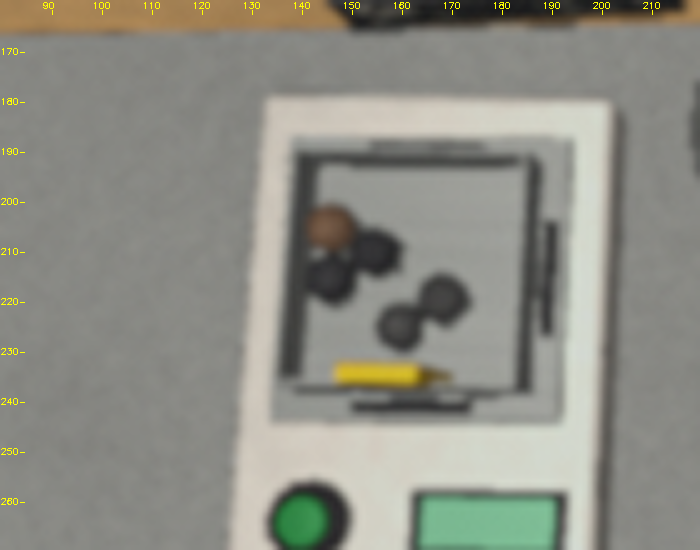

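There are five stones in the pan, and the area at about pixel (171,203) is free, roughly (.558,.250). I'll move there.

Call:
{"fn": "apply_moves", "kwargs": {
  "steps": [
    {"dx": -0.018, "dy": 0.058, "dz": 0, "roll": 0, "jaw": 1},
    {"dx": -0.018, "dy": 0.058, "dz": 0, "roll": 0, "jaw": 1},
    {"dx": -0.018, "dy": 0.058, "dz": 0, "roll": 0, "jaw": 1},
    {"dx": -0.018, "dy": 0.05, "dz": 0, "roll": 0, "jaw": 1},
    {"dx": 0, "dy": 0, "dz": 0, "roll": 0, "jaw": 1}
  ]
}}

```text
time: 58.02
ee_pos: [0.5609, 0.2519, 0.243]
tcp_rot: [0.013, 0.709, 0.704, -0.02]
force: [-0.0, -0.0, -0.3]
gripper_width: 0.0223
```

Run:
```python
from h import *
st()
```

```text
t 58.02 pos [0.5609 0.2519 0.243 ] jawdir deg -0.41 zdir [-0.011 -0.047 -0.999] F [-0.  -0.  -0.3] w 0.0223 q [-0.28  0.58 -0.32  1.48  0.23  1.15 -0.67]
```

Call:
{"fn": "apply_moves", "kwargs": {
  "steps": [
    {"dx": 0, "dy": 0, "dz": -0.055, "roll": 0, "jaw": 1},
    {"dx": 0, "dy": 0, "dz": -0.055, "roll": 0, "jaw": 1},
    {"dx": 0, "dy": 0, "dz": 0, "roll": 0, "jaw": 1}
  ]
}}

```text
time: 58.4
ee_pos: [0.5621, 0.2499, 0.133]
tcp_rot: [0.015, 0.71, 0.704, -0.019]
force: [1.0, -0.3, 0.4]
gripper_width: 0.0224
```

Run:
```python
from h import *
st()
```

```text
t 58.4 pos [0.5621 0.2499 0.133 ] jawdir deg -0.46 zdir [-0.007 -0.048 -0.999] F [ 1.  -0.3  0.4] w 0.0224 q [-0.3   0.69 -0.29  1.61  0.28  0.91 -0.72]
```

Call:
{"fn": "apply_moves", "kwargs": {
  "steps": [
    {"dx": -0.004, "dy": 0, "dz": -0.03, "roll": 0, "jaw": 1},
    {"dx": 0, "dy": 0, "dz": -0.016, "roll": 0, "jaw": 1},
    {"dx": 0, "dy": 0, "dz": 0, "roll": 0, "jaw": 1}
  ]
}}

```text
time: 58.78
ee_pos: [0.5625, 0.2496, 0.0924]
tcp_rot: [0.017, 0.711, 0.703, -0.015]
force: [-1.0, -0.0, -1.0]
gripper_width: 0.0228
```

Run:
```python
from h import *
st()
u,v=px("scene",robot.read_state()["ee_pos"]);u=int(u);v=int(v)
crop("scene",(u-60,v-60,u+60,v+60),6,"pics/j8.png")
```

```text
t 58.77 pos [0.5625 0.2496 0.0924] jawdir deg -0.67 zdir [ 0.002 -0.045 -0.999] F [-1. -0. -1.] w 0.0228 q [-0.31  0.74 -0.27  1.65  0.31  0.81 -0.75]
```

View pics/j8.png

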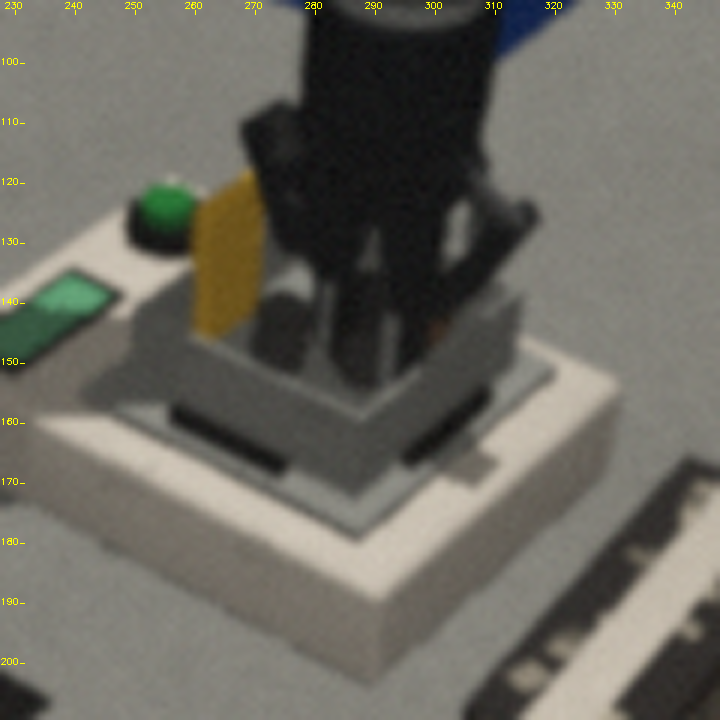

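The stone at about (289,145) is inside the rim. A bit lower, then release.

Call:
{"fn": "apply_moves", "kwargs": {
  "steps": [
    {"dx": -0.005, "dy": 0, "dz": -0.01, "roll": 0, "jaw": 1},
    {"dx": 0, "dy": 0, "dz": 0, "roll": 0, "jaw": 0.3},
    {"dx": 0, "dy": 0, "dz": 0, "roll": 0, "jaw": 0.22},
    {"dx": 0, "dy": 0, "dz": 0, "roll": 0, "jaw": 0.15},
    {"dx": 0, "dy": 0, "dz": 0.02, "roll": 0, "jaw": 0.15}
  ]
}}

```text
time: 59.45
ee_pos: [0.5579, 0.2503, 0.1044]
tcp_rot: [0.017, 0.711, 0.703, -0.014]
force: [-1.0, 0.9, 0.6]
gripper_width: 0.0362
```

Run:
```python
from h import *
st()
u,v=px("scene",robot.read_state()["ee_pos"]);u=int(u);v=int(v)
crop("scene",(u-60,v-60,u+60,v+60),6,"pics/j9.png")
```

```text
t 59.45 pos [0.5579 0.2503 0.1044] jawdir deg -0.63 zdir [ 0.005 -0.043 -0.999] F [-1.   0.9  0.6] w 0.0362 q [-0.31  0.72 -0.28  1.66  0.3   0.83 -0.75]
```

View pics/j9.png

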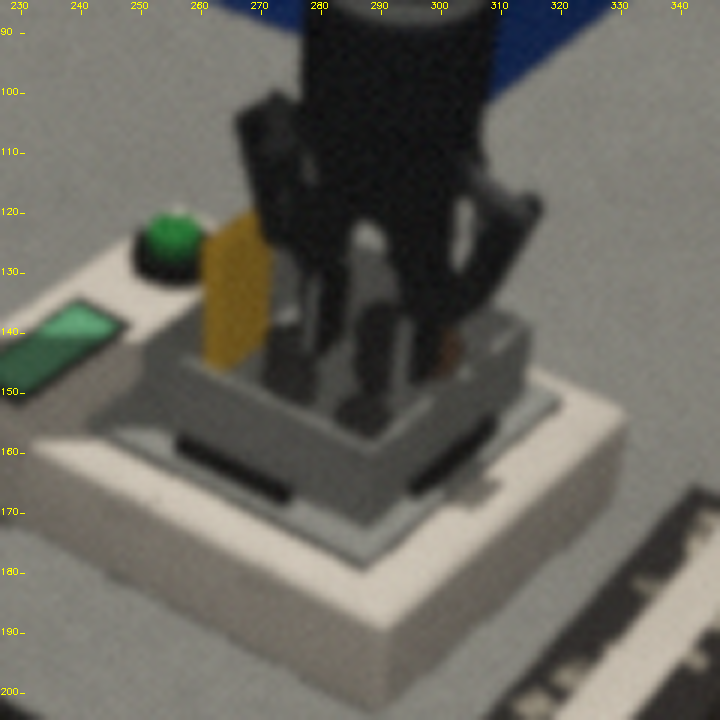

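The stone is on the pan floor at about (287,153). I raise the arm and head for the scoop.

Call:
{"fn": "apply_moves", "kwargs": {
  "steps": [
    {"dx": 0, "dy": 0, "dz": 0.06, "roll": 0, "jaw": 0.15},
    {"dx": 0, "dy": 0, "dz": 0.06, "roll": 0, "jaw": 0.0},
    {"dx": -0.005, "dy": -0.06, "dz": 0.01, "roll": 0.06, "jaw": -0.2},
    {"dx": -0.005, "dy": -0.06, "dz": 0, "roll": 0.06, "jaw": -0.2},
    {"dx": -0.005, "dy": -0.06, "dz": 0, "roll": 0.06, "jaw": -0.2}
  ]
}}

```text
time: 60.12
ee_pos: [0.5496, 0.0749, 0.2446]
tcp_rot: [0.023, 0.638, 0.769, 0.0]
force: [1.1, 0.0, 0.5]
gripper_width: 0.0516
```

Call:
{"fn": "apply_moves", "kwargs": {
  "steps": [
    {"dx": -0.005, "dy": -0.06, "dz": 0, "roll": 0.06, "jaw": -0.2},
    {"dx": -0.005, "dy": -0.06, "dz": 0, "roll": 0, "jaw": -0.2},
    {"dx": 0, "dy": -0.02, "dz": 0, "roll": 0, "jaw": -0.2},
    {"dx": 0, "dy": 0, "dz": 0, "roll": 0, "jaw": -0.2}
  ]
}}

```text
time: 60.62
ee_pos: [0.5413, -0.0787, 0.2465]
tcp_rot: [0.029, 0.619, 0.785, 0.001]
force: [-0.2, 0.8, -0.8]
gripper_width: 0.0514
```

Run:
```python
from h import *
st()
crop("top",(80,160,220,270),5,"pics/k1.png")
crop("top",(210,180,350,320),5,"pics/k2.png")
crop("scene",(140,120,300,260),5,"pics/k3.png")
```

```text
t 60.62 pos [ 0.5413 -0.0787  0.2465] jawdir deg 13.49 zdir [ 0.047 -0.033 -0.998] F [-0.2  0.8 -0.8] w 0.0514 q [ 0.35  0.44 -0.38  1.74  0.23  0.96  0.11]
```

View pics/k1.png

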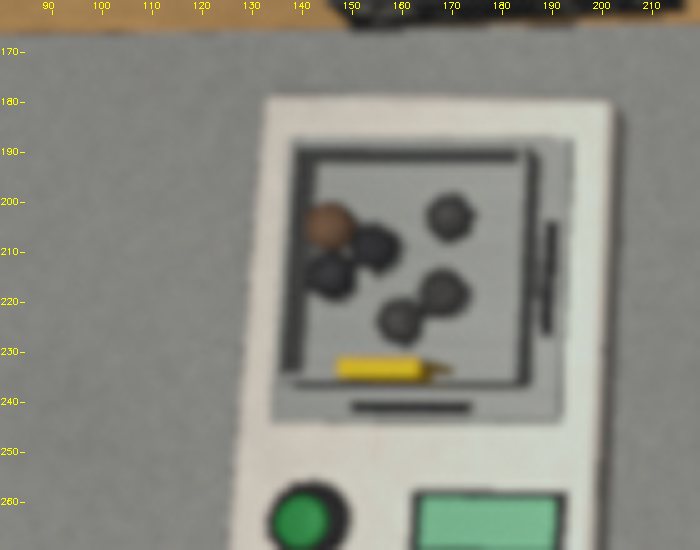

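View pics/k2.png

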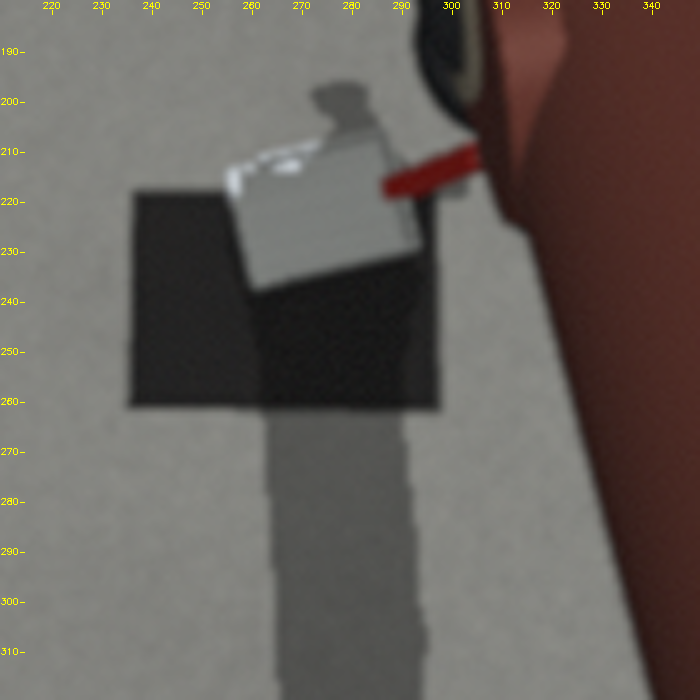

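View pics/k3.png

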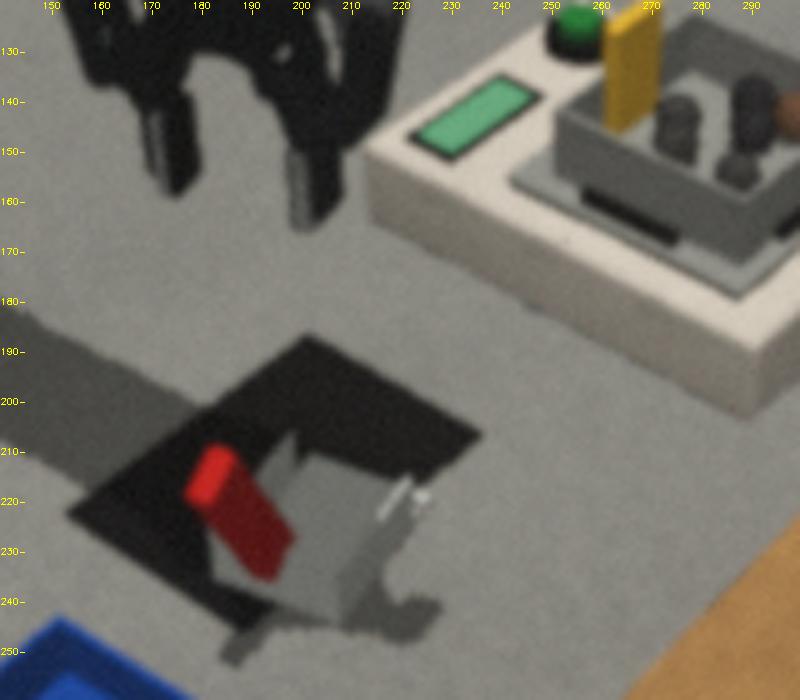

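All six stones are in the pan. In the top view the scoop overhangs the mat, its body at (230–290, 208–238). I check the handle estimate by projecting it.

Run:
```python
from h import *
for n,p in dict(top=(.531,-.1015,.121),base=(.523,-.0575,.03),grip=(.528,-.085,.086)).items(): print(n,px("scene",p),px("top",p))
# handle top face centre pixel in k3 ~ (212,214)?
for u,v in [(212/1,214)]: pass
```

```text
top [181.6453456  213.62829611] [308.83891159 209.46150382]
base [196.12020719 230.11989818] [287.74383333 217.16875838]
grip [187.41273109 220.45064604] [300.4028638  212.57160678]
```

Call:
{"fn": "apply_moves", "kwargs": {
  "steps": [
    {"dx": -0.012, "dy": -0.006, "dz": -0.04, "roll": 0, "jaw": -0.2},
    {"dx": 0, "dy": 0, "dz": -0.03, "roll": 0, "jaw": -0.2},
    {"dx": 0, "dy": 0, "dz": 0, "roll": 0, "jaw": -0.2}
  ]
}}

```text
time: 61.15
ee_pos: [0.5313, -0.0732, 0.1764]
tcp_rot: [0.029, 0.612, 0.79, 0.005]
force: [0.1, 0.0, 0.2]
gripper_width: 0.0511
```

Run:
```python
from h import *
st()
crop("scene",(140,120,260,260),6,"pics/k4.png")
```

```text
t 61.15 pos [ 0.5313 -0.0732  0.1764] jawdir deg 14.55 zdir [ 0.052 -0.027 -0.998] F [0.1 0.  0.2] w 0.0511 q [ 0.33  0.5  -0.36  1.86  0.28  0.77  0.07]
```

View pics/k4.png

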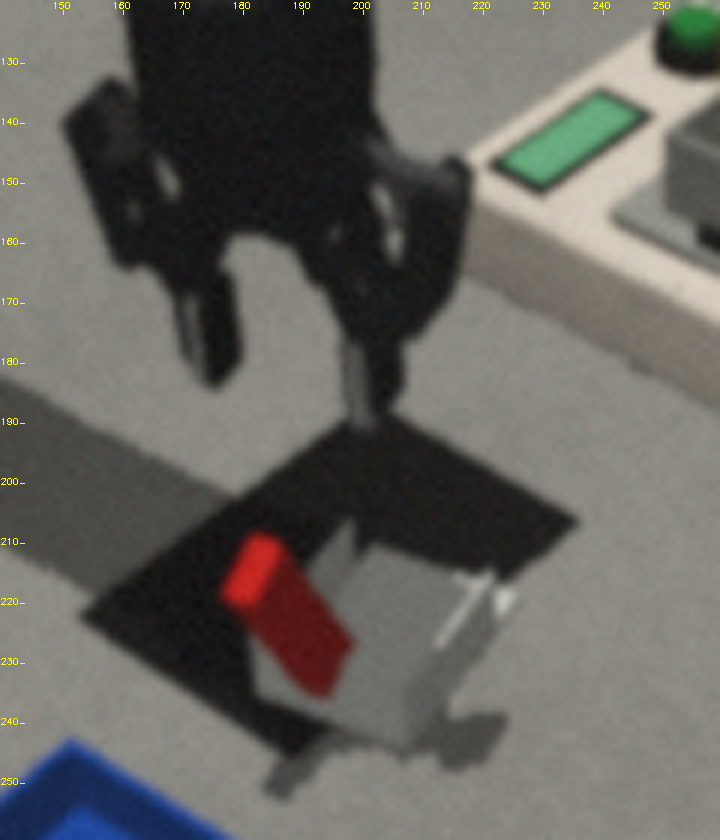

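The handle top at (182,214) matches the estimate. Now I align and descend.

Call:
{"fn": "apply_moves", "kwargs": {
  "steps": [
    {"dx": -0.002, "dy": -0.013, "dz": -0.025, "roll": 0, "jaw": -0.2},
    {"dx": 0, "dy": 0, "dz": 0, "roll": 0, "jaw": -0.2}
  ]
}}

```text
time: 61.45
ee_pos: [0.5334, -0.0839, 0.1555]
tcp_rot: [0.033, 0.61, 0.791, 0.008]
force: [-0.6, -0.0, 0.6]
gripper_width: 0.0515
```

Run:
```python
from h import *
st()
```

```text
t 61.45 pos [ 0.5334 -0.0839  0.1555] jawdir deg 14.78 zdir [ 0.062 -0.027 -0.998] F [-0.6 -0.   0.6] w 0.0515 q [ 0.34  0.53 -0.35  1.88  0.31  0.71  0.07]
```

Call:
{"fn": "apply_moves", "kwargs": {
  "steps": [
    {"dx": -0.004, "dy": -0.002, "dz": -0.03, "roll": 0, "jaw": -0.2},
    {"dx": -0.002, "dy": 0, "dz": -0.03, "roll": 0, "jaw": -0.2},
    {"dx": -0.001, "dy": 0, "dz": -0.015, "roll": 0, "jaw": -0.2},
    {"dx": 0, "dy": 0, "dz": 0, "roll": 0, "jaw": -0.2}
  ]
}}

```text
time: 61.95
ee_pos: [0.5352, -0.0813, 0.0875]
tcp_rot: [0.04, 0.608, 0.793, 0.015]
force: [0.4, -0.5, -0.8]
gripper_width: 0.0513
```

Run:
```python
from h import *
st()
crop("scene",(140,120,260,260),6,"pics/k5.png")
```

```text
t 61.95 pos [ 0.5352 -0.0813  0.0875] jawdir deg 15.08 zdir [ 0.082 -0.026 -0.996] F [ 0.4 -0.5 -0.8] w 0.0513 q [ 0.29  0.63 -0.28  1.96  0.38  0.52  0.  ]
```

View pics/k5.png

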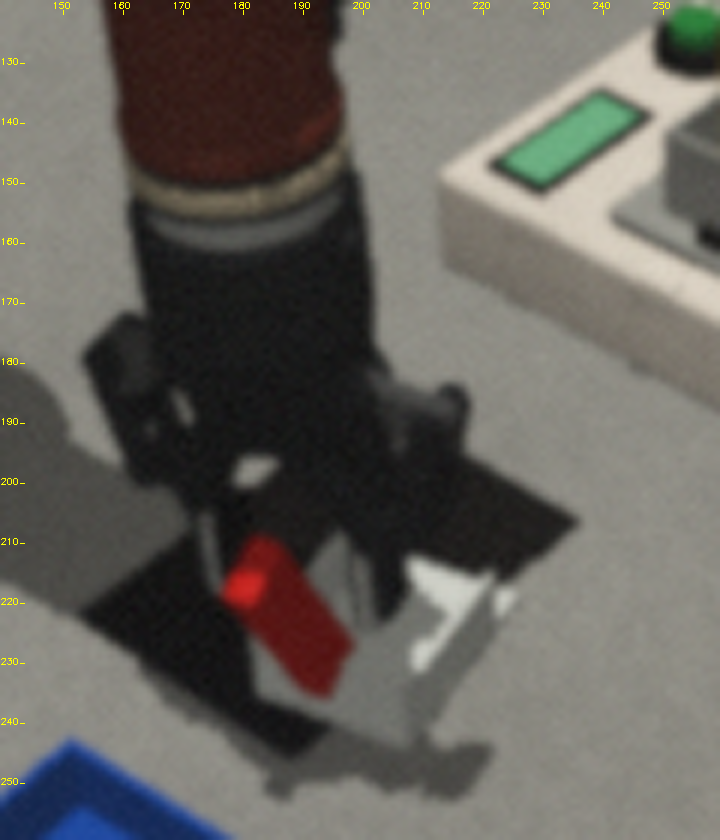

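The fingers at (174,212) and (200,218) straddle the red handle. Lower and close.

Call:
{"fn": "apply_moves", "kwargs": {
  "steps": [
    {"dx": -0.007, "dy": -0.004, "dz": -0.015, "roll": 0, "jaw": -0.2},
    {"dx": 0, "dy": 0, "dz": 0, "roll": 0, "jaw": 0.2},
    {"dx": 0, "dy": 0, "dz": 0, "roll": 0, "jaw": 0.6},
    {"dx": 0, "dy": 0, "dz": 0, "roll": 0, "jaw": 1},
    {"dx": 0, "dy": 0, "dz": 0, "roll": 0, "jaw": 1}
  ]
}}

```text
time: 62.62
ee_pos: [0.5328, -0.0856, 0.0805]
tcp_rot: [0.046, 0.608, 0.793, 0.017]
force: [0.6, 0.1, -1.1]
gripper_width: 0.0128
```

Call:
{"fn": "apply_moves", "kwargs": {
  "steps": [
    {"dx": 0, "dy": 0, "dz": 0, "roll": 0, "jaw": 1},
    {"dx": 0, "dy": 0, "dz": 0, "roll": 0, "jaw": 1}
  ]
}}

```text
time: 62.88
ee_pos: [0.5334, -0.0852, 0.0808]
tcp_rot: [0.046, 0.608, 0.793, 0.017]
force: [-0.0, 1.9, -1.2]
gripper_width: 0.0133
```

Run:
```python
from h import *
st()
crop("scene",(140,120,260,260),6,"pics/k6.png")
```

```text
t 62.88 pos [ 0.5334 -0.0852  0.0808] jawdir deg 15.18 zdir [ 0.094 -0.029 -0.995] F [-0.   1.9 -1.2] w 0.0133 q [ 0.29  0.63 -0.27  1.98  0.39  0.49 -0.01]
```

View pics/k6.png

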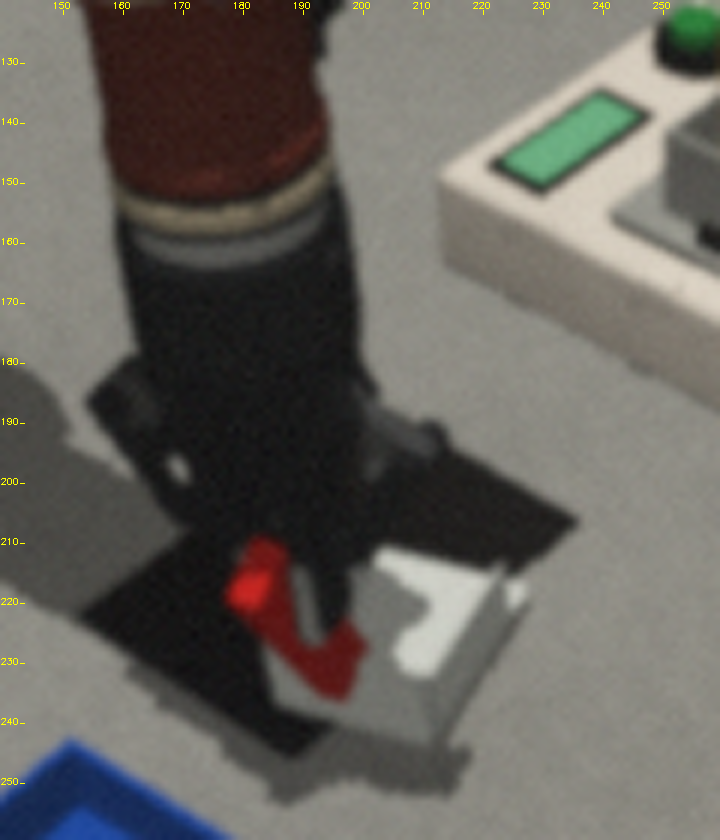

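The handle is clamped at 13.3 mm. Lift and carry over the middle of the mat.

Call:
{"fn": "apply_moves", "kwargs": {
  "steps": [
    {"dx": 0, "dy": 0, "dz": 0.02, "roll": 0, "jaw": 1},
    {"dx": 0, "dy": 0, "dz": 0.015, "roll": 0, "jaw": 1},
    {"dx": -0.025, "dy": 0.01, "dz": 0, "roll": -0.05, "jaw": 1},
    {"dx": -0.025, "dy": 0.01, "dz": 0, "roll": -0.05, "jaw": 1},
    {"dx": 0, "dy": 0, "dz": 0, "roll": 0, "jaw": 1}
  ]
}}

```text
time: 63.55
ee_pos: [0.4825, -0.0645, 0.1169]
tcp_rot: [0.047, 0.648, 0.76, 0.015]
force: [1.0, -0.0, -0.6]
gripper_width: 0.0133
```

Run:
```python
from h import *
st()
crop("scene",(120,120,260,260),5,"pics/k7.png")
crop("top",(210,180,350,320),5,"pics/k8.png")
```

```text
t 63.55 pos [ 0.4825 -0.0645  0.1169] jawdir deg 9.27 zdir [ 0.091 -0.037 -0.995] F [ 1.  -0.  -0.6] w 0.0133 q [ 0.25  0.51 -0.26  2.09  0.35  0.49 -0.11]
```

View pics/k7.png

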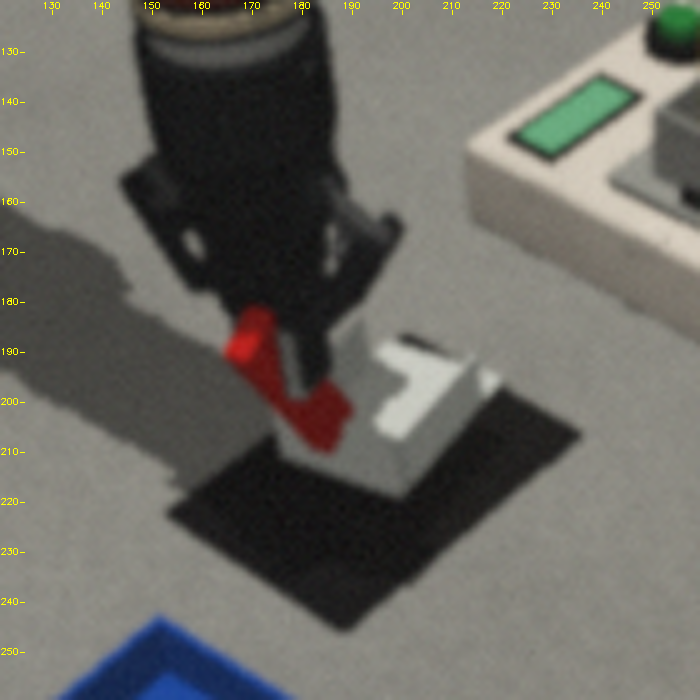

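View pics/k8.png

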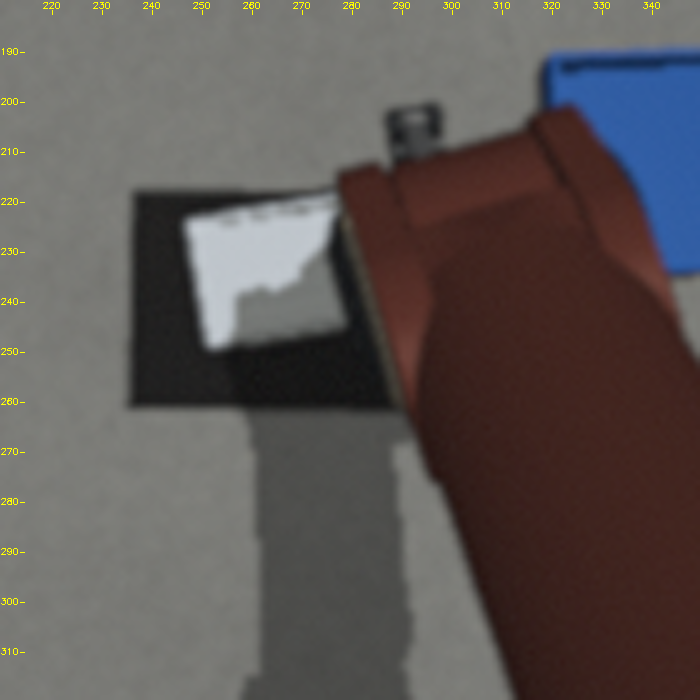

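In the top view the scoop's body, (246–280, 217–250), lies wholly over the mat. Lower it.

Call:
{"fn": "apply_moves", "kwargs": {
  "steps": [
    {"dx": -0.004, "dy": -0.006, "dz": -0.015, "roll": 0, "jaw": 1},
    {"dx": 0, "dy": 0, "dz": -0.01, "roll": 0, "jaw": 1},
    {"dx": 0, "dy": 0, "dz": -0.005, "roll": 0, "jaw": 1},
    {"dx": 0, "dy": 0, "dz": 0, "roll": 0, "jaw": 1}
  ]
}}

```text
time: 64.15
ee_pos: [0.4861, -0.0724, 0.0867]
tcp_rot: [0.05, 0.648, 0.759, 0.019]
force: [-1.1, -0.6, -2.3]
gripper_width: 0.0129
```

Call:
{"fn": "apply_moves", "kwargs": {
  "steps": [
    {"dx": 0, "dy": 0, "dz": -0.004, "roll": 0, "jaw": 1},
    {"dx": 0, "dy": 0, "dz": -0.003, "roll": 0, "jaw": 1}
  ]
}}

```text
time: 64.4
ee_pos: [0.4873, -0.0724, 0.0801]
tcp_rot: [0.051, 0.648, 0.76, 0.019]
force: [-1.2, -1.6, 12.0]
gripper_width: 0.0132
```

Contact at 12 N. Release.

Call:
{"fn": "apply_moves", "kwargs": {
  "steps": [
    {"dx": 0, "dy": 0, "dz": 0.002, "roll": 0, "jaw": 0.66},
    {"dx": 0, "dy": 0, "dz": 0, "roll": 0, "jaw": 0.5},
    {"dx": 0, "dy": 0, "dz": 0, "roll": 0, "jaw": 0.2},
    {"dx": 0, "dy": 0, "dz": 0, "roll": 0, "jaw": -0.2},
    {"dx": 0, "dy": 0, "dz": 0, "roll": 0, "jaw": -0.2}
  ]
}}

```text
time: 65.03
ee_pos: [0.4884, -0.0721, 0.0831]
tcp_rot: [0.052, 0.648, 0.76, 0.02]
force: [-0.5, -0.3, -1.1]
gripper_width: 0.0516
```

Run:
```python
from h import *
st()
crop("scene",(120,120,260,260),5,"pics/k9.png")
```

```text
t 65.03 pos [ 0.4884 -0.0721  0.0831] jawdir deg 9.21 zdir [ 0.106 -0.037 -0.994] F [-0.5 -0.3 -1.1] w 0.0516 q [ 0.23  0.57 -0.21  2.11  0.39  0.39 -0.14]
```

View pics/k9.png

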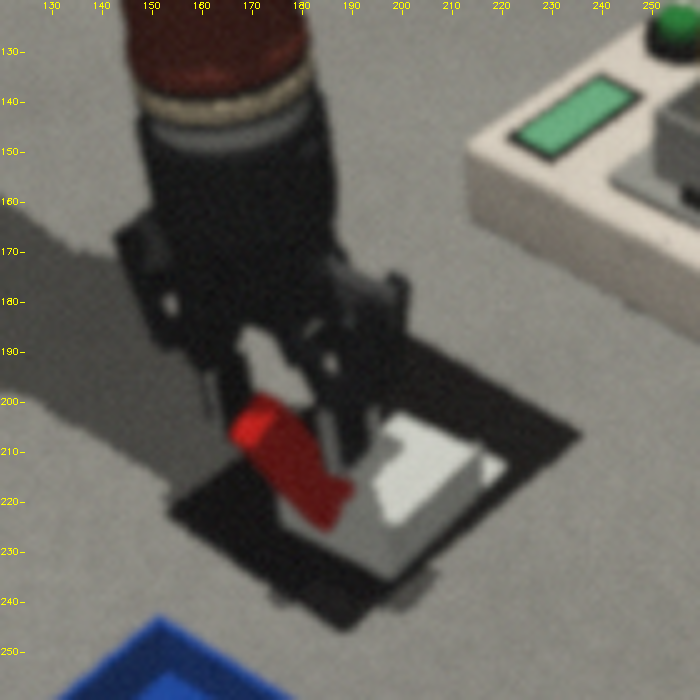

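The jaws are clear of the handle and the scoop is on the mat. I go straight up.

Call:
{"fn": "apply_moves", "kwargs": {
  "steps": [
    {"dx": -0.003, "dy": 0, "dz": 0.03, "roll": 0, "jaw": -0.2},
    {"dx": -0.004, "dy": 0, "dz": 0.04, "roll": 0, "jaw": -0.2},
    {"dx": 0, "dy": 0, "dz": 0.05, "roll": 0, "jaw": 0.2},
    {"dx": 0, "dy": 0.03, "dz": 0.03, "roll": -0.05, "jaw": 1},
    {"dx": -0.01, "dy": 0.05, "dz": 0, "roll": -0.05, "jaw": 1}
  ]
}}

```text
time: 65.7
ee_pos: [0.4706, 0.0051, 0.2371]
tcp_rot: [0.053, 0.69, 0.721, 0.017]
force: [0.6, 0.7, -1.7]
gripper_width: 0.0005
```

Call:
{"fn": "apply_moves", "kwargs": {
  "steps": [
    {"dx": -0.008, "dy": 0.06, "dz": 0, "roll": -0.05, "jaw": 1},
    {"dx": -0.008, "dy": 0.06, "dz": 0, "roll": 0, "jaw": 1},
    {"dx": -0.01, "dy": 0.06, "dz": 0, "roll": 0, "jaw": 1},
    {"dx": -0.01, "dy": 0.06, "dz": 0, "roll": 0, "jaw": 1},
    {"dx": 0, "dy": 0, "dz": 0, "roll": 0, "jaw": 1}
  ]
}}

```text
time: 66.32
ee_pos: [0.4312, 0.2565, 0.2386]
tcp_rot: [0.053, 0.707, 0.705, 0.019]
force: [-0.2, -0.7, -0.4]
gripper_width: 0.0001
```

Run:
```python
from h import *
st()
crop("scene",(120,90,330,265),3.8,"pics/l1.png")
crop("top",(110,170,330,330),3.6,"pics/l2.png")
```

```text
t 66.33 pos [0.4312 0.2565 0.2386] jawdir deg -0.06 zdir [ 0.102 -0.049 -0.994] F [-0.2 -0.7 -0.4] w 0.0001 q [-0.36  0.37 -0.39  1.87  0.31  0.9  -0.92]
```

View pics/l1.png

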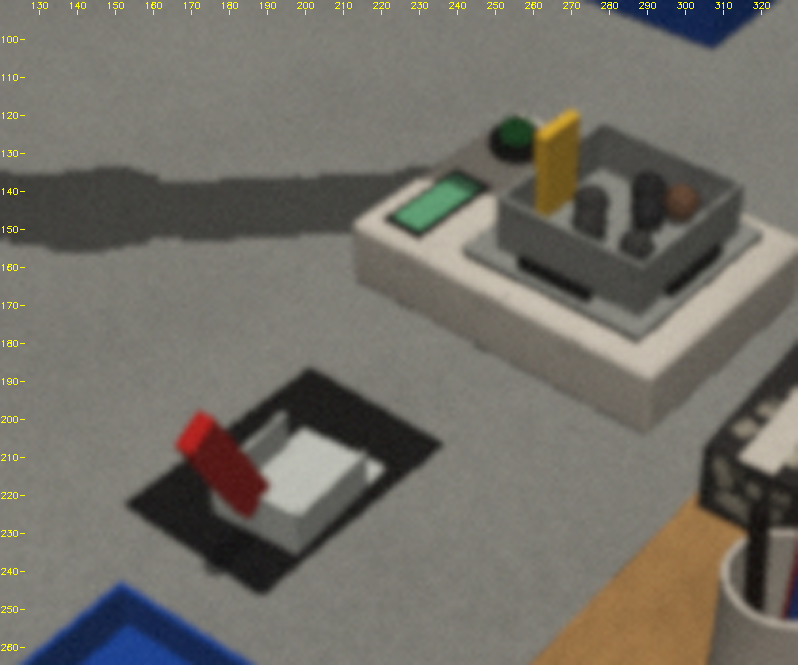

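View pics/l2.png

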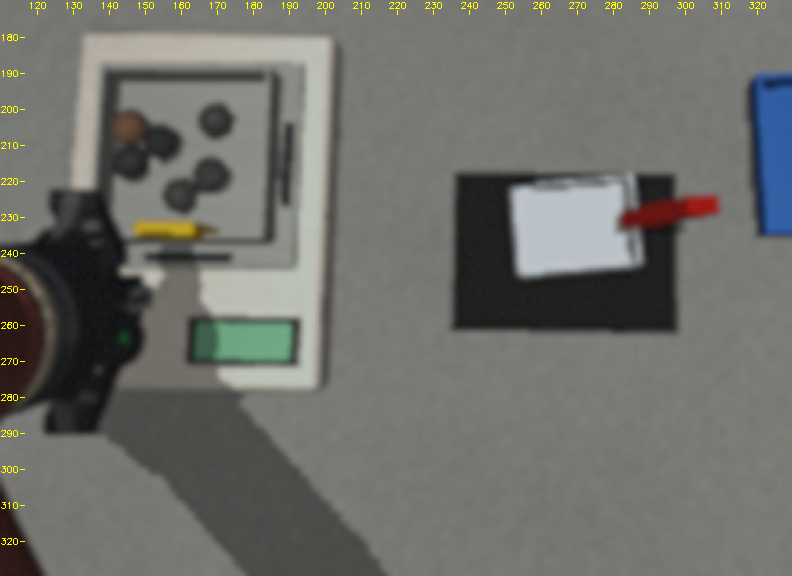

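The scoop stands flat on the mat, its body (252–287, 219–246) well inside (237–297, 218–261). The pan holds six stones. I check the pan centre numerically before pressing.

Run:
```python
from h import *
crop("top",(120,175,220,250),8,"pics/l3.png")
import numpy as np
for a in [(-.06,-.06),(.06,-.06),(.06,.06),(-.06,.06)]:
  print(a,px("top",(.529+a[0],.2665+a[1],.104)))
```

```text
(-0.06, -0.06) [183.47117348 237.29879217]
(0.06, -0.06) [184.63999307 189.31438806]
(0.06, 0.06) [137.06322034 190.02181564]
(-0.06, 0.06) [134.64188662 238.01047842]
```

View pics/l3.png

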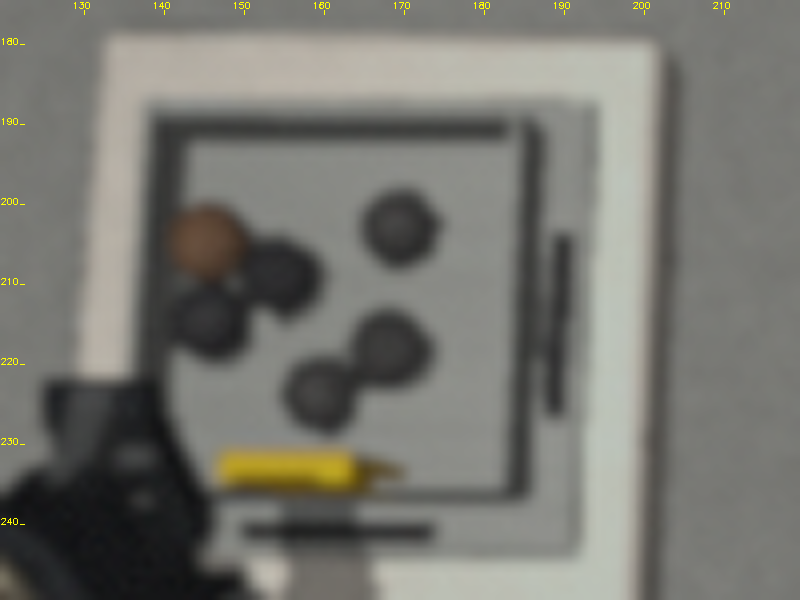

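The pan edges agree with the expected projection to within about 2 mm, well between the stops. Now to the key.

Call:
{"fn": "apply_moves", "kwargs": {
  "steps": [
    {"dx": -0.024, "dy": 0.06, "dz": 0, "roll": 0, "jaw": 1},
    {"dx": 0, "dy": 0, "dz": -0.04, "roll": 0, "jaw": 1},
    {"dx": 0, "dy": 0, "dz": -0.04, "roll": 0, "jaw": 1},
    {"dx": 0, "dy": 0, "dz": 0, "roll": 0, "jaw": 1}
  ]
}}

```text
time: 66.97
ee_pos: [0.4156, 0.2998, 0.1571]
tcp_rot: [0.058, 0.718, 0.693, 0.016]
force: [1.1, 0.4, 0.3]
gripper_width: -0.0001
```

Run:
```python
from h import *
st()
```

```text
t 66.97 pos [0.4156 0.2998 0.1571] jawdir deg -1.83 zdir [ 0.104 -0.061 -0.993] F [1.1 0.4 0.3] w -0.0001 q [-0.51  0.5  -0.34  1.94  0.42  0.74 -1.15]
```

Call:
{"fn": "apply_moves", "kwargs": {
  "steps": [
    {"dx": -0.01, "dy": 0.02, "dz": -0.01, "roll": 0, "jaw": 1},
    {"dx": 0, "dy": 0, "dz": -0.02, "roll": 0, "jaw": 1},
    {"dx": 0, "dy": 0, "dz": 0, "roll": 0, "jaw": 1}
  ]
}}

```text
time: 67.35
ee_pos: [0.4108, 0.3167, 0.131]
tcp_rot: [0.06, 0.722, 0.689, 0.019]
force: [0.0, 0.1, -0.7]
gripper_width: -0.0001
```

Run:
```python
from h import *
st()
crop("scene",(200,60,330,190),5.5,"pics/l4.png")
```

```text
t 67.35 pos [0.4108 0.3167 0.131 ] jawdir deg -2.45 zdir [ 0.11  -0.061 -0.992] F [ 0.   0.1 -0.7] w -0.0001 q [-0.56  0.55 -0.31  1.95  0.45  0.68 -1.23]
```

View pics/l4.png

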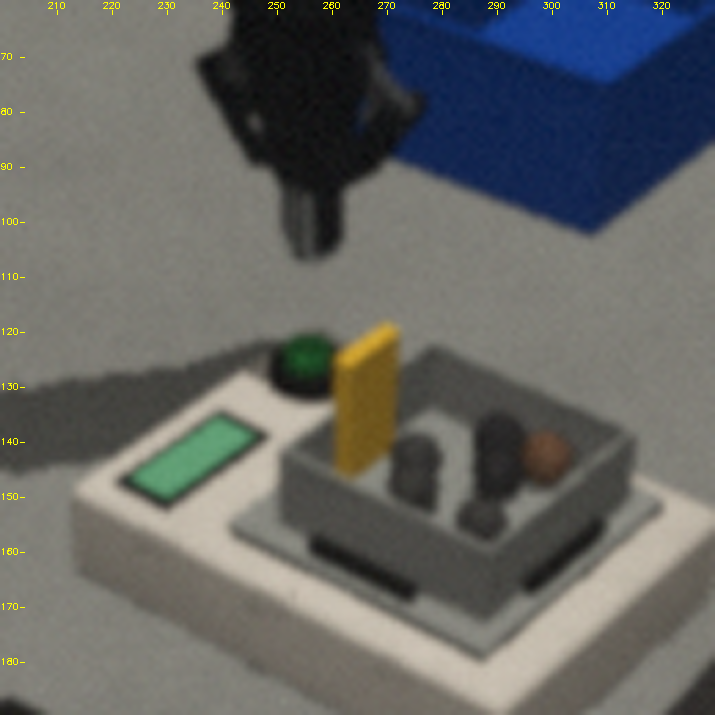

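The closed fingertips at (255,105) are above the key at (256,124). I make a small correction and descend.

Call:
{"fn": "apply_moves", "kwargs": {
  "steps": [
    {"dx": -0.006, "dy": 0.004, "dz": -0.025, "roll": 0, "jaw": 1},
    {"dx": -0.001, "dy": 0.001, "dz": -0.015, "roll": 0, "jaw": 1},
    {"dx": 0, "dy": 0, "dz": 0, "roll": 0, "jaw": 1}
  ]
}}

```text
time: 67.78
ee_pos: [0.4085, 0.3231, 0.0957]
tcp_rot: [0.061, 0.723, 0.687, 0.025]
force: [0.5, 0.0, -0.1]
gripper_width: -0.0
```

Run:
```python
from h import *
st()
```

```text
t 67.78 pos [0.4085 0.3231 0.0957] jawdir deg -2.77 zdir [ 0.12  -0.054 -0.991] F [ 0.5  0.  -0.1] w -0.0 q [-0.61  0.6  -0.26  1.99  0.5   0.59 -1.3 ]
```

Call:
{"fn": "apply_moves", "kwargs": {
  "steps": [
    {"dx": -0.004, "dy": -0.003, "dz": -0.013, "roll": 0, "jaw": 1},
    {"dx": 0, "dy": 0, "dz": 0, "roll": 0, "jaw": 1}
  ]
}}

```text
time: 68.03
ee_pos: [0.4064, 0.3204, 0.0845]
tcp_rot: [0.061, 0.724, 0.687, 0.027]
force: [-0.1, 0.1, 0.2]
gripper_width: -0.0
```

Call:
{"fn": "apply_moves", "kwargs": {
  "steps": [
    {"dx": 0, "dy": 0, "dz": -0.006, "roll": 0, "jaw": 1}
  ]
}}

```text
time: 68.15
ee_pos: [0.4076, 0.3212, 0.0797]
tcp_rot: [0.061, 0.724, 0.686, 0.029]
force: [0.5, 0.1, -0.5]
gripper_width: -0.0001
```

Call:
{"fn": "apply_moves", "kwargs": {
  "steps": [
    {"dx": 0, "dy": 0, "dz": -0.005, "roll": 0, "jaw": 1}
  ]
}}

```text
time: 68.28
ee_pos: [0.4079, 0.3213, 0.0749]
tcp_rot: [0.061, 0.724, 0.686, 0.029]
force: [-0.7, -1.2, 2.4]
gripper_width: 0.0001
```

Call:
{"fn": "apply_moves", "kwargs": {
  "steps": [
    {"dx": 0, "dy": 0, "dz": -0.004, "roll": 0, "jaw": 1}
  ]
}}

```text
time: 68.4
ee_pos: [0.4078, 0.3212, 0.0711]
tcp_rot: [0.062, 0.724, 0.686, 0.029]
force: [-2.4, -0.7, 4.5]
gripper_width: 0.0
```

Call:
{"fn": "apply_moves", "kwargs": {
  "steps": [
    {"dx": 0, "dy": 0, "dz": -0.004, "roll": 0, "jaw": 1}
  ]
}}

```text
time: 68.53
ee_pos: [0.4079, 0.3214, 0.0697]
tcp_rot: [0.063, 0.724, 0.686, 0.029]
force: [-10.0, -6.9, 43.2]
gripper_width: -0.0001
```

Call:
{"fn": "apply_moves", "kwargs": {
  "steps": [
    {"dx": 0, "dy": 0, "dz": -0.003, "roll": 0, "jaw": 1}
  ]
}}

```text
time: 68.65
ee_pos: [0.4079, 0.3214, 0.07]
tcp_rot: [0.064, 0.724, 0.686, 0.03]
force: [-7.8, -5.2, 30.5]
gripper_width: -0.0002
```

The key is at its stop, with the force jumping to 30–43 N. I raise and clear.

Call:
{"fn": "apply_moves", "kwargs": {
  "steps": [
    {"dx": 0, "dy": 0, "dz": 0.005, "roll": 0, "jaw": 1},
    {"dx": 0, "dy": 0, "dz": 0.01, "roll": 0, "jaw": 1},
    {"dx": -0.005, "dy": 0, "dz": 0.05, "roll": 0, "jaw": 1},
    {"dx": -0.005, "dy": 0, "dz": 0.06, "roll": 0, "jaw": 1},
    {"dx": 0, "dy": 0.05, "dz": 0.04, "roll": 0, "jaw": 1}
  ]
}}

```text
time: 69.28
ee_pos: [0.3981, 0.3653, 0.2369]
tcp_rot: [0.066, 0.726, 0.684, 0.026]
force: [1.3, 1.1, -0.8]
gripper_width: 0.0002
```

Run:
```python
from h import *
st()
crop("scene",(120,60,330,265),3.6,"pics/m1.png")
crop("top",(110,170,330,330),3.6,"pics/m2.png")
```

```text
t 69.28 pos [0.3981 0.3653 0.2369] jawdir deg -3.2 zdir [ 0.127 -0.06  -0.99 ] F [ 1.3  1.1 -0.8] w 0.0002 q [-0.61  0.44 -0.37  1.77  0.36  0.96 -1.21]
```

View pics/m1.png

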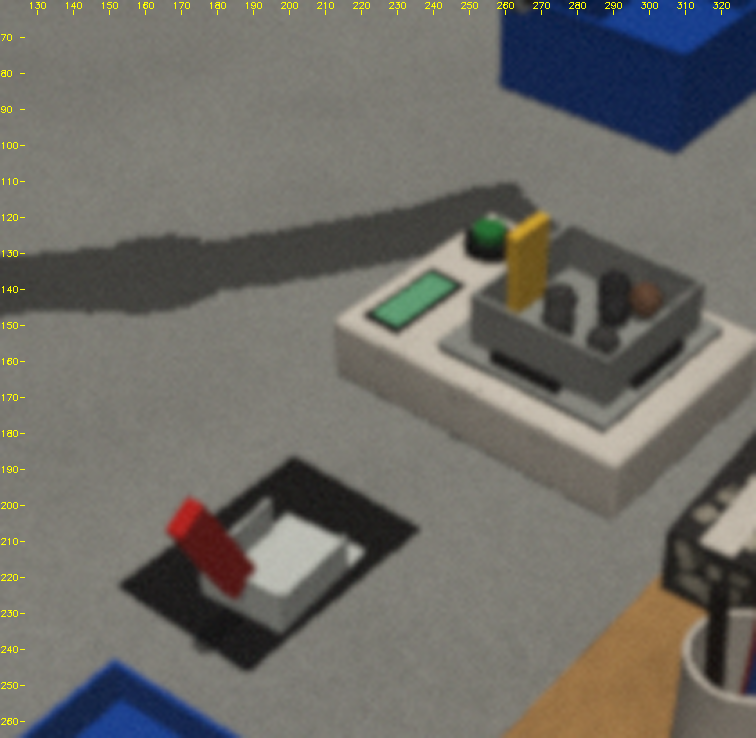

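View pics/m2.png

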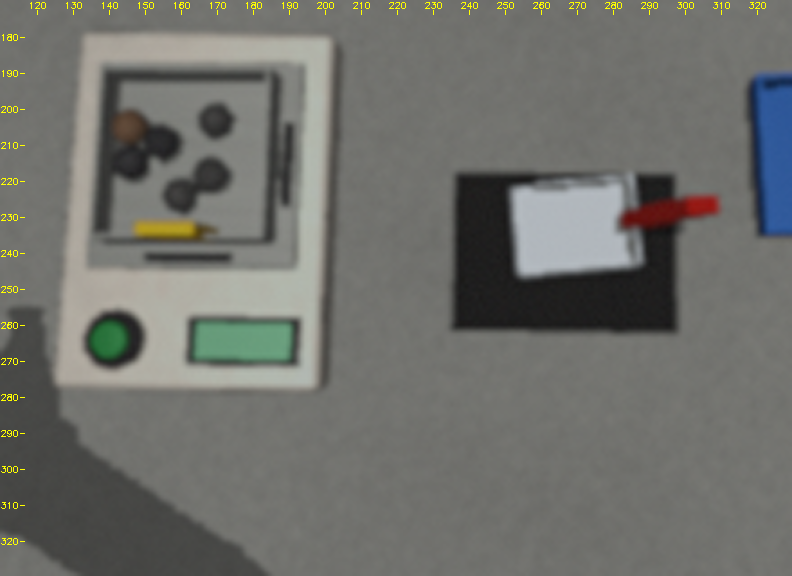

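Key up, six stones in the pan, scoop flat on its mat. One look over the whole bench for strays, then hand in.

Run:
```python
from h import *
crop("top",(0,0,512,384),1.5,"pics/m3.png")
```

```text
(no output)
```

View pics/m3.png

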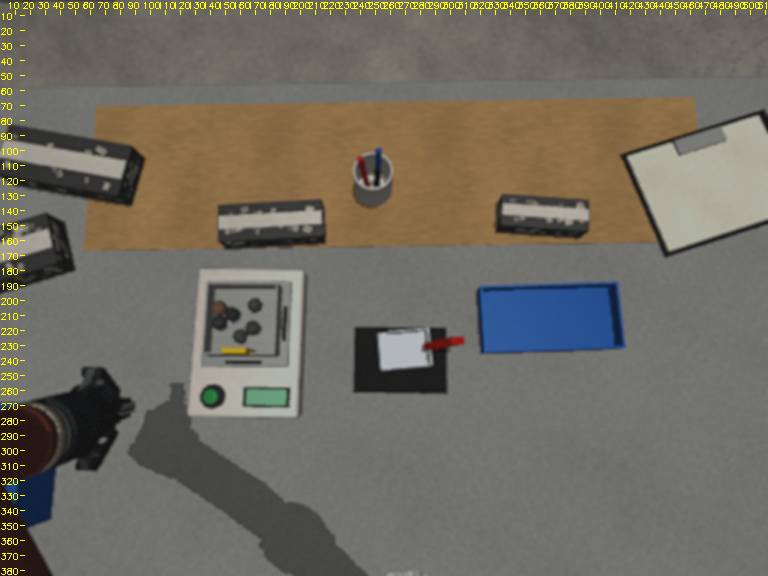

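The tray (320–415, 190–235) is empty and there are no stray stones on the bench. I hand the job in.

```bash
python3 -c "
from station import robot
print(robot.close_job())"
```

```text
the job is handed in; nothing more can be done
None
```

I handed the job in at about 69 s of the 210 s; no verdict was reported.

**What I did:**
- I centred the empty pan on the plate, let go and zeroed the balance with a full key press.
- Five of the six stones went from tray to pan with the scoop.
- The sixth fell off the scoop outside the tray and rolled onto the bench, so I picked it up by hand and put it in the pan.
- The scoop had been knocked half off its mat, so I re-gripped it and set it down flat on the mat.
- The last step was a second full key press to record the weight.

**Last checks:**
- **Stones:** all six are in the pan. The tray is empty and I saw no strays on the bench.
- **Pan:** it sits flat between its stops, about 2 mm off centre by the top camera.
- **Scoop:** it stands upright, wholly over the mat except for its handle.
- **Key:** it bottomed at the full 6 mm, where the force jumped from 4.5 N to 30–43 N through the fingers. It was up again afterwards.
- **Bystanders:** the beams and the marker tin looked undisturbed in the last picture. I did not measure their positions against the start.

None of the last checks failed. The tool had drifted about 7° off vertical by the second press, with no visible effect.

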